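# Square up the lino blocks, stack them in the chest and shut it

### The job

Put the printing blocks away, largest first: slide each one fully home into the corner of the registration board (a long side against the long fence, an end against the short one) so that you can take it exactly at its middle, then lay it flat, square and centred on the rest in the chest, each smaller block centred on the larger ones. When all the blocks that are there are stacked, break the lid stay at its knee, lower the lid gently until it is fully shut, and leave the other things on the desk where they are.

Things in the scene. Friction and masses are not known exactly. Their poses are not given: they have to be found in the camera images.
- block_a_mid (a point): centre (half-way up) of the largest mounted lino block: a flat rectangular slab 60 mm wide (its own x), 124 mm long (its own y) and 12 mm thick (z up), plywood below and dark lino above with carved lines, about 71 g; starts loose on the desk. It may be absent.
- block_b_mid (a point): centre (half-way up) of the middle mounted lino block: a flat rectangular slab 54 mm wide (its own x), 108 mm long (its own y) and 12 mm thick (z up), plywood below and dark lino above with carved lines, about 56 g; starts loose on the desk. It may be absent.
- block_c_mid (a point): centre (half-way up) of the smallest mounted lino block: a flat rectangular slab 48 mm wide (its own x), 92 mm long (its own y) and 12 mm thick (z up), plywood below and dark lino above with carved lines, about 42 g; starts loose on the desk. It may be absent.
- regboard: registration board, fixed on the desk: plywood 200 x 200 x 12 mm, origin at the centre of its underside, z up. Two dark wood fences, 12 mm thick and 8 mm high above its surface, meet in a corner: the long one along its +x edge (away from the robot), the short one along its -y edge (right). Each fence's inner face is 85 mm from the board's centre
- corner (a point): the fences' inside corner, on the board's surface, axes as the board's: long fence's face at x = 0, from the corner to y = 145 mm, cut away from y = 30 to 80 mm for a finger (the board ends 15 mm beyond); short fence's face at y = 0, from the corner to x = -105 mm. Home: a long side on the long fence, an end on the short one; centre then at x = -width/2, y = length/2
- chest: wooden chest fixed on the desk: 225 mm deep (x, from its front to the hinged side), 260 mm wide (y, to its left), 70 mm high to the rim, walls 10 mm, floor 8 mm thick, 205 x 240 mm inside; origin at the centre of its underside, z up. Its lid stands open at the hinged side, held by a folding stay at its right end
- rest (a point): centre of the top of the felt-covered rest, a fixed pad 88 mm (x) by 152 mm (y) in the middle of the chest, its top 6 mm above the chest's floor and 14 mm above the desk; axes as the chest's. The blocks are stacked on it, long sides along y. Four low L-shaped wooden corner keepers, 8 mm high, stand on it: they leave 70 x 134 mm inside, and the long sides open for |y| < 42 mm
- lid (a joint): angle of the lid: 0 = standing open, 86 degrees up, on the locked stay; grows as it is lowered; 1.5 = shut on the rim. The hinge is stiff and damped: above about 55 degrees up the lid stays where it is left, below that it sinks shut slowly. 2 to 5 N at the free edge lowers it once the stay is broken; while the stay is locked it cannot be lowered
- lid_hinge (a point): middle of the hinge line, on the rim at the chest's +x side. Its frame turns with the lid: x from the free edge to the hinge, y along the hinge, z out of the lid's outer face
- lid_edge (a point): middle of the lid's free edge, half-way through its thickness. The lid is a wooden board 225 mm from hinge to free edge, 260 mm wide, 12 mm thick, its inner face level with the hinge line
- knee (a joint): fold of the stay at its knee: 0 = locked (5 degrees past straight, knee bowed to the chest's front); grows as the knee is pushed towards the hinged side and down; straight at 0.09, past 0.2 it does not lock again; about 3.1 with the lid shut. 1 to 3 N on the knee frees it; farther on it also draws the lid down (up to 10 N)
- knee_pin (a point): centre of the steel knuckle at the stay's knee, just inside the chest's right-hand wall: a cylinder 16 mm across, 16 mm long (along the chest's y), joining two flat brass links, 71 mm (lower, from the wall) and 84 mm (upper, to the lid) between pins. While locked it is 51 mm above the rim and 68 mm in front of the hinge line; push it towards the hinged side to break the stay
- ink_tin: bystander, to be left alone: tinplate ink can standing upright, 72 mm across, 55 mm tall; origin at the centre of its underside
- brayer: bystander, to be left alone: hand inking roller lying on the desk: rubber roller 90 mm long and 34 mm thick, wooden handle; 145 mm long in all; origin at the centre of its underside
- eraser: bystander, to be left alone: white eraser 60 x 28 x 16 mm lying flat; origin at the centre of its underside
- tape: bystander, to be left alone: roll of paper tape lying flat, 90 mm across, 24 mm tall; origin at the centre of its underside
- ink_jar: bystander, to be left alone: ink jar 52 mm across, 60 mm tall, standing upright; origin at the centre of its underside
- water_pot: bystander, to be left alone: white porcelain pot 76 mm across, 85 mm tall, standing upright; origin at the centre of its underside
Not all that is in view belongs to the job. Leave any red or white look-alike of the part that bears block_c_mid alone.

How it is judged:
By the outcome, as a careful person would: the job done as asked, in the order asked, and still so for the second after the job is handed in, with the robot touching nothing.
Of block_a, block_b, block_c only 2 to 3 are there at a start; the rules pass over those that are not, and their reading is None.
At some moment in a run one of block_a may be knocked a few centimetres aside while the robot is not near it.
Once in a run the grip may slacken for a moment while it holds something.
It also fails if it takes over 210 s, if anything falls off the work surface, if the arm or the gripper's body presses on something with over 40 N, if the wrist force passes 120 N, or if a joint passes its speed limit or range.

### The arm

A 6-joint arm with a two-finger parallel gripper is mounted at the origin on the work surface. World frame = base frame: x ahead of the robot, y to its left, z up, the work surface at z = 0. Lengths are in m, angles in rad, forces in N, time in s.
With the tool pointing down it reaches from about 0.3 to 0.95 m from the base axis. Payload 3.1 kg.
Tool frame: the origin (TCP) lies midway between the tips of the shut fingers; the grasp point (between the pads) lies 19 mm behind it (pinch_z is the distance from the TCP to the grasp point, in m); z points along the fingers, y is the direction in which the jaws open and shut (so a half turn about z gives the same grasp; the last joint's range is limited). The gripper opens to 85 mm and grips with 20 to 120 N. Pads are 22 mm wide; open, the fingers measure 114 mm over their backs; the gripper's body (76 mm by 85 mm) begins 54 mm behind the grasp point. The pads swing forward as they close: fully open they stand 13 mm farther back than shut.
Start: joints at [-1.358, 0.308, 1.634, -0, 1.2, -0.07], TCP at [0.174, -0.6, 0.231] pointing down, gripper open.
Joint ranges: [-3.06, 3.06], [-0.79, 1.96], [0.05, 2.63], [-1.19, 4.34], [0.05, 2.64], [-2.94, 2.94]. Speed limits (rad/s): [2.79, 2.79, 3.14, 3.14, 3.14, 3.14].

### API

Orientations are given as [roll, pitch, yaw] about the fixed x, y, z axes, in that order (R = Rz(yaw) Ry(pitch) Rx(roll)).
In Python, from plant import state, get_image, finish_job, pinch_z gives the robot as it stands. The module is installed in compiled form; this text tells all that it offers.
- The arm moves only by the tool servo_tool, never from a script. Its argument "commands" is a list of rows, each an object with "delta_pos": the shift along the tool's x, y, z in m, a list of three; "delta_rot": the turn, a rotation vector about the tool's x, y, z in degrees, a list of three; "fingers": the finger opening in m, from 0 to 0.0854. A call has 1 to 10 rows; each row shifts and turns the pose as measured when the row begins, along the tool's axes as they then stand; what a row does not reach is not made up. A row lasts 1/10 s, in which the tool goes at most 50 mm and 8.59 degrees, less where a joint would pass 70% of its speed; a pose out of reach is approached as far as the arm can. A call is refused whole if a number of a shift passes 0.05 or a number of a turn 8.59, either way. A call with a gripper value outside its range is refused whole. The fingers move at their own pace and stop on an object; "newtons" is the grip in N (left out, the last holds). Time passes only in rows, so rows that do not move let the fingers close. It gives the time, the measured TCP pose, the force and the opening at its end, in the units of the state.
- state(): the state, without advancing time (a new reading comes with each control period).
- get_image(name): name is "scene" or "side" or "wrist"; returns a dict with "img" (384x512x3 uint8, red, green, blue), "K" (3x3 intrinsics, pixels), "rvec" (rotation vector, rad) and "tvec" (3), from world to camera coordinates, as OpenCV has them. Camera axes: x right, y down, z forward; pixel columns grow to the right and rows downward; lengths in m; the calibration is good to about 2 mm. A picture is of the moment at which its call begins. There is no depth.
- finish_job(): hands the job in, once; it reports no verdict.
The state is a dict: "time_s": time; "joint_positions": joint angles; "dq": joint speeds; "joint_torque": joint torques, N m; "position": TCP position; "ee_rot": TCP orientation; "ft_force": force on the tool from outside, world axes, zero at the start; "torque": the same for the moment, N m; "gripper_width": finger opening in m.
Only numpy, scipy, OpenCV 4.12 (cv2) and the standard library are available. Lean on these libraries where they do the work, as an engineer would, in place of code of your own. Each camera call takes 0.05 s, during which the arm holds its last target.

## Working session

There is one attempt and no reset: what is moved stays moved. The work goes in short steps, Python scripts to look and compute and a tool call to move; the robot and the scene stay as the last step left them, time stands still between calls to the robot, and variables do not carry over. Pictures are saved under pics/ and viewed, and the job is handed in when it is done.

Besides the shell and the picture viewer there is one more tool, called after "Emit:" by a JSON object that holds its "op" and its "data". servo_tool: Moves the arm, as the interface text tells. Its arguments: {"type":"object","properties":{"commands":{"type":"array","items":{"type":"object","properties":{"delta_pos":{"type":"array","items":{"type":"number"}},"delta_rot":{"type":"array","items":{"type":"number"}},"fingers":{"type":"number"}}}},"newtons":{"type":"number"}},"required":["commands"]}

```bash
mkdir -p pics; ls; cat > h.py <<'E'
import numpy as np, cv2
from plant import state,get_image,pinch_z
def save(name,fn):
    d=get_image(name); cv2.imwrite('pics/'+fn,cv2.cvtColor(d['img'],cv2.COLOR_RGB2BGR)); np.savez('pics/'+fn[:-4]+'.npz',**d); return d
def load(fn): return dict(np.load('pics/'+fn+'.npz'))
def ray(d,uv):
    R=cv2.Rodrigues(np.array(d['rvec'],float))[0]; t=np.array(d['tvec'],float).ravel()
    c=-R.T@t; p=cv2.undistortPoints(np.array([[uv]],float),d['K'],None)[0,0]
    return c,R.T@np.array([p[0],p[1],1])
def onz(d,uv,z):
    c,r=ray(d,uv); return c+r*(z-c[2])/r[2]
def proj(d,P):
    return cv2.projectPoints(np.array(P,float).reshape(-1,3),np.array(d['rvec'],float),np.array(d['tvec'],float),d['K'],None)[0][:,0]
E
python3 - <<'E'
from h import *
print(state(),pinch_z)
for n in ['scene','side','wrist']:
    d=save(n,n+'0.png'); print(n,d['K'],-cv2.Rodrigues(d['rvec'])[0].T@d['tvec'].ravel())
E
```

```text
pics
{'time_s': 0.0, 'joint_positions': array([-1.35769161e+00,  3.08988070e-01,  1.63518466e+00, -1.06591695e-05,
        1.19970628e+00, -6.97075996e-02]), 'dq': array([ 0.00010966, -0.00032042, -0.00128119,  0.00074734, -0.00050839,
        0.00010036]), 'joint_torque': array([ 1.32041463e-03, -4.15247726e+01, -2.76663154e+01, -2.79987626e-05,
        1.00411219e-02, -3.56094418e-06]), 'position': array([ 0.17420303, -0.59937724,  0.23005853]), 'ee_rot': array([-3.13931116e+00, -1.49346722e-04,  2.82816025e-01]), 'ft_force': array([0.48103853, 0.37815565, 1.04234967]), 'torque': array([-0.03010409,  0.01830998, -0.03129813]), 'gripper_width': 0.0855045114322563} 0.0187
scene [[391.34725525   0.         256.17725663]
 [  0.         391.34725525 190.57517066]
 [  0.           0.           1.        ]] [1.19132455 0.1333151  1.18458817]
side [[402.47742309   0.         256.40240331]
 [  0.         402.47742309 189.35114833]
 [  0.           0.           1.        ]] [0.3269811  1.32704911 1.053625  ]
wrist [[298.49568059   0.         251.522942  ]
 [  0.         298.49568059 187.04086247]
 [  0.           0.           1.        ]] [ 0.23849172 -0.58162272  0.37266807]
```

View pics/scene0.png

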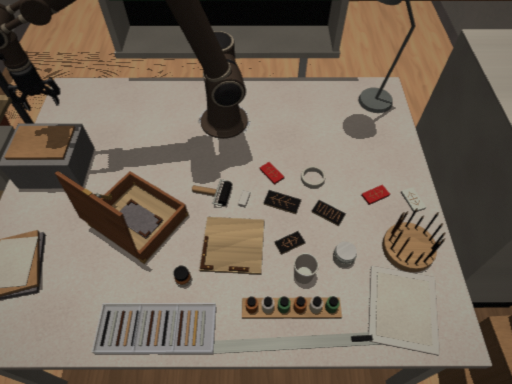

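View pics/side0.png

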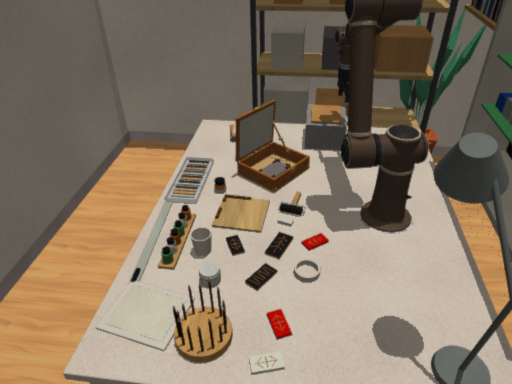

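View pics/wrist0.png

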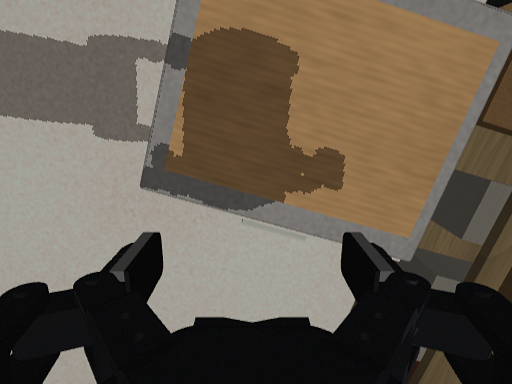

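Scene view: dark blocks at (282,202), (328,212), (290,242). Red look-alikes are at (272,173) and (375,195), and a white one at (413,199). The registration board is at (233,245), the chest at (135,215). Next I'll measure them.

```bash
cat >> h.py <<'E'
def darkrects(d,z=0.012,thr=60,amin=100,amax=5000,roi=None):
    g=d['img'].max(axis=2); m=(g<thr).astype(np.uint8)
    if roi is not None:
        mm=np.zeros_like(m); x0,y0,x1,y1=roi; mm[y0:y1,x0:x1]=1; m*=mm
    m=cv2.morphologyEx(m,cv2.MORPH_CLOSE,np.ones((5,5)))
    out=[]
    for c in cv2.findContours(m,cv2.RETR_EXTERNAL,cv2.CHAIN_APPROX_NONE)[0]:
        a=cv2.contourArea(c)
        if not amin<a<amax: continue
        W=np.array([onz(d,p[0].astype(float),z)[:2] for p in c])*1000
        r=cv2.minAreaRect(W.astype(np.float32)); px=c[:,0].mean(0)
        b=cv2.boxPoints(r); e1=b[1]-b[0]; e2=b[2]-b[1]; l=e1 if np.hypot(*e1)>np.hypot(*e2) else e2
        out.append((px.round(),a,np.round(r[0],1),np.round(sorted(r[1]),1),round(np.degrees(np.arctan2(l[1],l[0]))%180,1)))
    return out
E
python3 - <<'E'
from h import *
d=load('scene0')
for o in darkrects(d,amin=150,amax=900,roi=(170,150,430,330)): print(o)
s=load('side0')
for o in darkrects(s,amin=100,amax=900,roi=(200,190,330,310)): print('s',o)
im=cv2.imread('pics/scene0.png')
cv2.imwrite('pics/c1.png',cv2.resize(im[150:290,40:230],None,fx=4,fy=4,interpolation=2))
cv2.imwrite('pics/c2.png',cv2.resize(im[150:290,190:370],None,fx=4,fy=4,interpolation=2))
E
```

```text
(array([292., 305.]), 236.0, array([795.1, 240.5]), array([49.2, 80.6]), np.float32(89.9))
(array([182., 275.]), 188.0, array([ 697.5, -104.2]), array([44.4, 62.2]), np.float32(6.7))
(array([289., 242.]), 311.0, array([582. , 245.8]), array([47.7, 89.8]), np.float32(116.9))
(array([401., 227.]), 179.5, array([522.4, 627.8]), array([ 34. , 185.7]), np.float32(141.5))
(array([328., 212.]), 356.0, array([464.8, 388.2]), array([ 54.2, 104.2]), np.float32(57.5))
(array([176., 215.]), 237.5, array([ 473.5, -137.2]), array([ 59.2, 140. ]), np.float32(7.1))
(array([282., 202.]), 426.5, array([419.1, 226.9]), array([ 61., 120.]), np.float32(70.0))
(array([225., 193.]), 169.0, array([382.4,  20.6]), array([ 31.6, 103.7]), np.float32(168.9))
s (array([260., 276.]), 335.5, array([459.8, 392.9]), array([ 52.9, 106.4]), np.float32(56.9))
s (array([235., 245.]), 176.0, array([577.4, 250.8]), array([43.8, 91.7]), np.float32(116.3))
s (array([279., 245.]), 320.5, array([413.4, 232.4]), array([ 56.8, 122.1]), np.float32(69.9))
s (array([291., 209.]), 138.5, array([384.8,  13.7]), array([50.9, 93.8]), np.float32(166.8))
```

View pics/c1.png

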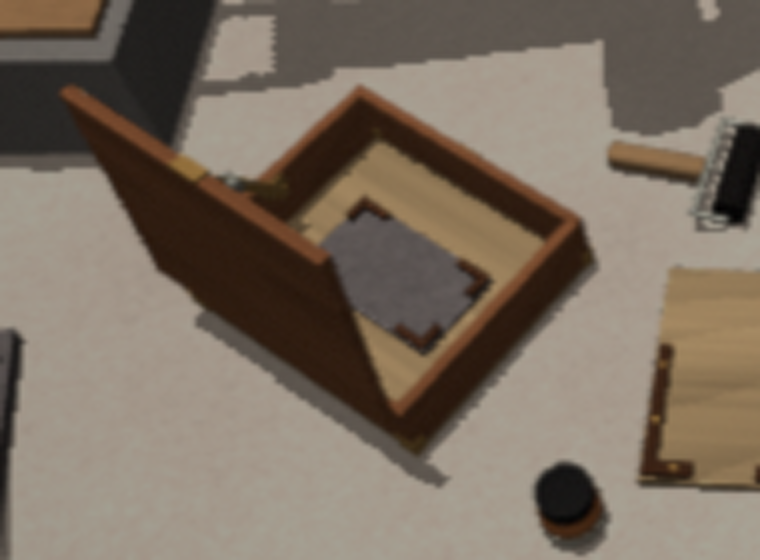

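View pics/c2.png

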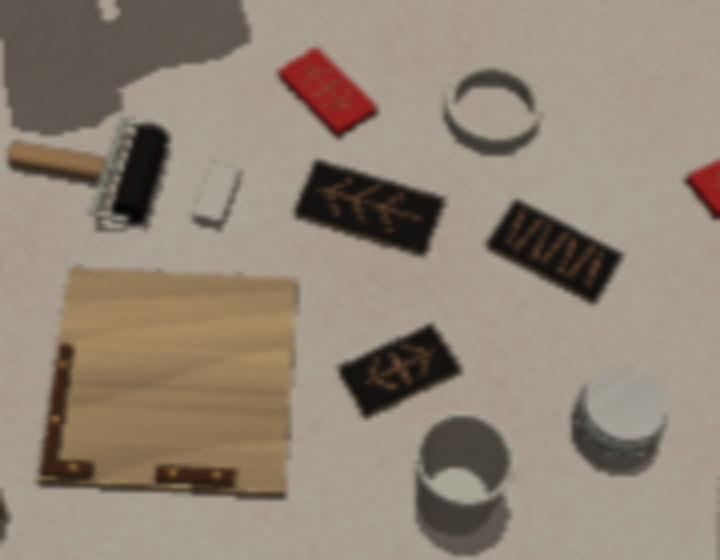

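Emit:
{"op": "servo_tool", "data": {"commands": [{"delta_pos": [0, 0, -0.05]}, {"delta_pos": [0, 0, -0.05]}, {"delta_pos": [0.03, -0.04, -0.04]}, {"delta_pos": [0.03, -0.045, 0], "delta_rot": [0, 0, 0]}, {"delta_pos": [0.03, -0.045, 0]}, {"delta_pos": [0.03, -0.045, 0]}, {"delta_pos": [0.03, -0.045, 0]}, {"delta_pos": [0.03, -0.045, 0]}, {"delta_pos": [0.03, -0.045, 0]}, {"delta_pos": [0.03, -0.045, 0]}]}}

```text
schema error: expected keys delta_pos, delta_rot, fingers
```

```bash
cat >> h.py <<'E'
from scipy.spatial.transform import Rotation as Rt
def cur():
    s=state(); return np.array(s['position']),Rt.from_euler('xyz',s['ee_rot']),s
def rel(target,yaw=None,n=1):
    """deltas in tool frame to reach world target with yaw(deg)"""
    p,R,s=cur()
    d=R.inv().apply(np.array(target)-p)
    print('t',round(s['time_s'],2),'pos',p.round(4),'rpy',np.degrees(s['ee_rot']).round(2),'w',round(s['gripper_width'],4),'F',s['ft_force'].round(1))
    print(' delta tool mm',(d*1000).round(1),'/row',(d*1000/n).round(1))
    if yaw is not None:
        T=Rt.from_euler('xyz',[180,0,yaw],degrees=True)
        rv=(R.inv()*T).as_rotvec(degrees=True); print(' rot',rv.round(2),'/row',(rv/n).round(2))
E
python3 -c "
from h import *
rel([.42,.2,.33],75,10)"
```

```text
t 0.15 pos [ 0.1743 -0.5995  0.2303] rpy [-1.7989e+02 -1.0000e-02  1.6200e+01] w 0.0854 F [-0.6 -0.7  0.1]
 delta tool mm [ 459.1 -699.4  -98.3] /row [ 45.9 -69.9  -9.8]
 rot [ -0.09  -0.06 -58.8 ] /row [-0.01 -0.01 -5.88]
```

All keys are needed in each row.

Emit:
{"op": "servo_tool", "data": {"commands": [{"delta_pos": [0, 0, -0.05], "delta_rot": [0, 0, 0], "fingers": 0.085}, {"delta_pos": [0, 0, -0.05], "delta_rot": [0, 0, 0], "fingers": 0.085}, {"delta_pos": [0.03, -0.04, -0.04], "delta_rot": [0, 0, 0], "fingers": 0.085}, {"delta_pos": [0.03, -0.045, 0], "delta_rot": [0, 0, 0], "fingers": 0.085}, {"delta_pos": [0.03, -0.045, 0], "delta_rot": [0, 0, 0], "fingers": 0.085}, {"delta_pos": [0.03, -0.045, 0], "delta_rot": [0, 0, 0], "fingers": 0.085}, {"delta_pos": [0.03, -0.045, 0], "delta_rot": [0, 0, 0], "fingers": 0.085}, {"delta_pos": [0.03, -0.045, 0], "delta_rot": [0, 0, 0], "fingers": 0.085}, {"delta_pos": [0.03, -0.045, 0], "delta_rot": [0, 0, 0], "fingers": 0.085}, {"delta_pos": [0.03, -0.045, 0], "delta_rot": [0, 0, 0], "fingers": 0.085}]}}

```text
time_s: 1.15
position: [0.2942, -0.2238, 0.3638]
ee_rot: [-3.134, -0.004, 0.271]
ft_force: [0.7, 0.5, 0.1]
gripper_width: 0.0848
```

```bash
python3 -c "
from h import *
rel([.42,.2,.33],75,10)"
```

```text
t 1.15 pos [ 0.2942 -0.2238  0.3638] rpy [-179.56   -0.22   15.53] w 0.0848 F [0.7 0.5 0.1]
 delta tool mm [ 234.5 -374.3   37.6] /row [ 23.5 -37.4   3.8]
 rot [ -0.29  -0.43 -59.47] /row [-0.03 -0.04 -5.95]
```

Emit:
{"op": "servo_tool", "data": {"commands": [{"delta_pos": [0.024, -0.038, 0.004], "delta_rot": [0, 0, -6], "fingers": 0.085}, {"delta_pos": [0.027, -0.035, 0.004], "delta_rot": [0, 0, -6], "fingers": 0.085}, {"delta_pos": [0.03, -0.032, 0.004], "delta_rot": [0, 0, -6], "fingers": 0.085}, {"delta_pos": [0.034, -0.029, 0.004], "delta_rot": [0, 0, -6], "fingers": 0.085}, {"delta_pos": [0.036, -0.025, 0.004], "delta_rot": [0, 0, -6], "fingers": 0.085}, {"delta_pos": [0.039, -0.021, 0.004], "delta_rot": [0, 0, -6], "fingers": 0.085}, {"delta_pos": [0.041, -0.017, 0.004], "delta_rot": [0, 0, -6], "fingers": 0.085}, {"delta_pos": [0.042, -0.013, 0.004], "delta_rot": [0, 0, -6], "fingers": 0.085}, {"delta_pos": [0.043, -0.008, 0.004], "delta_rot": [0, 0, -6], "fingers": 0.085}, {"delta_pos": [0.044, -0.004, 0.004], "delta_rot": [0, 0, -6], "fingers": 0.085}]}}

```text
time_s: 2.15
position: [0.4072, 0.2229, 0.3266]
ee_rot: [3.131, -0.008, 1.362]
ft_force: [0.4, -0.4, -0.6]
gripper_width: 0.0848
```

```bash
python3 -c "
from h import *
rel([.42,.2,.33],75,10)
save('wrist','w1.png')"
```

```text
t 2.15 pos [0.4072 0.2229 0.3266] rpy [179.4   -0.45  78.01] w 0.0848 F [ 0.4 -0.4 -0.6]
 delta tool mm [-19.7  17.3  -3.3] /row [-2.   1.7 -0.3]
 rot [ 0.59 -0.46  3.01] /row [ 0.06 -0.05  0.3 ]
```

View pics/w1.png

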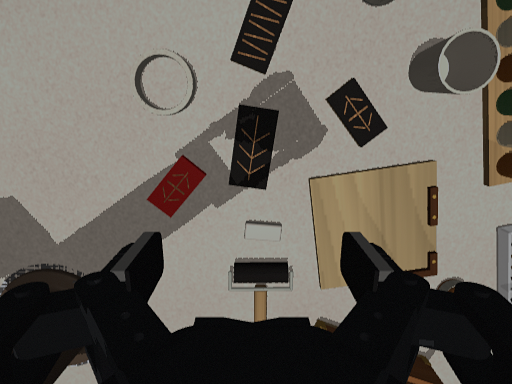

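Wrist view: A at (255,147), C at (356,112), B at (262,35, cut off). The red look-alike is at (177,186). The board spans 310–437 × 160–288, with its fence corner at about (430,265).

```bash
python3 - <<'E'
from h import *
d=load('w1')
for t in (45,55):
  for o in darkrects(d,thr=t,amin=800,amax=6000,roi=(200,0,420,215)): print(t,o)
im=cv2.imread('pics/w1.png')
cv2.imwrite('pics/w1c.png',cv2.resize(im[150:300,300:450],None,fx=4,fy=4,interpolation=2))
hs=cv2.cvtColor(im,cv2.COLOR_BGR2HSV); print(hs[200,400],hs[200,330],hs[205,432],hs[250,270],hs[120,100])
E
```

```text
45 (array([253., 146.]), 2992.5, array([414.9, 228.4]), array([ 59.7, 122.6]), np.float32(69.6))
45 (array([356., 112.]), 1981.5, array([577.5, 247.3]), array([48.8, 91.4]), np.float32(116.9))
45 (array([261.,  32.]), 2624.5, array([459.5, 386.4]), array([ 53.8, 101.1]), np.float32(57.8))
55 (array([253., 146.]), 3007.0, array([414.8, 228.5]), array([ 59.9, 123.1]), np.float32(69.6))
55 (array([356., 112.]), 1984.5, array([577.5, 247.3]), array([48.9, 91.4]), np.float32(116.9))
55 (array([261.,  32.]), 2646.5, array([459.4, 386.6]), array([ 53.8, 101.3]), np.float32(57.4))
[ 19  96 141] [ 19  95 150] [ 12 162  60] [ 21  21 156] [ 16  28 153]
```

View pics/w1c.png

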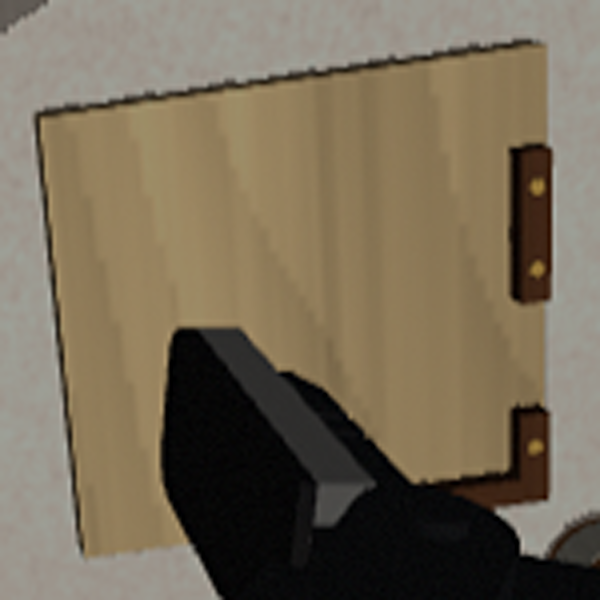

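```bash
python3 - <<'E'
from h import *
d=load('w1')
P=[onz(d,(300+u/4-.4,150+v/4-.4),.012)*1000 for u,v in[(546,43),(37,113),(82,556)]]
print(np.round(P,1))
a=P[0]-P[1];b=P[1]-P[2]
print(np.hypot(*a[:2]),np.degrees(np.arctan2(a[1],a[0])),np.hypot(*b[:2]),np.degrees(np.arctan2(b[1],b[0])))
c=(P[0]+P[2])/2;print('centre',c)
# inner corner px
Q=[onz(d,(300+u/4-.4,150+v/4-.4),.012)*1000 for u,v in[(512,145),(512,475)]]; print(Q)
E
python3 -c "
from h import *
rel([.415,.2285,.15],69.6,5)"
```

```text
[[690.8 150.3  12. ]
 [491.9 164.3  12. ]
 [479.5 -35.5  12. ]]
199.36230470048542 -4.031531595440328 200.12504460441613 86.45182670409015
centre [585.16440223  57.41204828  12.        ]
[array([675.25095076, 111.64118153,  12.        ]), array([666.35178931, -36.04438155,  12.        ])]
t 2.2 pos [0.4079 0.229  0.3257] rpy [179.51  -0.84  78.36] w 0.0852 F [1.6 4.5 0.5]
 delta tool mm [ -1.7   5.5 175.8] /row [-0.3  1.1 35.2]
 rot [ 0.42 -0.88  8.76] /row [ 0.08 -0.18  1.75]
```

Emit:
{"op": "servo_tool", "data": {"commands": [{"delta_pos": [0, 0.003, 0.04], "delta_rot": [0, 0, 5], "fingers": 0.085}, {"delta_pos": [0, 0.002, 0.045], "delta_rot": [0, 0, 3], "fingers": 0.085}, {"delta_pos": [0, 0, 0.045], "delta_rot": [0, 0, 0], "fingers": 0.085}, {"delta_pos": [0, 0, 0.03], "delta_rot": [0, 0, 0], "fingers": 0.085}, {"delta_pos": [0, 0, 0.015], "delta_rot": [0, 0, 0], "fingers": 0.085}, {"delta_pos": [0, 0, 0], "delta_rot": [0, 0, 0], "fingers": 0.085}]}}

```text
time_s: 2.8
position: [0.415, 0.2341, 0.1451]
ee_rot: [3.134, -0.017, 1.229]
ft_force: [0.2, 0.2, -0.2]
gripper_width: 0.0847
```

```bash
python3 -c "
from h import *
d=save('wrist','w2.png')
for o in darkrects(d,thr=50,amin=800,amax=40000): print(o)
rel([.415,.2285,.0],69.6,4)"
```

```text
(array([251., 182.]), 7677.5, array([414.7, 228.3]), array([ 59.7, 123.2]), np.float32(69.7))
(array([411., 107.]), 5666.5, array([576.9, 247.2]), array([50.3, 93. ]), np.float32(116.8))
(array([233.,  28.]), 3708.5, array([445.7, 365.6]), array([52.2, 53.6]), np.float32(147.1))
t 2.85 pos [0.4157 0.2344 0.1462] rpy [179.51  -1.05  70.42] w 0.085 F [ 0.3 -0.7  0.3]
 delta tool mm [-8.40e+00  1.00e-01  1.46e+02] /row [-2.1  0.  36.5]
 rot [ 0.48 -1.05  0.82] /row [ 0.12 -0.26  0.2 ]
```

View pics/w2.png

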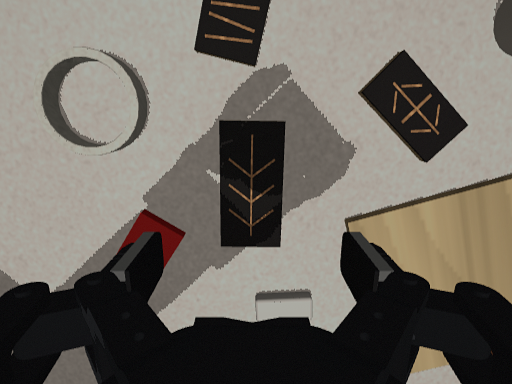

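Emit:
{"op": "servo_tool", "data": {"commands": [{"delta_pos": [-0.004, 0, 0.04], "delta_rot": [0.2, -0.5, 0.8], "fingers": 0.085}, {"delta_pos": [-0.003, 0, 0.04], "delta_rot": [0.2, -0.5, 0], "fingers": 0.085}, {"delta_pos": [-0.001, 0, 0.03], "delta_rot": [0, 0, 0], "fingers": 0.085}, {"delta_pos": [0, 0, 0.015], "delta_rot": [0, 0, 0], "fingers": 0.085}, {"delta_pos": [0, 0, 0], "delta_rot": [0, 0, 0], "fingers": 0.085}]}}

```text
time_s: 3.35
position: [0.4247, 0.2314, 0.0267]
ee_rot: [3.125, -0.015, 1.213]
ft_force: [-0.0, -0.6, 0.2]
gripper_width: 0.0849
```

```bash
python3 -c "
from h import *
rel([.4147,.2283,-.003],69.7,1)"
```

```text
t 3.35 pos [0.4247 0.2314 0.0267] rpy [179.08  -0.85  69.49] w 0.0849 F [-0.  -0.6  0.2]
 delta tool mm [-6.9 -8.7 29.5] /row [-6.9 -8.7 29.5]
 rot [ 0.92 -0.85 -0.22] /row [ 0.92 -0.85 -0.22]
```

Emit:
{"op": "servo_tool", "data": {"commands": [{"delta_pos": [-0.006, -0.008, 0.012], "delta_rot": [0.9, -0.9, 0], "fingers": 0.085}, {"delta_pos": [-0.001, -0.001, 0.01], "delta_rot": [0, 0, 0], "fingers": 0.085}, {"delta_pos": [0, 0, 0.006], "delta_rot": [0, 0, 0], "fingers": 0.085}, {"delta_pos": [0, 0, 0], "delta_rot": [0, 0, 0], "fingers": 0.085}]}}

```text
time_s: 3.75
position: [0.4178, 0.2297, 0.0011]
ee_rot: [3.136, -0.004, 1.212]
ft_force: [0.2, 0.2, -0.6]
gripper_width: 0.0855
```

```bash
python3 -c "
from h import *
rel([.4147,.2283,-.003],69.7,1)"
```

```text
t 3.75 pos [0.4178 0.2297 0.0011] rpy [179.67  -0.25  69.46] w 0.0855 F [ 0.2  0.2 -0.6]
 delta tool mm [-2.5 -2.4  4.1] /row [-2.5 -2.4  4.1]
 rot [ 0.33 -0.25 -0.24] /row [ 0.33 -0.25 -0.24]
```

Now grip it (30 N) after a small correction.

Emit:
{"op": "servo_tool", "data": {"commands": [{"delta_pos": [-0.0025, -0.0025, 0.002], "delta_rot": [0.3, -0.2, 0], "fingers": 0.085}, {"delta_pos": [0, 0, 0.002], "delta_rot": [0, 0, 0], "fingers": 0.055}, {"delta_pos": [0, 0, 0], "delta_rot": [0, 0, 0], "fingers": 0.05}, {"delta_pos": [0, 0, 0], "delta_rot": [0, 0, 0], "fingers": 0.05}, {"delta_pos": [0, 0, 0], "delta_rot": [0, 0, 0], "fingers": 0.05}, {"delta_pos": [0, 0, 0], "delta_rot": [0, 0, 0], "fingers": 0.05}], "newtons": 40}}

```text
time_s: 4.35
position: [0.4158, 0.2289, -0.0016]
ee_rot: [3.139, -0.003, 1.212]
ft_force: [0.4, -0.1, -1.1]
gripper_width: 0.0587
```

```bash
python3 -c "
from h import *
rel([.4147,.2283,-.003],69.7,1)"
```

```text
t 4.35 pos [ 0.4158  0.2289 -0.0016] rpy [ 1.7986e+02 -1.7000e-01  6.9470e+01] w 0.0587 F [ 0.4 -0.1 -1.1]
 delta tool mm [-0.9 -0.8  1.4] /row [-0.9 -0.8  1.4]
 rot [ 0.14 -0.17 -0.23] /row [ 0.14 -0.17 -0.23]
```

```bash
python3 -c "
from h import *
rel([.631,.035,.07],86.2,8)"
```

```text
t 4.35 pos [ 0.4158  0.2289 -0.0016] rpy [ 1.7986e+02 -1.7000e-01  6.9470e+01] w 0.0587 F [ 0.4 -0.1 -1.1]
 delta tool mm [-105.9  269.7  -71.3] /row [-13.2  33.7  -8.9]
 rot [  0.16  -0.14 -16.73] /row [ 0.02 -0.02 -2.09]
```

Emit:
{"op": "servo_tool", "data": {"commands": [{"delta_pos": [0, 0, -0.04], "delta_rot": [0, 0, 0], "fingers": 0.05}, {"delta_pos": [0, 0, -0.04], "delta_rot": [0, 0, 0], "fingers": 0.05}, {"delta_pos": [0, 0, 0], "delta_rot": [0, 0, 0], "fingers": 0.05}]}}

```text
time_s: 4.65
position: [0.4131, 0.2276, 0.0774]
ee_rot: [-3.138, 0.003, 1.212]
ft_force: [0.7, 0.0, -1.2]
gripper_width: 0.0588
```

```bash
python3 -c "
from h import *
rel([.631,.035,.07],86.2,7)"
```

```text
t 4.65 pos [0.4131 0.2276 0.0774] rpy [-179.79    0.18   69.46] w 0.0588 F [ 0.7  0.  -1.2]
 delta tool mm [-103.9  271.7    6.7] /row [-14.8  38.8   1. ]
 rot [ -0.24   0.14 -16.74] /row [-0.03  0.02 -2.39]
```

Emit:
{"op": "servo_tool", "data": {"commands": [{"delta_pos": [-0.015, 0.038, 0], "delta_rot": [0, 0, -2.5], "fingers": 0.05}, {"delta_pos": [-0.017, 0.038, 0], "delta_rot": [0, 0, -2.5], "fingers": 0.05}, {"delta_pos": [-0.019, 0.037, 0], "delta_rot": [0, 0, -2.5], "fingers": 0.05}, {"delta_pos": [-0.021, 0.036, 0], "delta_rot": [0, 0, -2.5], "fingers": 0.05}, {"delta_pos": [-0.023, 0.034, 0], "delta_rot": [0, 0, -2.5], "fingers": 0.05}, {"delta_pos": [-0.024, 0.03, 0], "delta_rot": [0, 0, -2], "fingers": 0.05}, {"delta_pos": [-0.012, 0.01, 0], "delta_rot": [0, 0, -1], "fingers": 0.05}, {"delta_pos": [0, 0, 0], "delta_rot": [0, 0, 0], "fingers": 0.05}]}}

```text
time_s: 5.45
position: [0.6035, 0.0401, 0.0699]
ee_rot: [-3.133, 0.002, 1.498]
ft_force: [0.3, 0.6, -0.6]
gripper_width: 0.0588
```

```bash
python3 -c "
from h import *
d=save('wrist','w3.png')
rel([.631,.035,.013],86.2,1)"
```

```text
t 5.5 pos [0.6025 0.0409 0.0697] rpy [-1.7943e+02  1.2000e-01  8.5860e+01] w 0.0589 F [ 0.   0.5 -0.8]
 delta tool mm [-3.7 29.4 56.4] /row [-3.7 29.4 56.4]
 rot [-0.57  0.11 -0.34] /row [-0.57  0.11 -0.34]
```

View pics/w3.png

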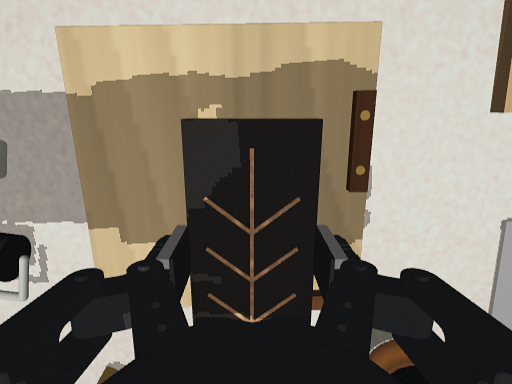

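```bash
python3 - <<'E'
from h import *
d=load('w3')
a=onz(d,(57,27),.012)*1000;b=onz(d,(381.5,22),.012)*1000
print(a,b,b-a,np.degrees(np.arctan2(*(b-a)[[1,0]])))
print(onz(d,(354.5,91),.02)*1000,onz(d,(346.5,191),.02)*1000)
y=np.radians(-3.8);X=np.array([np.cos(y),np.sin(y),0]);Y=np.array([-np.sin(y),np.cos(y),0])
for q,z in [((354.5,91),.02),((346.5,191),.02),((57,27),.012),((381.5,22),.012)]:
    w=onz(d,q,z)*1000-np.array([585.2,57.4,0]); print(w@X,w@Y)
E
```

```text
[494.02577474 160.73981223  12.        ] [690.66215739 148.9179996   12.        ] [196.63638265 -11.82181263   0.        ] -3.4404908133655363
[672.60425994 110.1214947   20.        ] [668.42336534  46.5973483   20.        ]
83.71803981334286 58.39820603724053
83.75632999824204 -5.2633647004800315
-97.8225082556204 97.07014485450897
99.16504070119957 98.30618289288005
```

Emit:
{"op": "servo_tool", "data": {"commands": [{"delta_pos": [-0.005, 0.025, 0.015], "delta_rot": [-0.5, 0, -0.3], "fingers": 0.05}, {"delta_pos": [-0.001, 0.003, 0.02], "delta_rot": [0, 0, 0], "fingers": 0.05}, {"delta_pos": [0, 0, 0.008], "delta_rot": [0, 0, 0], "fingers": 0.05}, {"delta_pos": [0, 0, 0], "delta_rot": [0, 0, 0], "fingers": 0.05}]}}

```text
time_s: 5.9
position: [0.6249, 0.0369, 0.0226]
ee_rot: [-3.133, 0.001, 1.505]
ft_force: [-0.1, 0.4, -0.6]
gripper_width: 0.0589
```

```bash
python3 -c "
from h import *
rel([.6297,.0344,.011],86.3,1)"
```

```text
t 5.9 pos [0.6249 0.0369 0.0226] rpy [-1.7953e+02  4.0000e-02  8.6230e+01] w 0.0589 F [-0.1  0.4 -0.6]
 delta tool mm [-2.2  5.  11.6] /row [-2.2  5.  11.6]
 rot [-0.47  0.04 -0.07] /row [-0.47  0.04 -0.07]
```

Emit:
{"op": "servo_tool", "data": {"commands": [{"delta_pos": [-0.002, 0.005, 0.006], "delta_rot": [-0.5, 0, 0], "fingers": 0.05}, {"delta_pos": [0, 0, 0.004], "delta_rot": [0, 0, 0], "fingers": 0.05}, {"delta_pos": [0, 0, 0.002], "delta_rot": [0, 0, 0], "fingers": 0.05}]}}

```text
time_s: 6.2
position: [0.6288, 0.0364, 0.0108]
ee_rot: [3.141, 0.0, 1.507]
ft_force: [0.2, -0.4, -0.3]
gripper_width: 0.059
```

```bash
python3 -c "
from h import *
rel([.6297,.0344,.011],86.3,1)"
```

```text
t 6.2 pos [0.6288 0.0364 0.0108] rpy [1.7995e+02 2.0000e-02 8.6350e+01] w 0.059 F [ 0.2 -0.4 -0.3]
 delta tool mm [-1.9  1.  -0.2] /row [-1.9  1.  -0.2]
 rot [0.05 0.02 0.05] /row [0.05 0.02 0.05]
```

Emit:
{"op": "servo_tool", "data": {"commands": [{"delta_pos": [0, 0.003, 0], "delta_rot": [0, 0, 0], "fingers": 0.05}, {"delta_pos": [0, 0.003, 0], "delta_rot": [0, 0, 0], "fingers": 0.05}, {"delta_pos": [0, 0.001, 0], "delta_rot": [0, 0, 0], "fingers": 0.05}]}}

```text
time_s: 6.5
position: [0.6367, 0.0361, 0.0117]
ee_rot: [3.139, 0.0, 1.507]
ft_force: [-0.2, 0.8, -1.1]
gripper_width: 0.0588
```

Emit:
{"op": "servo_tool", "data": {"commands": [{"delta_pos": [0, 0.001, 0], "delta_rot": [0, 0, 0], "fingers": 0.05}]}}

```text
time_s: 6.6
position: [0.6382, 0.036, 0.0121]
ee_rot: [3.139, 0.0, 1.507]
ft_force: [-1.8, -0.3, 0.2]
gripper_width: 0.0587
```

Emit:
{"op": "servo_tool", "data": {"commands": [{"delta_pos": [0, 0.001, 0], "delta_rot": [0, 0, 0], "fingers": 0.05}]}}

```text
time_s: 6.7
position: [0.6382, 0.0359, 0.0119]
ee_rot: [3.141, 0.0, 1.508]
ft_force: [-3.7, 1.0, 0.2]
gripper_width: 0.0586
```

Emit:
{"op": "servo_tool", "data": {"commands": [{"delta_pos": [-0.002, 0, 0], "delta_rot": [0, 0, 0], "fingers": 0.05}, {"delta_pos": [-0.002, 0, 0], "delta_rot": [0, 0, 0], "fingers": 0.05}]}}

```text
time_s: 6.9
position: [0.6379, 0.0321, 0.0119]
ee_rot: [3.141, 0.0, 1.508]
ft_force: [-0.7, 1.1, 0.9]
gripper_width: 0.0588
```

Emit:
{"op": "servo_tool", "data": {"commands": [{"delta_pos": [-0.001, 0, 0], "delta_rot": [0, 0, 0], "fingers": 0.05}]}}

```text
time_s: 7.0
position: [0.6378, 0.0309, 0.0119]
ee_rot: [3.141, 0.0, 1.508]
ft_force: [-0.2, 3.5, -0.4]
gripper_width: 0.059
```

Emit:
{"op": "servo_tool", "data": {"commands": [{"delta_pos": [-0.001, 0, 0], "delta_rot": [0, 0, 0], "fingers": 0.05}]}}

```text
time_s: 7.1
position: [0.6378, 0.0309, 0.0119]
ee_rot: [3.141, -0.002, 1.507]
ft_force: [-0.5, 5.9, -0.1]
gripper_width: 0.059
```

Emit:
{"op": "servo_tool", "data": {"commands": [{"delta_pos": [0, 0.001, 0], "delta_rot": [0, 0, 0], "fingers": 0.05}, {"delta_pos": [0, 0, 0], "delta_rot": [0, 0, 0], "fingers": 0.068}, {"delta_pos": [0, 0, 0], "delta_rot": [0, 0, 0], "fingers": 0.068}, {"delta_pos": [0, 0, 0], "delta_rot": [0, 0, 0], "fingers": 0.068}, {"delta_pos": [0, 0, -0.02], "delta_rot": [0, 0, 0], "fingers": 0.068}, {"delta_pos": [0, 0, -0.03], "delta_rot": [0, 0, 0], "fingers": 0.03}, {"delta_pos": [0.045, 0, 0], "delta_rot": [0, 0, 0], "fingers": 0}, {"delta_pos": [0.045, 0, 0], "delta_rot": [0, 0, 0], "fingers": 0}, {"delta_pos": [0, 0, 0], "delta_rot": [0, 0, 0], "fingers": 0}, {"delta_pos": [0, 0, 0], "delta_rot": [0, 0, 0], "fingers": 0}]}}

```text
time_s: 8.1
position: [0.65, 0.1195, 0.0666]
ee_rot: [3.13, -0.0, 1.503]
ft_force: [-0.3, -0.2, 0.2]
gripper_width: -0.0001
```

```bash
python3 -c "
from h import *
d=save('wrist','w4.png'); save('scene','s4.png')
rel([.642,.115,.018],86.3,1)
im=cv2.imread('pics/s4.png')
cv2.imwrite('pics/s4c.png',cv2.resize(im[150:330,170:350],None,fx=4,fy=3.3,interpolation=2))"
```

```text
t 8.2 pos [0.6499 0.1188 0.0664] rpy [ 1.7939e+02 -5.0000e-02  8.6000e+01] w 0.0002 F [ 0.8 -0.4 -0.6]
 delta tool mm [-4.4 -8.1 48.3] /row [-4.4 -8.1 48.3]
 rot [ 0.61 -0.05 -0.3 ] /row [ 0.61 -0.05 -0.3 ]
```

View pics/s4c.png

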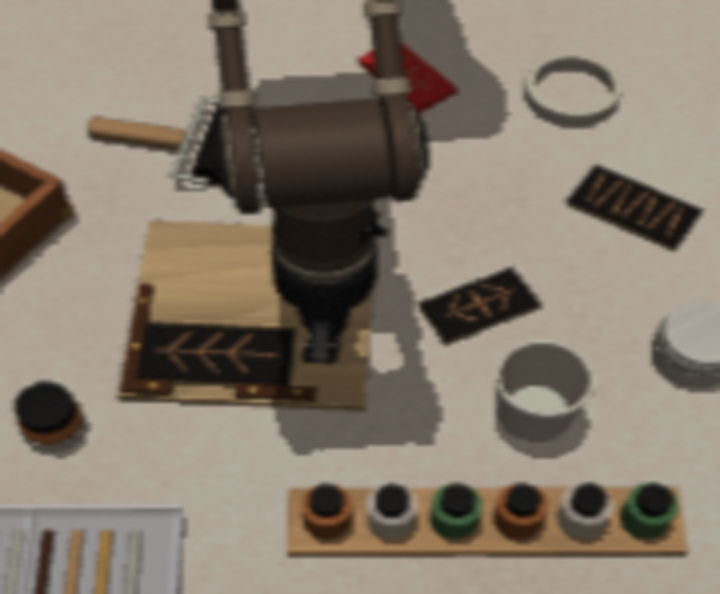

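Emit:
{"op": "servo_tool", "data": {"commands": [{"delta_pos": [-0.004, -0.007, 0.02], "delta_rot": [0.6, 0, -0.3], "fingers": 0}, {"delta_pos": [0, 0, 0.02], "delta_rot": [0, 0, 0], "fingers": 0}, {"delta_pos": [0, 0, 0.006], "delta_rot": [0, 0, 0], "fingers": 0}, {"delta_pos": [0, 0, 0], "delta_rot": [0, 0, 0], "fingers": 0}]}}

```text
time_s: 8.6
position: [0.64, 0.1099, 0.0152]
ee_rot: [-3.137, 0.001, 1.502]
ft_force: [1.3, -0.0, -0.7]
gripper_width: 0.0001
```

```bash
python3 -c "
from h import *
rel([.643,.1125,.017],86.3,1)"
```

```text
t 8.6 pos [0.64   0.1099 0.0152] rpy [-1.7972e+02  5.0000e-02  8.6070e+01] w 0.0001 F [ 1.3 -0.  -0.7]
 delta tool mm [ 2.8  2.8 -1.8] /row [ 2.8  2.8 -1.8]
 rot [-0.28  0.05 -0.23] /row [-0.28  0.05 -0.23]
```

Emit:
{"op": "servo_tool", "data": {"commands": [{"delta_pos": [-0.003, 0.002, -0.001], "delta_rot": [-0.3, 0, -0.2], "fingers": 0}, {"delta_pos": [-0.0015, 0, 0], "delta_rot": [0, 0, 0], "fingers": 0}]}}

```text
time_s: 8.8
position: [0.6409, 0.1039, 0.0152]
ee_rot: [-3.14, 0.001, 1.505]
ft_force: [-0.5, -0.1, 0.4]
gripper_width: -0.0002
```

Emit:
{"op": "servo_tool", "data": {"commands": [{"delta_pos": [-0.001, 0, 0], "delta_rot": [0, 0, 0], "fingers": 0}, {"delta_pos": [-0.001, 0, 0], "delta_rot": [0, 0, 0], "fingers": 0}]}}

```text
time_s: 9.0
position: [0.6413, 0.1026, 0.0162]
ee_rot: [-3.141, -0.001, 1.503]
ft_force: [-1.4, 6.1, -0.8]
gripper_width: 0.0002
```

Emit:
{"op": "servo_tool", "data": {"commands": [{"delta_pos": [-0.001, 0, 0], "delta_rot": [0, 0, 0], "fingers": 0}]}}

```text
time_s: 9.1
position: [0.6412, 0.1026, 0.0166]
ee_rot: [-3.141, -0.003, 1.503]
ft_force: [-0.3, 3.9, -0.0]
gripper_width: -0.0
```

Emit:
{"op": "servo_tool", "data": {"commands": [{"delta_pos": [0.004, 0, -0.015], "delta_rot": [0, 0, 0], "fingers": 0}, {"delta_pos": [0, 0, -0.035], "delta_rot": [0, 0, 0], "fingers": 0.08}, {"delta_pos": [-0.04, 0, 0], "delta_rot": [0, 0, 0], "fingers": 0.08}, {"delta_pos": [-0.035, 0, 0], "delta_rot": [0, 0, 0], "fingers": 0.08}, {"delta_pos": [0, 0, 0], "delta_rot": [0, 0, 0], "fingers": 0.08}, {"delta_pos": [0, 0, 0], "delta_rot": [0, 0, 0], "fingers": 0.08}]}}

```text
time_s: 9.7
position: [0.6417, 0.029, 0.0773]
ee_rot: [3.129, 0.004, 1.51]
ft_force: [0.2, -0.0, 0.5]
gripper_width: 0.0723
```

```bash
python3 -c "
from h import *
d=save('wrist','w5.png')
for o in darkrects(d,z=.024,thr=40,amin=800,amax=40000): print(o)
rel([.6376,.0297,.01],86.3,1)"
```

```text
t 9.75 pos [0.6421 0.029  0.0775] rpy [179.26   0.22  86.52] w 0.0785 F [ 0.2 -0.4  0.3]
 delta tool mm [ 0.7 -5.4 67.4] /row [ 0.7 -5.4 67.4]
 rot [0.74 0.22 0.22] /row [0.74 0.22 0.22]
```

View pics/w5.png

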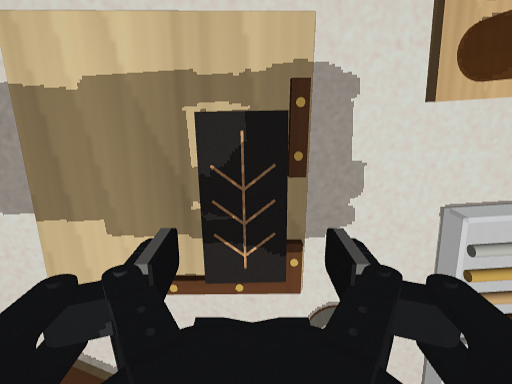

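Block A at (243,195) lies flush against both fences. I'll descend and regrip at the middle.

Emit:
{"op": "servo_tool", "data": {"commands": [{"delta_pos": [0, -0.005, 0.02], "delta_rot": [0.7, 0.2, 0.2], "fingers": 0.08}, {"delta_pos": [0, 0, 0.025], "delta_rot": [0, 0, 0], "fingers": 0.08}, {"delta_pos": [0, 0, 0.01], "delta_rot": [0, 0, 0], "fingers": 0.08}, {"delta_pos": [0, 0, 0], "delta_rot": [0, 0, 0], "fingers": 0.08}]}}

```text
time_s: 10.15
position: [0.6366, 0.0326, 0.0189]
ee_rot: [-3.14, 0.0, 1.51]
ft_force: [0.2, 0.5, -0.3]
gripper_width: 0.08
```

```bash
python3 -c "
from h import *
rel([.6376,.0297,.01],86.3,1)"
```

```text
t 10.15 pos [0.6366 0.0326 0.0189] rpy [-1.7994e+02  1.0000e-02  8.6540e+01] w 0.08 F [ 0.2  0.5 -0.3]
 delta tool mm [-2.8  1.2  8.9] /row [-2.8  1.2  8.9]
 rot [-0.06  0.01  0.24] /row [-0.06  0.01  0.24]
```

Emit:
{"op": "servo_tool", "data": {"commands": [{"delta_pos": [-0.003, 0.001, 0.006], "delta_rot": [0, 0, 0.2], "fingers": 0.07}, {"delta_pos": [0, 0, 0.003], "delta_rot": [0, 0, 0], "fingers": 0.07}, {"delta_pos": [0, 0, 0], "delta_rot": [0, 0, 0], "fingers": 0.07}]}}

```text
time_s: 10.45
position: [0.6368, 0.0305, 0.0083]
ee_rot: [-3.138, 0.0, 1.508]
ft_force: [0.7, 0.0, -0.5]
gripper_width: 0.0702
```

```bash
python3 -c "
from h import *
rel([.6376,.0297,.01],86.3,1)"
```

```text
t 10.45 pos [0.6368 0.0305 0.0083] rpy [-1.7982e+02  1.0000e-02  8.6420e+01] w 0.0702 F [ 0.7  0.  -0.5]
 delta tool mm [-0.7  0.9 -1.7] /row [-0.7  0.9 -1.7]
 rot [-0.18  0.01  0.12] /row [-0.18  0.01  0.12]
```

Emit:
{"op": "servo_tool", "data": {"commands": [{"delta_pos": [-0.0007, 0.001, -0.001], "delta_rot": [-0.1, 0, 0.1], "fingers": 0.07}, {"delta_pos": [0, 0, 0], "delta_rot": [0, 0, 0], "fingers": 0.062}, {"delta_pos": [0, 0, 0], "delta_rot": [0, 0, 0], "fingers": 0.05}, {"delta_pos": [0, 0, 0], "delta_rot": [0, 0, 0], "fingers": 0.05}, {"delta_pos": [0, 0, 0], "delta_rot": [0, 0, 0], "fingers": 0.05}], "newtons": 60}}

```text
time_s: 10.95
position: [0.6378, 0.0296, 0.0114]
ee_rot: [-3.14, 0.0, 1.506]
ft_force: [-0.6, -0.7, -2.2]
gripper_width: 0.0581
```

```bash
python3 -c "
from h import *
rel([.6376,.0297,.01],86.3,1)"
```

```text
t 10.95 pos [0.6378 0.0296 0.0114] rpy [-179.92    0.     86.31] w 0.0581 F [-0.6 -0.7 -2.2]
 delta tool mm [ 0.1 -0.2  1.4] /row [ 0.1 -0.2  1.4]
 rot [-0.08  0.    0.01] /row [-0.08  0.    0.01]
```

```bash
python3 - <<'E'
from h import *
d=load('scene0')
P=[onz(d,(40+u/4-.4,150+v/4-.4),.07)*1000 for u,v in[(360,86),(582,218),(400,414)]]
print(np.round(P,1))
a=P[1]-P[0];b=P[2]-P[1];print(np.hypot(*a[:2]),np.degrees(np.arctan2(a[1],a[0])),np.hypot(*b[:2]),np.degrees(np.arctan2(b[1],b[0])))
print('centre',(P[0]+P[2])/2)
# felt pad corners guess at z=.014
Q=[onz(d,(40+u/4-.4,150+v/4-.4),.022)*1000 for u,v in[(365,200),(487,282),(430,345)]];print(np.round(Q,1))
E
```

```text
[[ 325.4 -320.4   70. ]
 [ 467.4 -106.1   70. ]
 [ 649.6 -229.8   70. ]]
257.0386181044844 56.464432051181475 220.2232083057947 -34.148788892582154
centre [ 487.49028364 -275.06844939   70.        ]
[[ 416.7 -311.9   22. ]
 [ 501.7 -191.5   22. ]
 [ 562.8 -230.9   22. ]]
```

Emit:
{"op": "servo_tool", "data": {"commands": [{"delta_pos": [0, 0, -0.03], "delta_rot": [0, 0, 0], "fingers": 0.05}, {"delta_pos": [0, 0, -0.05], "delta_rot": [0, 0, 0], "fingers": 0.05}, {"delta_pos": [0, 0, -0.05], "delta_rot": [0, 0, 0], "fingers": 0.05}, {"delta_pos": [0, 0, -0.05], "delta_rot": [0, 0, 0], "fingers": 0.05}, {"delta_pos": [0, 0, -0.02], "delta_rot": [0, 0, 0], "fingers": 0.05}, {"delta_pos": [0, 0, 0], "delta_rot": [0, 0, 0], "fingers": 0.05}]}}

```text
time_s: 11.55
position: [0.6386, 0.0292, 0.2164]
ee_rot: [-3.141, 0.0, 1.505]
ft_force: [0.7, -0.8, -0.2]
gripper_width: 0.058
```

Emit:
{"op": "servo_tool", "data": {"commands": [{"delta_pos": [-0.041, -0.019, -0.01], "delta_rot": [0, 0, 2.6], "fingers": 0.05}, {"delta_pos": [-0.042, -0.017, 0], "delta_rot": [0, 0, 2.6], "fingers": 0.05}, {"delta_pos": [-0.042, -0.015, 0], "delta_rot": [0, 0, 2.6], "fingers": 0.05}, {"delta_pos": [-0.043, -0.013, 0], "delta_rot": [0, 0, 2.6], "fingers": 0.05}, {"delta_pos": [-0.043, -0.011, 0], "delta_rot": [0, 0, 2.6], "fingers": 0.05}, {"delta_pos": [-0.044, -0.009, 0], "delta_rot": [0, 0, 2.6], "fingers": 0.05}, {"delta_pos": [-0.044, -0.007, 0], "delta_rot": [0, 0, 2.6], "fingers": 0.05}, {"delta_pos": [-0.044, -0.005, 0], "delta_rot": [0, 0, 2.6], "fingers": 0.05}, {"delta_pos": [-0.045, -0.003, 0], "delta_rot": [0, 0, 2.6], "fingers": 0.05}, {"delta_pos": [-0.045, 0, 0], "delta_rot": [0, 0, 2.6], "fingers": 0.05}]}}

```text
time_s: 12.55
position: [0.4149, -0.3698, 0.2094]
ee_rot: [-3.13, -0.004, 1.044]
ft_force: [0.6, -0.6, -0.3]
gripper_width: 0.0579
```

```bash
python3 -c "
from h import *
rel([.372,-.445,.23],56,2)"
```

```text
t 12.55 pos [ 0.4149 -0.3698  0.2094] rpy [-179.36   -0.2    59.81] w 0.0579 F [ 0.6 -0.6 -0.3]
 delta tool mm [-86.5   0.5 -20.9] /row [-43.3   0.2 -10.5]
 rot [-0.64 -0.18  3.81] /row [-0.32 -0.09  1.9 ]
```

Emit:
{"op": "servo_tool", "data": {"commands": [{"delta_pos": [-0.04, 0, -0.02], "delta_rot": [-0.3, 0, 2], "fingers": 0.05}, {"delta_pos": [-0.02, 0, -0.01], "delta_rot": [-0.3, 0, 1], "fingers": 0.05}, {"delta_pos": [0, 0, 0], "delta_rot": [0, 0, 0], "fingers": 0.05}, {"delta_pos": [0, 0, 0], "delta_rot": [0, 0, 0], "fingers": 0.05}]}}

```text
time_s: 12.95
position: [0.3766, -0.426, 0.2307]
ee_rot: [-3.131, -0.005, 0.98]
ft_force: [-0.0, 0.6, -0.3]
gripper_width: 0.0579
```

```bash
python3 -c "
from h import *
save('wrist','w6.png')
rel([.487,-.275,.12],56,2)"
```

```text
t 13.0 pos [ 0.3766 -0.4256  0.2305] rpy [-179.34   -0.26   56.17] w 0.0579 F [-0.2  0.2 -0.1]
 delta tool mm [186.    9.2 111.2] /row [93.   4.6 55.6]
 rot [-0.66 -0.26  0.18] /row [-0.33 -0.13  0.09]
```

View pics/w6.png

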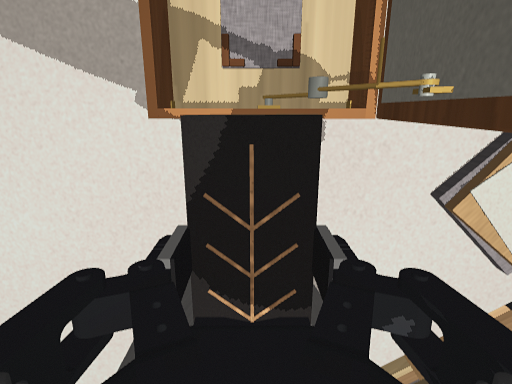

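```bash
python3 -c "
import cv2
im=cv2.imread('pics/w6.png')
cv2.imwrite('pics/w6c.png',cv2.resize(im[0:120,200:330],None,fx=5,fy=5,interpolation=2))"
```

```text
(no output)
```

View pics/w6c.png

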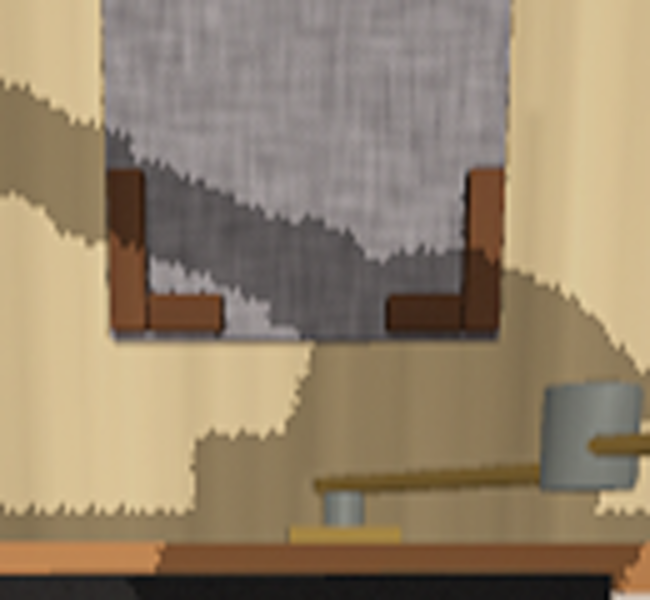

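```bash
python3 - <<'E'
from h import *
d=load('w6')
f=lambda u,v,z=.014: onz(d,(200+u/5-.4,v/5-.4),z)*1000
L0,L1,R0,R1=f(101,0),f(109,333),f(512,0),f(498,333)
print(np.round([L0,L1,R0,R1],1))
for a,b in((L1,L0),(R1,R0)): print(np.degrees(np.arctan2(*(b-a)[[1,0]])))
print('w',np.hypot(*(R1-L1)[:2]),np.hypot(*(R0-L0)[:2]),np.degrees(np.arctan2(*(R1-L1)[[1,0]])))
# rim right side corners z=.07
c=[onz(d,p,.07)*1000 for p in((148,117),(379,117))];print(np.round(c,1),np.hypot(*(c[1]-c[0])[:2]),np.degrees(np.arctan2(*(c[1]-c[0])[[1,0]])))
mid=(c[0]+c[1])/2
for th in(-34,-33.5,-33):
  t=np.radians(th);X=np.array([np.cos(t),np.sin(t)]);Y=np.array([-X[1],X[0]])
  print(th,'rest from pad',(L1+R1)[:2]/2+76*Y,'from rim',mid[:2]+130*Y)
# knee pin z~.121
print('knee',onz(d,(318,87),.121)*1000)
E
```

```text
[[ 446.5 -258.5   14. ]
 [ 409.4 -313.8   14. ]
 [ 519.3 -307.6   14. ]
 [ 482.1 -362.6   14. ]]
56.1666301632832
55.918430296795776
w 87.52691416960532 87.81503760166369 -33.9129261981198
[[ 322.5 -320.8   70. ]
 [ 512.4 -448.    70. ]] 228.60698558003864 -33.81764095104113
-34 rest from pad [ 488.26520318 -275.20381737] from rim [ 490.11230852 -276.6380937 ]
-33.5 rest from pad [ 487.7137534  -274.83535041] from rim [ 489.16903916 -276.00782126]
-33 rest from pad [ 487.15910917 -274.47170972] from rim [ 488.22030562 -275.3858043 ]
knee [ 466.52377841 -387.44485594  121.        ]
```

Emit:
{"op": "servo_tool", "data": {"commands": [{"delta_pos": [0.045, 0.002, 0.005], "delta_rot": [-0.3, 0, 0], "fingers": 0.05}, {"delta_pos": [0.045, 0.002, 0.005], "delta_rot": [-0.3, -0.2, 0], "fingers": 0.05}, {"delta_pos": [0.045, 0.002, 0.005], "delta_rot": [0, 0, 0], "fingers": 0.05}, {"delta_pos": [0.035, 0.002, 0.01], "delta_rot": [0, 0, 0], "fingers": 0.05}, {"delta_pos": [0.01, 0, 0.03], "delta_rot": [0, 0, 0], "fingers": 0.05}, {"delta_pos": [0, 0, 0.02], "delta_rot": [0, 0, 0], "fingers": 0.05}, {"delta_pos": [0, 0, 0], "delta_rot": [0, 0, 0], "fingers": 0.05}]}}

```text
time_s: 13.7
position: [0.4885, -0.2628, 0.1469]
ee_rot: [-3.134, -0.004, 0.992]
ft_force: [-0.2, 0.1, -0.2]
gripper_width: 0.0578
```

```bash
python3 -c "
from h import *
save('side','sd7.png')
rel([.4882,-.2752,.03],56,2)"
```

```text
t 13.75 pos [ 0.4889 -0.2633  0.148 ] rpy [-179.62   -0.27   56.82] w 0.058 F [-0.7  0.8 -0.7]
 delta tool mm [-10.9   6.7 117.9] /row [-5.5  3.4 58.9]
 rot [-0.38 -0.27  0.82] /row [-0.19 -0.14  0.41]
```

Emit:
{"op": "servo_tool", "data": {"commands": [{"delta_pos": [-0.01, 0.006, 0.02], "delta_rot": [-0.3, -0.2, 0.8], "fingers": 0.05}, {"delta_pos": [0, 0, 0.03], "delta_rot": [0, 0, 0], "fingers": 0.05}, {"delta_pos": [0, 0, 0.03], "delta_rot": [0, 0, 0], "fingers": 0.05}, {"delta_pos": [0, 0, 0.02], "delta_rot": [0, 0, 0], "fingers": 0.05}, {"delta_pos": [0, 0, 0], "delta_rot": [0, 0, 0], "fingers": 0.05}]}}

```text
time_s: 14.25
position: [0.4941, -0.2762, 0.0512]
ee_rot: [3.131, -0.001, 0.98]
ft_force: [-0.7, 0.3, -0.8]
gripper_width: 0.0579
```

```bash
python3 -c "
from h import *
rel([.4882,-.2752,.03],56,2)"
```

```text
t 14.25 pos [ 0.4941 -0.2762  0.0512] rpy [ 1.7942e+02 -8.0000e-02  5.6180e+01] w 0.0579 F [-0.7  0.3 -0.8]
 delta tool mm [-2.4 -5.7 21.2] /row [-1.2 -2.8 10.6]
 rot [ 0.58 -0.08  0.18] /row [ 0.29 -0.04  0.09]
```

Emit:
{"op": "servo_tool", "data": {"commands": [{"delta_pos": [-0.002, -0.005, 0.012], "delta_rot": [0.6, 0, 0.2], "fingers": 0.05}, {"delta_pos": [0, 0, 0.008], "delta_rot": [0, 0, 0], "fingers": 0.05}, {"delta_pos": [0, 0, 0], "delta_rot": [0, 0, 0], "fingers": 0.05}]}}

```text
time_s: 14.55
position: [0.491, -0.2767, 0.0334]
ee_rot: [3.137, -0.001, 0.977]
ft_force: [0.5, -0.6, -0.3]
gripper_width: 0.0581
```

```bash
python3 -c "
from h import *
save('wrist','w7.png')
rel([.4882,-.2752,.0145],56,2)"
```

```text
t 14.6 pos [ 0.4912 -0.2768  0.0338] rpy [ 1.7971e+02 -8.0000e-02  5.5960e+01] w 0.0581 F [-0.6  0.3 -0.7]
 delta tool mm [-0.3 -3.5 19.3] /row [-0.2 -1.7  9.6]
 rot [ 0.29 -0.08 -0.04] /row [ 0.14 -0.04 -0.02]
```

View pics/w7.png

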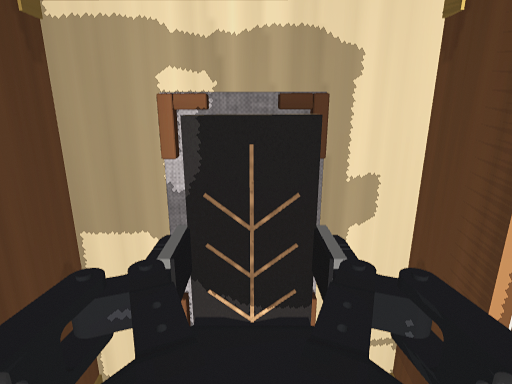

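Emit:
{"op": "servo_tool", "data": {"commands": [{"delta_pos": [0, -0.0035, 0.008], "delta_rot": [0.3, 0, 0], "fingers": 0.05}, {"delta_pos": [0, 0, 0.006], "delta_rot": [0, 0, 0], "fingers": 0.05}, {"delta_pos": [0, 0, 0], "delta_rot": [0, 0, 0], "fingers": 0.05}]}}

```text
time_s: 14.9
position: [0.4896, -0.2757, 0.0207]
ee_rot: [3.138, -0.001, 0.977]
ft_force: [0.5, -0.0, -0.5]
gripper_width: 0.0581
```

```bash
python3 -c "
from h import *
rel([.4882,-.2752,.0145],56,2)"
```

```text
t 14.9 pos [ 0.4896 -0.2757  0.0207] rpy [ 1.7981e+02 -9.0000e-02  5.5960e+01] w 0.0581 F [ 0.5 -0.  -0.5]
 delta tool mm [-0.3 -1.4  6.2] /row [-0.2 -0.7  3.1]
 rot [ 0.19 -0.09 -0.04] /row [ 0.09 -0.04 -0.02]
```

Emit:
{"op": "servo_tool", "data": {"commands": [{"delta_pos": [-0.0003, -0.0015, 0.003], "delta_rot": [0.2, 0, 0], "fingers": 0.05}, {"delta_pos": [0, -0.0003, 0.002], "delta_rot": [0, 0, 0], "fingers": 0.05}, {"delta_pos": [0, 0, 0.001], "delta_rot": [0, 0, 0], "fingers": 0.05}]}}

```text
time_s: 15.2
position: [0.4881, -0.2751, 0.0145]
ee_rot: [3.142, -0.002, 0.977]
ft_force: [-0.4, -0.5, -0.6]
gripper_width: 0.0582
```

```bash
python3 -c "
from h import *
save('wrist','w8.png')
rel([.4882,-.2752,.0135],56,2)
im=cv2.imread('pics/w8.png')
cv2.imwrite('pics/w8c.png',cv2.resize(im[60:360,130:380],None,fx=2,fy=2,interpolation=2))"
```

```text
t 15.25 pos [ 0.488  -0.275   0.0143] rpy [-1.7998e+02 -9.0000e-02  5.5960e+01] w 0.0578 F [ 0.4  0.3 -1.6]
 delta tool mm [-0.1  0.3  0.8] /row [-0.   0.2  0.4]
 rot [-0.02 -0.09 -0.04] /row [-0.01 -0.04 -0.02]
```

View pics/w8c.png

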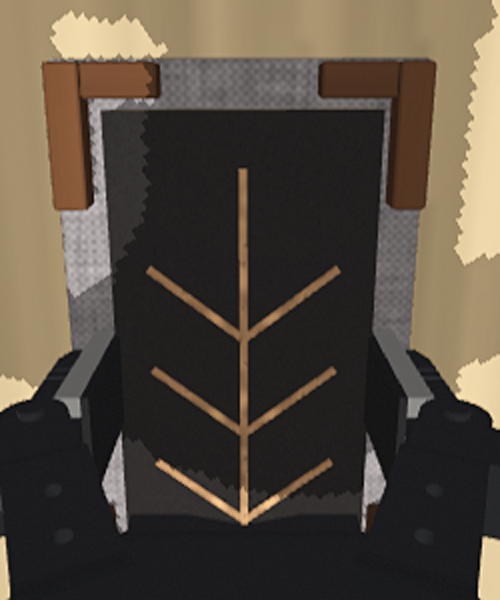

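```bash
python3 - <<'E'
from h import *
d=load('w8')
f=lambda u,v,z: onz(d,(130+u/2-.25,60+v/2-.25),z)*1000
t=np.radians(-34);X=np.array([np.cos(t),np.sin(t)]);Y=np.array([-X[1],X[0]])
o=np.array([488.0,-275.1])
for n,u,v,z in [('blkL',102,110,.0264),('blkR',384,110,.0264),('kL',80,97,.022),('kLi',89,150,.022),('kRi',390,150,.022),('kY',120,97,.022),('padY',240,59,.014)]:
    w=f(u,v,z)[:2]-o; print(n,round(w@X,1),round(w@Y,1))
E
```

```text
blkL -29.0 63.0
blkR 31.0 63.0
kL -34.6 65.7
kLi -33.4 54.2
kRi 33.9 54.2
kY -25.9 65.7
padY 0.4 74.0
```

Emit:
{"op": "servo_tool", "data": {"commands": [{"delta_pos": [-0.0015, -0.0008, 0], "delta_rot": [0, 0, 0], "fingers": 0.05}, {"delta_pos": [0, 0, 0.001], "delta_rot": [0, 0, 0], "fingers": 0.05}, {"delta_pos": [0, 0, 0], "delta_rot": [0, 0, 0], "fingers": 0.05}]}}

```text
time_s: 15.55
position: [0.4864, -0.2759, 0.0134]
ee_rot: [3.142, -0.001, 0.977]
ft_force: [0.1, -0.8, -1.3]
gripper_width: 0.0576
```

```bash
python3 -c "
from h import *
rel([.4872,-.276,.0135],56,2)"
```

```text
t 15.55 pos [ 0.4864 -0.2759  0.0134] rpy [ 1.800e+02 -8.000e-02  5.597e+01] w 0.0576 F [ 0.1 -0.8 -1.3]
 delta tool mm [ 0.4  0.7 -0.1] /row [ 0.2  0.3 -0.1]
 rot [ 0.   -0.08 -0.03] /row [ 0.   -0.04 -0.02]
```

Now release slowly, lift, and look.

Emit:
{"op": "servo_tool", "data": {"commands": [{"delta_pos": [0, 0, 0], "delta_rot": [0, 0, 0], "fingers": 0.06}, {"delta_pos": [0, 0, 0], "delta_rot": [0, 0, 0], "fingers": 0.066}, {"delta_pos": [0, 0, 0], "delta_rot": [0, 0, 0], "fingers": 0.072}, {"delta_pos": [0, 0, -0.01], "delta_rot": [0, 0, 0], "fingers": 0.076}, {"delta_pos": [0, 0, -0.04], "delta_rot": [0, 0, 0], "fingers": 0.08}, {"delta_pos": [-0.02, 0, -0.05], "delta_rot": [0, 0, 0], "fingers": 0.08}, {"delta_pos": [-0.04, 0, -0.04], "delta_rot": [0, 0, 0], "fingers": 0.08}, {"delta_pos": [-0.01, 0, -0.02], "delta_rot": [0, 0, 0], "fingers": 0.08}, {"delta_pos": [0, 0, 0], "delta_rot": [0, 0, 0], "fingers": 0.08}]}}

```text
time_s: 16.45
position: [0.4493, -0.3326, 0.1772]
ee_rot: [3.14, 0.0, 0.979]
ft_force: [0.7, 0.3, -0.0]
gripper_width: 0.0803
```

```bash
python3 -c "
from h import *
save('wrist','w9.png')
rel([.4872,-.276,.0135],56,2)
im=cv2.imread('pics/w9.png')
cv2.imwrite('pics/w9c.png',cv2.resize(im[80:280,150:350],None,fx=3,fy=3,interpolation=2))"
```

```text
t 16.5 pos [ 0.4489 -0.3317  0.1757] rpy [-1.7997e+02  1.0000e-02  5.6130e+01] w 0.0801 F [ 0.2 -0.1  0.7]
 delta tool mm [ 67.6   0.8 162.2] /row [33.8  0.4 81.1]
 rot [-0.03  0.01  0.13] /row [-0.01  0.    0.06]
```

View pics/w9.png

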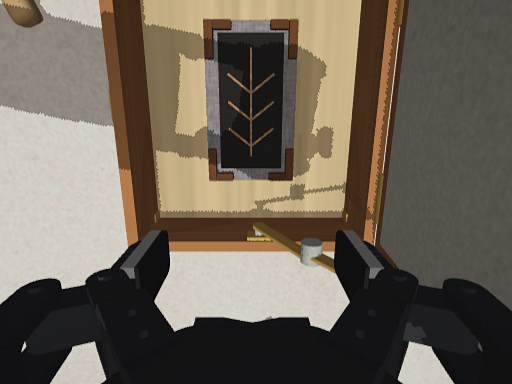

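View pics/w9c.png

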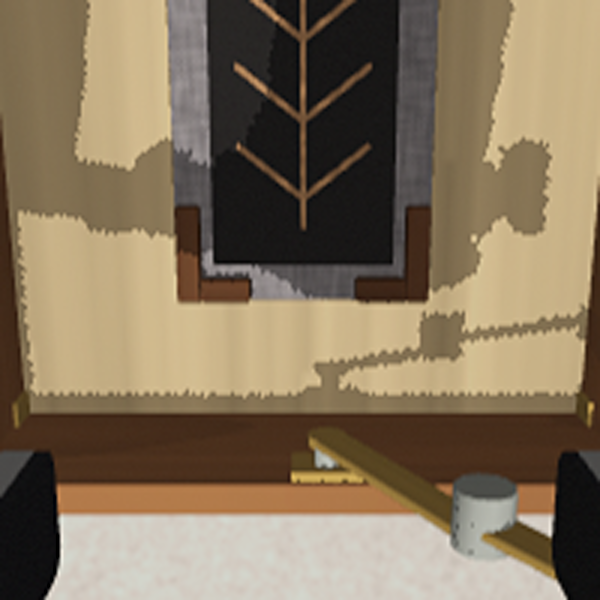

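```bash
python3 -c "
import cv2
im=cv2.imread('pics/w9.png')
cv2.imwrite('pics/w9d.png',cv2.resize(im[10:190,195:310],None,fx=5,fy=3.3,interpolation=2))
from h import *
d=load('w9')
for z in (.026,):
  for t in (40,50): print([o for o in darkrects(d,z=z,thr=t,amin=3000,amax=12000,roi=(212,25,292,172))])
"
```

```text
[(array([249.,  92.]), 8602.0, array([ 488.7, -274.6]), array([ 69. , 126.2]), np.float32(56.2))]
[(array([249.,  90.]), 8741.5, array([ 489.3, -274. ]), array([ 72.1, 132.5]), np.float32(54.8))]
```

View pics/w9d.png

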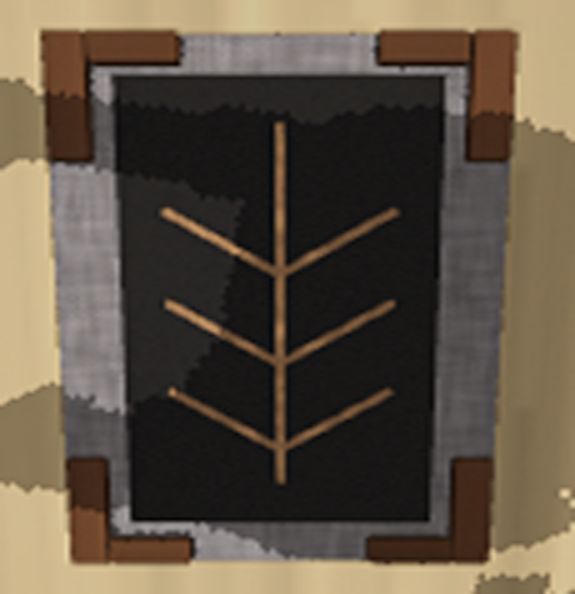

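```bash
cat >> h.py <<'E'
t=np.radians(-34);CX=np.array([np.cos(t),np.sin(t)]);CY=np.array([-CX[1],CX[0]]);CO=np.array([488.2,-275.2])
def ch(d,u,v,z):
    w=onz(d,(u,v),z)[:2]*1000-CO; return np.array([w@CX,w@CY]).round(1)
E
python3 - <<'E'
from h import *
d=load('w9')
g=lambda u,v,z: ch(d,195+(u+.5)/5-.5,10+(v+.5)/3.3-.5,z)
B=[g(u,v,.026) for u,v in((115,77),(444,75),(133,520),(428,520))]; print('blk',B,np.mean(B,0))
K=[g(90,120,.022),g(472,120,.022),g(107,500,.022),g(453,500,.022)];print('k x',K, np.mean(K,0))
print('k y',g(140,61,.022),g(420,61,.022),g(140,538,.022),g(410,538,.022))
E
```

```text
blk [array([-29.4,  60.5]), array([29.4, 61.2]), array([-29.1, -61.6]), array([ 29.9, -61.5])] [ 0.2  -0.35]
k x [array([-34.7,  50.5]), array([35.3, 50.7]), array([-34.6, -56.2]), array([ 35.2, -56.1])] [ 0.3   -2.775]
k y [-25.2  65.4] [25.4 65.5] [-28.2 -68.1] [ 26.8 -68. ]
```

Emit:
{"op": "servo_tool", "data": {"commands": [{"delta_pos": [0, 0, -0.04], "delta_rot": [0, 0, 0], "fingers": 0.085}, {"delta_pos": [0.035, -0.022, -0.01], "delta_rot": [0, 0, 0], "fingers": 0.085}, {"delta_pos": [0.04, -0.026, 0], "delta_rot": [0, 0, 0], "fingers": 0.085}, {"delta_pos": [0.04, -0.026, 0], "delta_rot": [0, 0, 0], "fingers": 0.085}, {"delta_pos": [0.04, -0.026, 0], "delta_rot": [0, 0, 0], "fingers": 0.085}, {"delta_pos": [0.04, -0.026, 0], "delta_rot": [0, 0, 0], "fingers": 0.085}, {"delta_pos": [0.04, -0.026, 0], "delta_rot": [0, 0, 0], "fingers": 0.085}, {"delta_pos": [0.04, -0.026, 0], "delta_rot": [0, 0, 0], "fingers": 0.085}, {"delta_pos": [0.04, -0.026, 0], "delta_rot": [0, 0, 0], "fingers": 0.085}, {"delta_pos": [0.04, -0.026, 0], "delta_rot": [0, 0, 0], "fingers": 0.085}]}}

```text
time_s: 17.5
position: [0.4479, 0.1079, 0.2139]
ee_rot: [-3.117, 0.004, 0.974]
ft_force: [1.1, -0.5, -0.3]
gripper_width: 0.0849
```

```bash
python3 -c "
from h import *
rel([.46,.387,.15],57.5,6)"
```

```text
t 17.5 pos [0.4479 0.1079 0.2139] rpy [-178.62    0.21   55.78] w 0.0849 F [ 1.1 -0.5 -0.3]
 delta tool mm [ 237.8 -145.4   66.5] /row [ 39.6 -24.2  11.1]
 rot [-1.38  0.19 -1.72] /row [-0.23  0.03 -0.29]
```

Emit:
{"op": "servo_tool", "data": {"commands": [{"delta_pos": [0.038, -0.024, 0.01], "delta_rot": [-0.4, 0, -0.5], "fingers": 0.085}, {"delta_pos": [0.038, -0.024, 0.01], "delta_rot": [-0.4, 0, -0.5], "fingers": 0.085}, {"delta_pos": [0.038, -0.024, 0.01], "delta_rot": [-0.4, 0, -0.5], "fingers": 0.085}, {"delta_pos": [0.038, -0.024, 0.01], "delta_rot": [-0.4, 0, 0], "fingers": 0.085}, {"delta_pos": [0.03, -0.02, 0.02], "delta_rot": [0, 0, 0], "fingers": 0.085}, {"delta_pos": [0.02, -0.01, 0.01], "delta_rot": [0, 0, 0], "fingers": 0.085}, {"delta_pos": [0, 0, 0], "delta_rot": [0, 0, 0], "fingers": 0.085}]}}

```text
time_s: 18.2
position: [0.4374, 0.3638, 0.1286]
ee_rot: [-3.135, 0.017, 1.016]
ft_force: [0.1, 0.5, -0.7]
gripper_width: 0.0852
```

```bash
python3 -c "
from h import *
d=save('wrist','w10.png')
for o in darkrects(d,thr=50,amin=800,amax=20000): print(o)
rel([.46,.387,.0],57.5,1)"
```

```text
(array([445., 204.]), 5000.0, array([577.3, 250.1]), array([47.1, 97.7]), np.float32(116.9))
(array([259., 137.]), 7656.5, array([461.5, 389.8]), array([ 53.4, 107.2]), np.float32(57.0))
t 18.25 pos [0.4368 0.3622 0.1285] rpy [-179.61    1.13   58.19] w 0.0851 F [ 0.2 -0.3 -0.1]
 delta tool mm [ 35.8   7.5 127.8] /row [ 35.8   7.5 127.8]
 rot [-0.38  1.13  0.69] /row [-0.38  1.13  0.69]
```

View pics/w10.png

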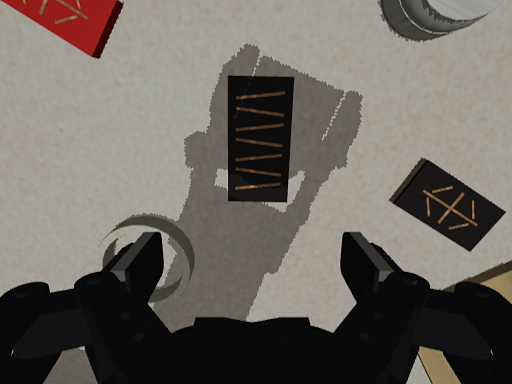

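Emit:
{"op": "servo_tool", "data": {"commands": [{"delta_pos": [0.02, 0.004, 0.02], "delta_rot": [-0.3, 1, 0.7], "fingers": 0.085}, {"delta_pos": [0.019, 0.003, 0.03], "delta_rot": [0, 0, 0.2], "fingers": 0.085}, {"delta_pos": [0, 0, 0.03], "delta_rot": [0, 0, 0], "fingers": 0.085}, {"delta_pos": [0, 0, 0.015], "delta_rot": [0, 0, 0], "fingers": 0.085}, {"delta_pos": [0, 0, 0], "delta_rot": [0, 0, 0], "fingers": 0.085}]}}

```text
time_s: 18.75
position: [0.4606, 0.3876, 0.0286]
ee_rot: [-3.139, 0.008, 0.999]
ft_force: [0.0, 0.4, -0.1]
gripper_width: 0.0847
```

```bash
python3 -c "
from h import *
d=save('wrist','w11.png')
for o in darkrects(d,thr=50,amin=3000,amax=40000,roi=(185,0,330,310)): print(o)
rel([.461,.389,.0],57.0,1)"
```

```text
(array([249., 212.]), 16553.0, array([461.5, 390.1]), array([ 53.8, 107.5]), np.float32(57.0))
t 18.8 pos [0.4609 0.3878 0.0295] rpy [-179.89    0.43   57.25] w 0.0852 F [-0.3 -0.1 -0.4]
 delta tool mm [ 1.3 -0.5 29.5] /row [ 1.3 -0.5 29.5]
 rot [-0.11  0.43  0.25] /row [-0.11  0.43  0.25]
```

Emit:
{"op": "servo_tool", "data": {"commands": [{"delta_pos": [0.0015, -0.0005, 0.015], "delta_rot": [0, 0.4, 0.2], "fingers": 0.08}, {"delta_pos": [0, 0, 0.01], "delta_rot": [0, 0, 0], "fingers": 0.075}, {"delta_pos": [0, 0, 0.003], "delta_rot": [0, 0, 0], "fingers": 0.07}, {"delta_pos": [0, 0, 0], "delta_rot": [0, 0, 0], "fingers": 0.07}]}}

```text
time_s: 19.2
position: [0.4642, 0.3898, 0.0061]
ee_rot: [3.141, -0.006, 0.994]
ft_force: [-0.7, 0.2, 0.3]
gripper_width: 0.0701
```

```bash
python3 -c "
from h import *
rel([.461,.3893,-.002],57.0,1)"
```

```text
t 19.2 pos [0.4642 0.3898 0.0061] rpy [179.95  -0.36  56.96] w 0.0701 F [-0.7  0.2  0.3]
 delta tool mm [-2.3 -2.4  8.1] /row [-2.3 -2.4  8.1]
 rot [ 0.05 -0.36 -0.04] /row [ 0.05 -0.36 -0.04]
```

Emit:
{"op": "servo_tool", "data": {"commands": [{"delta_pos": [-0.002, -0.0025, 0.004], "delta_rot": [0, -0.3, 0], "fingers": 0.07}, {"delta_pos": [-0.0005, 0, 0.002], "delta_rot": [0, 0, 0], "fingers": 0.07}, {"delta_pos": [0, 0, 0.001], "delta_rot": [0, 0, 0], "fingers": 0.05}, {"delta_pos": [0, 0, 0], "delta_rot": [0, 0, 0], "fingers": 0.04}, {"delta_pos": [0, 0, 0], "delta_rot": [0, 0, 0], "fingers": 0.04}, {"delta_pos": [0, 0, 0], "delta_rot": [0, 0, 0], "fingers": 0.04}, {"delta_pos": [0, 0, 0], "delta_rot": [0, 0, 0], "fingers": 0.04}], "newtons": 40}}

```text
time_s: 19.9
position: [0.4623, 0.3905, 0.0015]
ee_rot: [3.139, -0.005, 0.994]
ft_force: [-0.0, 0.4, -0.9]
gripper_width: 0.0525
```

```bash
python3 -c "
from h import *
rel([.461,.3893,.06],57.0,1)"
```

```text
t 19.9 pos [0.4623 0.3905 0.0015] rpy [179.84  -0.29  56.97] w 0.0525 F [-0.   0.4 -0.9]
 delta tool mm [ -1.4  -0.3 -58.5] /row [ -1.4  -0.3 -58.5]
 rot [ 0.16 -0.29 -0.03] /row [ 0.16 -0.29 -0.03]
```

Emit:
{"op": "servo_tool", "data": {"commands": [{"delta_pos": [0, 0, -0.04], "delta_rot": [0, -0.3, 0], "fingers": 0.04}, {"delta_pos": [0, 0, -0.05], "delta_rot": [0, 0, 0], "fingers": 0.04}, {"delta_pos": [0, 0, -0.03], "delta_rot": [0, 0, 0], "fingers": 0.04}]}}

```text
time_s: 20.2
position: [0.4566, 0.3865, 0.1163]
ee_rot: [-3.138, 0.018, 0.994]
ft_force: [0.7, -0.1, -0.8]
gripper_width: 0.0525
```

```bash
python3 -c "
from h import *
rel([.6334,.027,.1],86.3,10)
d=load('scene0')
print(onz(d,(305,260),.085),onz(d,(345,249),.06))"
```

```text
t 20.2 pos [0.4566 0.3865 0.1163] rpy [-179.78    1.01   56.97] w 0.0525 F [ 0.7 -0.1 -0.8]
 delta tool mm [-204.7  344.3   18.6] /row [-20.5  34.4   1.9]
 rot [ -0.47   0.93 -29.33] /row [-0.05  0.09 -2.93]
[0.68105406 0.28352225 0.085     ] [0.63180189 0.41674289 0.06      ]
```

Emit:
{"op": "servo_tool", "data": {"commands": [{"delta_pos": [-0.021, 0.034, 0.002], "delta_rot": [0, 0.4, -3.2], "fingers": 0.04}, {"delta_pos": [-0.022, 0.033, 0.002], "delta_rot": [0, 0.4, -3.2], "fingers": 0.04}, {"delta_pos": [-0.024, 0.032, 0.002], "delta_rot": [0, 0, -3.2], "fingers": 0.04}, {"delta_pos": [-0.026, 0.03, 0.002], "delta_rot": [0, 0, -3.2], "fingers": 0.04}, {"delta_pos": [-0.027, 0.029, 0.002], "delta_rot": [0, 0, -3.2], "fingers": 0.04}, {"delta_pos": [-0.029, 0.028, 0.002], "delta_rot": [0, 0, -3.2], "fingers": 0.04}, {"delta_pos": [-0.031, 0.026, 0.002], "delta_rot": [0, 0, -3.2], "fingers": 0.04}, {"delta_pos": [-0.032, 0.024, 0], "delta_rot": [0, 0, -3.2], "fingers": 0.04}, {"delta_pos": [-0.028, 0.02, 0], "delta_rot": [0, 0, -2], "fingers": 0.04}, {"delta_pos": [-0.012, 0.01, 0], "delta_rot": [0, 0, 0], "fingers": 0.04}]}}

```text
time_s: 21.2
position: [0.6359, 0.0527, 0.1083]
ee_rot: [3.134, -0.01, 1.503]
ft_force: [-0.0, -0.4, -0.5]
gripper_width: 0.0529
```

```bash
python3 -c "
from h import *
rel([.6334,.027,.05],86.3,10)"
```

```text
t 21.2 pos [0.6359 0.0527 0.1083] rpy [179.59  -0.58  86.14] w 0.0529 F [-0.  -0.4 -0.5]
 delta tool mm [-26.4  -1.2  58. ] /row [-2.6 -0.1  5.8]
 rot [ 0.41 -0.58 -0.17] /row [ 0.04 -0.06 -0.02]
```

Emit:
{"op": "servo_tool", "data": {"commands": [{"delta_pos": [-0.018, -0.002, 0.02], "delta_rot": [0.4, -0.5, -0.2], "fingers": 0.04}, {"delta_pos": [-0.004, 0, 0.025], "delta_rot": [0, 0, 0], "fingers": 0.04}, {"delta_pos": [0, 0, 0.015], "delta_rot": [0, 0, 0], "fingers": 0.04}, {"delta_pos": [0, 0, 0.003], "delta_rot": [0, 0, 0], "fingers": 0.04}]}}

```text
time_s: 21.6
position: [0.6309, 0.0292, 0.0401]
ee_rot: [-3.139, -0.001, 1.503]
ft_force: [-0.3, -0.1, -0.7]
gripper_width: 0.0527
```

```bash
python3 -c "
from h import *
rel([.6334,.027,.0145],86.3,10)"
```

```text
t 21.6 pos [0.6309 0.0292 0.0401] rpy [-1.7983e+02 -5.0000e-02  8.6140e+01] w 0.0527 F [-0.3 -0.1 -0.7]
 delta tool mm [-2.   2.7 25.6] /row [-0.2  0.3  2.6]
 rot [-0.17 -0.05 -0.16] /row [-0.02 -0.01 -0.02]
```

Emit:
{"op": "servo_tool", "data": {"commands": [{"delta_pos": [-0.001, 0.001, 0.014], "delta_rot": [-0.2, 0, -0.1], "fingers": 0.04}, {"delta_pos": [0, 0, 0.008], "delta_rot": [0, 0, 0], "fingers": 0.04}, {"delta_pos": [0, 0, 0.002], "delta_rot": [0, 0, 0], "fingers": 0.04}, {"delta_pos": [0, 0, 0.001], "delta_rot": [0, 0, 0], "fingers": 0.04}]}}

```text
time_s: 22.0
position: [0.6301, 0.0303, 0.0134]
ee_rot: [-3.139, 0.0, 1.509]
ft_force: [-5.1, -3.3, 11.2]
gripper_width: 0.0529
```

```bash
python3 -c "
from h import *
save('wrist','w12.png')
rel([.6392,.0221,.0135],86.3,10)"
```

```text
t 22.05 pos [0.6304 0.0304 0.0136] rpy [-179.88   -0.     86.46] w 0.0525 F [ 0.2 -0.4  0.1]
 delta tool mm [-7.7  9.3  0.1] /row [-0.8  0.9  0. ]
 rot [-0.12 -0.    0.16] /row [-0.01 -0.    0.02]
```

View pics/w12.png

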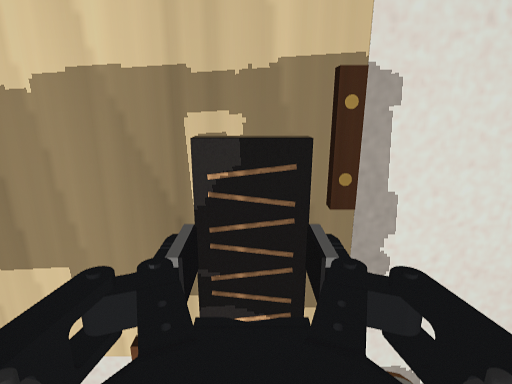

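Emit:
{"op": "servo_tool", "data": {"commands": [{"delta_pos": [0, 0.003, 0], "delta_rot": [0, 0, 0], "fingers": 0.04}, {"delta_pos": [0, 0.003, 0], "delta_rot": [0, 0, 0], "fingers": 0.04}, {"delta_pos": [0, 0.001, 0], "delta_rot": [0, 0, 0], "fingers": 0.04}]}}

```text
time_s: 22.35
position: [0.6395, 0.0308, 0.0152]
ee_rot: [3.14, -0.0, 1.51]
ft_force: [0.0, -0.1, -1.1]
gripper_width: 0.0528
```

Emit:
{"op": "servo_tool", "data": {"commands": [{"delta_pos": [0, 0.001, 0], "delta_rot": [0, 0, 0], "fingers": 0.04}, {"delta_pos": [0, 0.001, 0], "delta_rot": [0, 0, 0], "fingers": 0.04}]}}

```text
time_s: 22.55
position: [0.641, 0.0309, 0.0151]
ee_rot: [-3.141, -0.0, 1.51]
ft_force: [-3.2, 0.6, 0.5]
gripper_width: 0.0523
```

Emit:
{"op": "servo_tool", "data": {"commands": [{"delta_pos": [0, 0.001, 0], "delta_rot": [0, 0, 0], "fingers": 0.04}]}}

```text
time_s: 22.65
position: [0.641, 0.0309, 0.0148]
ee_rot: [-3.139, -0.0, 1.51]
ft_force: [-2.2, 0.5, 0.4]
gripper_width: 0.0526
```

Emit:
{"op": "servo_tool", "data": {"commands": [{"delta_pos": [-0.003, 0, 0], "delta_rot": [0, 0, 0], "fingers": 0.04}, {"delta_pos": [-0.002, 0, 0], "delta_rot": [0, 0, 0], "fingers": 0.04}, {"delta_pos": [-0.001, 0, 0], "delta_rot": [0, 0, 0], "fingers": 0.04}]}}

```text
time_s: 22.95
position: [0.6406, 0.0249, 0.0142]
ee_rot: [-3.139, -0.001, 1.51]
ft_force: [-0.7, 0.8, -0.6]
gripper_width: 0.0529
```

Emit:
{"op": "servo_tool", "data": {"commands": [{"delta_pos": [-0.001, 0, 0], "delta_rot": [0, 0, 0], "fingers": 0.04}, {"delta_pos": [-0.001, 0, 0], "delta_rot": [0, 0, 0], "fingers": 0.04}]}}

```text
time_s: 23.15
position: [0.6405, 0.0229, 0.0141]
ee_rot: [-3.139, -0.002, 1.51]
ft_force: [-0.2, 4.8, -1.0]
gripper_width: 0.0526
```

Emit:
{"op": "servo_tool", "data": {"commands": [{"delta_pos": [-0.001, 0, 0], "delta_rot": [0, 0, 0], "fingers": 0.04}]}}

```text
time_s: 23.25
position: [0.6404, 0.0229, 0.0141]
ee_rot: [-3.139, -0.004, 1.509]
ft_force: [0.5, 5.4, -0.7]
gripper_width: 0.0529
```

Emit:
{"op": "servo_tool", "data": {"commands": [{"delta_pos": [0, 0.001, 0], "delta_rot": [0, 0, 0], "fingers": 0.04}, {"delta_pos": [0, 0.001, 0], "delta_rot": [0, 0, 0], "fingers": 0.06}, {"delta_pos": [0, 0, 0], "delta_rot": [0, 0, 0], "fingers": 0.062}, {"delta_pos": [0, 0, 0], "delta_rot": [0, 0, 0], "fingers": 0.062}, {"delta_pos": [0, 0, -0.02], "delta_rot": [0, 0, 0], "fingers": 0.062}, {"delta_pos": [0, 0, -0.03], "delta_rot": [0, 0, 0], "fingers": 0.03}, {"delta_pos": [0.045, 0, 0], "delta_rot": [0, 0, 0], "fingers": 0}, {"delta_pos": [0.03, 0, 0], "delta_rot": [0, 0, 0], "fingers": 0}, {"delta_pos": [0, 0, 0], "delta_rot": [0, 0, 0], "fingers": 0}, {"delta_pos": [0, 0, 0], "delta_rot": [0, 0, 0], "fingers": 0}]}}

```text
time_s: 24.25
position: [0.653, 0.0953, 0.069]
ee_rot: [3.132, -0.0, 1.507]
ft_force: [-1.0, 0.4, 0.5]
gripper_width: -0.0001
```

```bash
python3 -c "
from h import *
save('wrist','w13.png')
rel([.645,.096,.016],86.3,10)"
```

```text
t 24.3 pos [0.6531 0.0952 0.0691] rpy [ 1.7946e+02 -4.0000e-02  8.6290e+01] w 0.0001 F [ 0.9 -0.   0.2]
 delta tool mm [ 0.2 -8.6 53. ] /row [ 0.  -0.9  5.3]
 rot [ 0.54 -0.04 -0.01] /row [ 0.05 -0.   -0.  ]
```

View pics/w13.png

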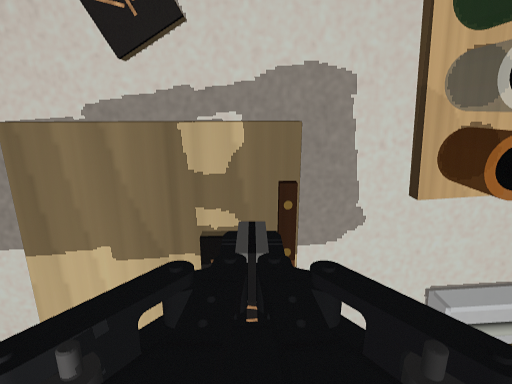

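Emit:
{"op": "servo_tool", "data": {"commands": [{"delta_pos": [0.004, -0.008, 0.02], "delta_rot": [0.5, 0, 0], "fingers": 0}, {"delta_pos": [0, 0, 0.02], "delta_rot": [0, 0, 0], "fingers": 0}, {"delta_pos": [0, 0, 0.006], "delta_rot": [0, 0, 0], "fingers": 0}, {"delta_pos": [0, 0, 0.002], "delta_rot": [0, 0, 0], "fingers": 0}]}}

```text
time_s: 24.7
position: [0.6431, 0.0963, 0.0161]
ee_rot: [-3.138, 0.001, 1.502]
ft_force: [-0.1, 0.8, -0.6]
gripper_width: -0.0003
```

```bash
python3 -c "
from h import *
rel([.6444,.0864,.016],86.3,10)"
```

```text
t 24.7 pos [0.6431 0.0963 0.0161] rpy [-1.7982e+02  3.0000e-02  8.6060e+01] w -0.0003 F [-0.1  0.8 -0.6]
 delta tool mm [-9.8  2.   0.1] /row [-1.   0.2  0. ]
 rot [-0.18  0.03 -0.24] /row [-0.02  0.   -0.02]
```

Emit:
{"op": "servo_tool", "data": {"commands": [{"delta_pos": [-0.004, 0.001, 0], "delta_rot": [-0.2, 0, -0.2], "fingers": 0}, {"delta_pos": [-0.002, 0, 0], "delta_rot": [0, 0, 0], "fingers": 0}, {"delta_pos": [-0.001, 0, 0], "delta_rot": [0, 0, 0], "fingers": 0}]}}

```text
time_s: 25.0
position: [0.6425, 0.0876, 0.0149]
ee_rot: [-3.14, 0.001, 1.505]
ft_force: [0.6, -0.6, -0.3]
gripper_width: 0.0003
```

Emit:
{"op": "servo_tool", "data": {"commands": [{"delta_pos": [-0.001, 0, 0], "delta_rot": [0, 0, 0], "fingers": 0}, {"delta_pos": [-0.001, 0, 0], "delta_rot": [0, 0, 0], "fingers": 0}]}}

```text
time_s: 25.2
position: [0.6431, 0.0865, 0.016]
ee_rot: [-3.141, -0.002, 1.503]
ft_force: [-0.1, 6.5, -0.5]
gripper_width: -0.0005
```

Emit:
{"op": "servo_tool", "data": {"commands": [{"delta_pos": [-0.001, 0, 0], "delta_rot": [0, 0, 0], "fingers": 0}]}}

```text
time_s: 25.3
position: [0.6431, 0.0865, 0.0164]
ee_rot: [-3.141, -0.003, 1.502]
ft_force: [-0.3, 3.9, -0.3]
gripper_width: 0.0002
```

Emit:
{"op": "servo_tool", "data": {"commands": [{"delta_pos": [0.004, 0, -0.015], "delta_rot": [0, 0, 0], "fingers": 0}, {"delta_pos": [0, 0, -0.035], "delta_rot": [0, 0, 0], "fingers": 0.07}, {"delta_pos": [-0.035, 0, 0], "delta_rot": [0, 0, 0], "fingers": 0.072}, {"delta_pos": [-0.03, -0.003, 0], "delta_rot": [0, 0, 0], "fingers": 0.072}, {"delta_pos": [0, 0, 0], "delta_rot": [0, 0, 0], "fingers": 0.072}, {"delta_pos": [0, 0, 0], "delta_rot": [0, 0, 0], "fingers": 0.072}]}}

```text
time_s: 25.9
position: [0.6403, 0.0231, 0.0761]
ee_rot: [3.132, 0.003, 1.508]
ft_force: [-0.3, 0.3, -0.0]
gripper_width: 0.0712
```

```bash
python3 -c "
from h import *
d=save('wrist','w14.png')
rel([.6403,.0216,.011],86.3,1)"
```

```text
t 25.95 pos [0.6406 0.0231 0.0762] rpy [179.39   0.19  86.45] w 0.0721 F [-0.2 -0.  -0.7]
 delta tool mm [-1.3 -0.9 65.2] /row [-1.3 -0.9 65.2]
 rot [0.61 0.19 0.15] /row [0.61 0.19 0.15]
```

View pics/w14.png

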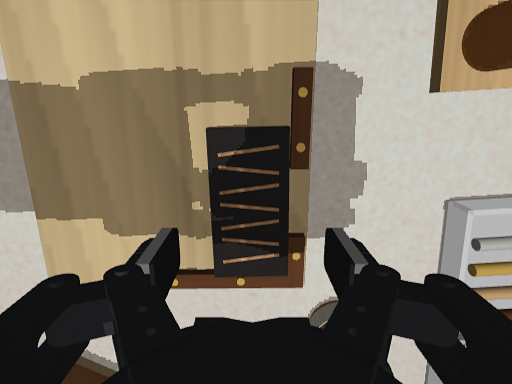

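Block B at (249,200) is home against both fences. I'll descend and regrip.

Emit:
{"op": "servo_tool", "data": {"commands": [{"delta_pos": [-0.002, -0.001, 0.02], "delta_rot": [0.6, 0.2, 0.1], "fingers": 0.072}, {"delta_pos": [0, 0, 0.025], "delta_rot": [0, 0, 0], "fingers": 0.072}, {"delta_pos": [0, 0, 0.008], "delta_rot": [0, 0, 0], "fingers": 0.072}, {"delta_pos": [0, 0, 0], "delta_rot": [0, 0, 0], "fingers": 0.072}]}}

```text
time_s: 26.35
position: [0.6399, 0.0238, 0.0196]
ee_rot: [-3.141, -0.0, 1.511]
ft_force: [-0.0, 0.4, -0.1]
gripper_width: 0.0718
```

```bash
python3 -c "
from h import *
rel([.6403,.0216,.011],86.3,1)"
```

```text
t 26.35 pos [0.6399 0.0238 0.0196] rpy [-1.7995e+02 -2.0000e-02  8.6560e+01] w 0.0718 F [-0.   0.4 -0.1]
 delta tool mm [-2.2  0.5  8.6] /row [-2.2  0.5  8.6]
 rot [-0.05 -0.02  0.26] /row [-0.05 -0.02  0.26]
```

Emit:
{"op": "servo_tool", "data": {"commands": [{"delta_pos": [-0.002, 0.0005, 0.005], "delta_rot": [0, 0, 0.25], "fingers": 0.066}, {"delta_pos": [-0.0003, 0, 0.003], "delta_rot": [0, 0, 0], "fingers": 0.066}, {"delta_pos": [0, 0, 0], "delta_rot": [0, 0, 0], "fingers": 0.066}]}}

```text
time_s: 26.65
position: [0.64, 0.0223, 0.0103]
ee_rot: [-3.139, -0.0, 1.507]
ft_force: [-0.8, 0.2, -0.8]
gripper_width: 0.0658
```

```bash
python3 -c "
from h import *
rel([.6403,.0216,.0105],86.3,1)"
```

```text
t 26.65 pos [0.64   0.0223 0.0103] rpy [-1.7986e+02 -2.0000e-02  8.6370e+01] w 0.0658 F [-0.8  0.2 -0.8]
 delta tool mm [-0.6  0.4 -0.2] /row [-0.6  0.4 -0.2]
 rot [-0.14 -0.02  0.07] /row [-0.14 -0.02  0.07]
```

Emit:
{"op": "servo_tool", "data": {"commands": [{"delta_pos": [-0.0006, 0.0005, 0], "delta_rot": [0, 0, 0], "fingers": 0.062}, {"delta_pos": [0, 0, 0], "delta_rot": [0, 0, 0], "fingers": 0.056}, {"delta_pos": [0, 0, 0], "delta_rot": [0, 0, 0], "fingers": 0.045}, {"delta_pos": [0, 0, 0], "delta_rot": [0, 0, 0], "fingers": 0.045}, {"delta_pos": [0, 0, 0], "delta_rot": [0, 0, 0], "fingers": 0.045}], "newtons": 60}}

```text
time_s: 27.15
position: [0.6404, 0.0216, 0.0121]
ee_rot: [-3.139, -0.0, 1.507]
ft_force: [0.2, 1.2, -1.5]
gripper_width: 0.0522
```

```bash
python3 -c "
from h import *
rel([.6403,.0216,.0105],86.3,1)"
```

```text
t 27.15 pos [0.6404 0.0216 0.0121] rpy [-1.7985e+02 -3.0000e-02  8.6370e+01] w 0.0522 F [ 0.2  1.2 -1.5]
 delta tool mm [-0.  -0.1  1.6] /row [-0.  -0.1  1.6]
 rot [-0.15 -0.03  0.07] /row [-0.15 -0.03  0.07]
```

Emit:
{"op": "servo_tool", "data": {"commands": [{"delta_pos": [0, 0, -0.03], "delta_rot": [0, 0, 0], "fingers": 0.045}, {"delta_pos": [0, 0, -0.05], "delta_rot": [0, 0, 0], "fingers": 0.045}, {"delta_pos": [0, 0, -0.05], "delta_rot": [0, 0, 0], "fingers": 0.045}, {"delta_pos": [0, 0, -0.04], "delta_rot": [0, 0, 0], "fingers": 0.045}, {"delta_pos": [0, 0, 0], "delta_rot": [0, 0, 0], "fingers": 0.045}]}}

```text
time_s: 27.65
position: [0.641, 0.0212, 0.1852]
ee_rot: [-3.138, -0.0, 1.507]
ft_force: [1.4, -0.7, -1.0]
gripper_width: 0.0522
```

```bash
python3 -c "
from h import *
rel([.4863,-.2763,.15],56,8)"
```

```text
t 27.65 pos [0.641  0.0212 0.1852] rpy [-1.798e+02 -2.000e-02  8.633e+01] w 0.0522 F [ 1.4 -0.7 -1. ]
 delta tool mm [-306.7 -135.2   35.6] /row [-38.3 -16.9   4.5]
 rot [-0.2   0.04 30.33] /row [-0.02  0.    3.79]
```

Emit:
{"op": "servo_tool", "data": {"commands": [{"delta_pos": [-0.038, -0.017, 0.002], "delta_rot": [0, 0, 4], "fingers": 0.045}, {"delta_pos": [-0.039, -0.014, 0.002], "delta_rot": [0, 0, 4], "fingers": 0.045}, {"delta_pos": [-0.039, -0.011, 0.002], "delta_rot": [0, 0, 4], "fingers": 0.045}, {"delta_pos": [-0.04, -0.008, 0.002], "delta_rot": [0, 0, 4], "fingers": 0.045}, {"delta_pos": [-0.04, -0.005, 0.002], "delta_rot": [0, 0, 4], "fingers": 0.045}, {"delta_pos": [-0.04, -0.002, 0.002], "delta_rot": [0, 0, 4], "fingers": 0.045}, {"delta_pos": [-0.035, 0.002, 0.002], "delta_rot": [0, 0, 3], "fingers": 0.045}, {"delta_pos": [-0.015, 0.004, 0], "delta_rot": [0, 0, 1], "fingers": 0.045}, {"delta_pos": [0, 0, 0], "delta_rot": [0, 0, 0], "fingers": 0.045}]}}

```text
time_s: 28.55
position: [0.5068, -0.251, 0.1679]
ee_rot: [3.135, -0.003, 1.001]
ft_force: [0.0, 1.1, -0.6]
gripper_width: 0.052
```

```bash
python3 -c "
from h import *
rel([.4863,-.2763,.07],56,1)"
```

```text
t 28.55 pos [ 0.5068 -0.251   0.1679] rpy [179.61  -0.19  57.35] w 0.052 F [ 0.   1.1 -0.6]
 delta tool mm [-32.7  -4.2  97.7] /row [-32.7  -4.2  97.7]
 rot [ 0.39 -0.2   1.34] /row [ 0.39 -0.2   1.34]
```

Emit:
{"op": "servo_tool", "data": {"commands": [{"delta_pos": [-0.025, -0.003, 0.01], "delta_rot": [0.4, -0.2, 1.3], "fingers": 0.045}, {"delta_pos": [-0.006, 0, 0.035], "delta_rot": [0, 0, 0], "fingers": 0.045}, {"delta_pos": [0, 0, 0.03], "delta_rot": [0, 0, 0], "fingers": 0.045}, {"delta_pos": [0, 0, 0.01], "delta_rot": [0, 0, 0], "fingers": 0.045}, {"delta_pos": [0, 0, 0], "delta_rot": [0, 0, 0], "fingers": 0.045}]}}

```text
time_s: 29.05
position: [0.4898, -0.2739, 0.0801]
ee_rot: [3.138, -0.002, 0.979]
ft_force: [0.2, -0.2, 0.2]
gripper_width: 0.052
```

```bash
python3 -c "
from h import *
rel([.4863,-.2763,.028],56,1)"
```

```text
t 29.05 pos [ 0.4898 -0.2739  0.0801] rpy [ 1.7981e+02 -1.3000e-01  5.6120e+01] w 0.052 F [ 0.2 -0.2  0.2]
 delta tool mm [-4.  -1.7 52.1] /row [-4.  -1.7 52.1]
 rot [ 0.19 -0.13  0.12] /row [ 0.19 -0.13  0.12]
```

Emit:
{"op": "servo_tool", "data": {"commands": [{"delta_pos": [-0.003, -0.002, 0.015], "delta_rot": [0.2, -0.1, 0.1], "fingers": 0.045}, {"delta_pos": [-0.001, 0, 0.017], "delta_rot": [0, 0, 0], "fingers": 0.045}, {"delta_pos": [0, 0, 0.007], "delta_rot": [0, 0, 0], "fingers": 0.045}, {"delta_pos": [0, 0, 0], "delta_rot": [0, 0, 0], "fingers": 0.045}]}}

```text
time_s: 29.45
position: [0.4893, -0.2759, 0.0419]
ee_rot: [3.136, -0.001, 0.981]
ft_force: [0.2, 0.7, -0.4]
gripper_width: 0.052
```

```bash
python3 -c "
from h import *
rel([.4863,-.2763,.027],56,1)"
```

```text
t 29.45 pos [ 0.4893 -0.2759  0.0419] rpy [ 1.7969e+02 -4.0000e-02  5.6210e+01] w 0.052 F [ 0.2  0.7 -0.4]
 delta tool mm [-2.  -2.3 14.9] /row [-2.  -2.3 14.9]
 rot [ 0.31 -0.04  0.21] /row [ 0.31 -0.04  0.21]
```

Emit:
{"op": "servo_tool", "data": {"commands": [{"delta_pos": [-0.002, -0.002, 0.006], "delta_rot": [0.3, 0, 0.2], "fingers": 0.045}, {"delta_pos": [-0.0005, -0.001, 0.004], "delta_rot": [0, 0, 0], "fingers": 0.045}, {"delta_pos": [0, 0, 0.002], "delta_rot": [0, 0, 0], "fingers": 0.045}, {"delta_pos": [0, 0, 0], "delta_rot": [0, 0, 0], "fingers": 0.045}]}}

```text
time_s: 29.85
position: [0.487, -0.2773, 0.0313]
ee_rot: [3.138, -0.001, 0.978]
ft_force: [-0.4, 0.3, -1.4]
gripper_width: 0.0523
```

```bash
python3 -c "
from h import *
rel([.4863,-.2763,.027],56,1)
d=save('wrist','w15.png')
im=cv2.imread('pics/w15.png')
cv2.imwrite('pics/w15c.png',cv2.resize(im[60:360,130:380],None,fx=2,fy=2,interpolation=2))"
```

```text
t 29.85 pos [ 0.487  -0.2773  0.0313] rpy [ 1.7977e+02 -4.0000e-02  5.6020e+01] w 0.0523 F [-0.4  0.3 -1.4]
 delta tool mm [ 0.5 -1.2  4.3] /row [ 0.5 -1.2  4.3]
 rot [ 0.23 -0.04  0.02] /row [ 0.23 -0.04  0.02]
```

View pics/w15c.png

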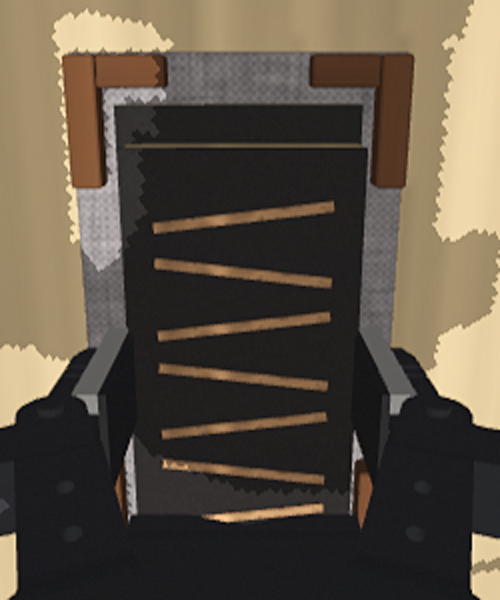

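Emit:
{"op": "servo_tool", "data": {"commands": [{"delta_pos": [0.0003, -0.0013, 0.0025], "delta_rot": [0.2, 0, 0], "fingers": 0.045}, {"delta_pos": [0, 0, 0.0015], "delta_rot": [0, 0, 0], "fingers": 0.045}, {"delta_pos": [0, 0, 0.0005], "delta_rot": [0, 0, 0], "fingers": 0.045}]}}

```text
time_s: 30.2
position: [0.4867, -0.2768, 0.0274]
ee_rot: [3.139, -0.001, 0.978]
ft_force: [-0.3, -0.5, -1.0]
gripper_width: 0.0524
```

```bash
python3 -c "
from h import *
rel([.4863,-.2763,.0262],56,1)"
```

```text
t 30.2 pos [ 0.4867 -0.2768  0.0274] rpy [ 1.7988e+02 -4.0000e-02  5.6010e+01] w 0.0524 F [-0.3 -0.5 -1. ]
 delta tool mm [ 0.2 -0.7  1.2] /row [ 0.2 -0.7  1.2]
 rot [ 0.12 -0.04  0.01] /row [ 0.12 -0.04  0.01]
```

Emit:
{"op": "servo_tool", "data": {"commands": [{"delta_pos": [0.0002, -0.0008, 0.0008], "delta_rot": [0.1, 0, 0], "fingers": 0.045}, {"delta_pos": [0, 0, 0.0007], "delta_rot": [0, 0, 0], "fingers": 0.045}, {"delta_pos": [0, 0, 0], "delta_rot": [0, 0, 0], "fingers": 0.045}]}}

```text
time_s: 30.5
position: [0.4862, -0.2762, 0.0259]
ee_rot: [3.141, -0.001, 0.978]
ft_force: [-0.4, -0.5, 0.6]
gripper_width: 0.0522
```

```bash
python3 -c "
from h import *
rel([.4863,-.2763,.0262],56,1)"
```

```text
t 30.5 pos [ 0.4862 -0.2762  0.0259] rpy [ 1.7998e+02 -4.0000e-02  5.6020e+01] w 0.0522 F [-0.4 -0.5  0.6]
 delta tool mm [-0.1  0.1 -0.3] /row [-0.1  0.1 -0.3]
 rot [ 0.02 -0.04  0.02] /row [ 0.02 -0.04  0.02]
```

Positioned; release, lift and look.

Emit:
{"op": "servo_tool", "data": {"commands": [{"delta_pos": [0, 0, 0], "delta_rot": [0, 0, 0], "fingers": 0.054}, {"delta_pos": [0, 0, 0], "delta_rot": [0, 0, 0], "fingers": 0.06}, {"delta_pos": [0, 0, 0], "delta_rot": [0, 0, 0], "fingers": 0.068}, {"delta_pos": [0, 0, -0.01], "delta_rot": [0, 0, 0], "fingers": 0.072}, {"delta_pos": [0, 0, -0.04], "delta_rot": [0, 0, 0], "fingers": 0.08}, {"delta_pos": [-0.02, 0, -0.05], "delta_rot": [0, 0, 0], "fingers": 0.08}, {"delta_pos": [-0.04, 0, -0.04], "delta_rot": [0, 0, 0], "fingers": 0.08}, {"delta_pos": [-0.01, 0, -0.02], "delta_rot": [0, 0, 0], "fingers": 0.08}, {"delta_pos": [0, 0, 0], "delta_rot": [0, 0, 0], "fingers": 0.08}]}}

```text
time_s: 31.4
position: [0.4488, -0.3327, 0.1894]
ee_rot: [3.14, 0.001, 0.98]
ft_force: [-0.2, -0.8, 0.1]
gripper_width: 0.08
```

```bash
python3 -c "
from h import *
d=save('wrist','w16.png')
im=cv2.imread('pics/w16.png')
cv2.imwrite('pics/w16d.png',cv2.resize(im[10:190,195:310],None,fx=5,fy=3.3,interpolation=2))
rel([0.5,0.2,.2],90,1)"
```

```text
t 31.45 pos [ 0.4485 -0.3317  0.1879] rpy [-1.7995e+02  5.0000e-02  5.6180e+01] w 0.0801 F [ 0.7 -0.5 -0.2]
 delta tool mm [ 470.4 -253.2  -12.3] /row [ 470.4 -253.2  -12.3]
 rot [-6.000e-02  3.000e-02 -3.382e+01] /row [-6.000e-02  3.000e-02 -3.382e+01]
```

View pics/w16d.png

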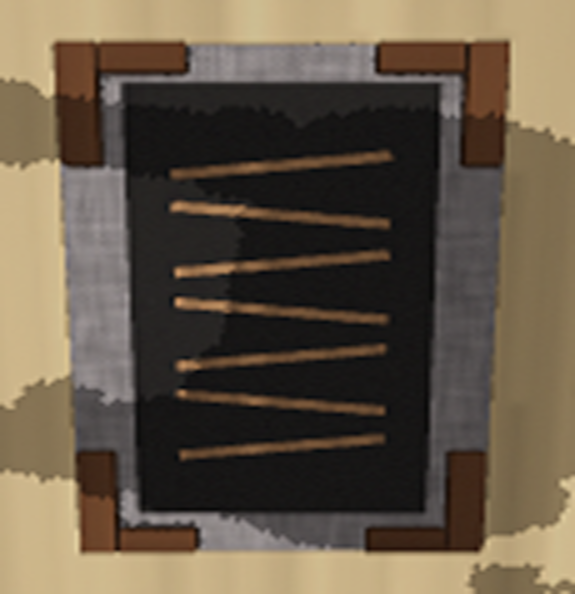

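```bash
python3 -c "
from h import *
im=cv2.imread('pics/w16.png')[10:190,195:310]
im=np.clip(im.astype(float)*4,0,255).astype('uint8')
cv2.imwrite('pics/w16e.png',cv2.resize(im,None,fx=5,fy=3.3,interpolation=2))"
```

```text
(no output)
```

View pics/w16e.png

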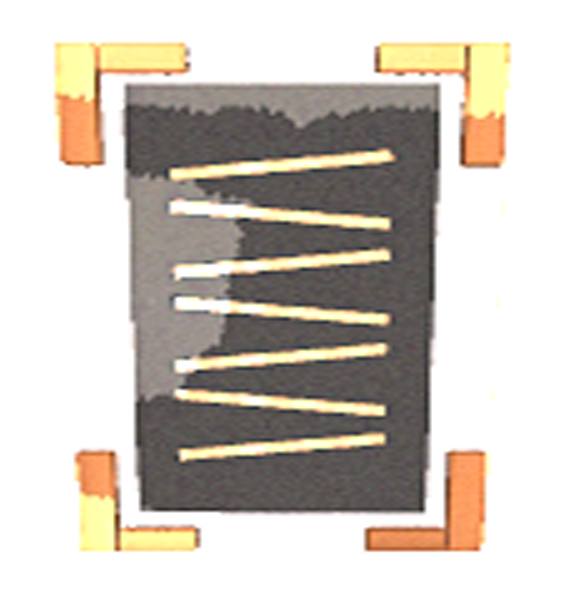

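```bash
python3 - <<'E'
from h import *
d=load('w14'); y=np.radians(-3.7);X=np.array([np.cos(y),np.sin(y)]);Y=np.array([-X[1],X[0]]);H=np.array([640.3,21.6])
def b(u,v): w=onz(d,(u,v),.024)[:2]*1000-H; return np.array([w@X,w@Y])
P=[b(*p) for p in((218,154),(279,147),(223,262),(278,255))];B=[b(*p) for p in((207,127),(289,126),(213.5,276),(288,275.5))]
print('pat',np.round(P,1),np.mean(P,0),'blk',np.round(B,1),np.mean(B,0))
d=load('w16')
g=lambda u,v,z: ch(d,195+(u+.5)/5-.5,10+(v+.5)/3.3-.5,z)
Q=[g(*p,.038) for p in((170,175),(392,155),(181,456),(384,438))];print('pat',Q,np.mean(Q,0))
A=[g(*p,.026) for p in((125,84),(439,83),(142,512),(424,512))];print('A',A,np.mean(A,0))
print('k',g(100,100,.022),g(464,100,.022),g(117,500,.022),g(449,500,.022),g(140,70,.022),g(140,529,.022))
E
```

```text
pat [[-20.3  37. ]
 [ 19.6  41.6]
 [-18.8 -41.6]
 [ 20.9 -36.2]] [0.37177929 0.20745444] blk [[-26.8  54.3]
 [ 25.6  55.1]
 [-26.  -53. ]
 [ 28.7 -52.8]] [0.38934758 0.89011084]
pat [array([-20.5,  35.4]), array([20.1, 40.7]), array([-19.6, -42.7]), array([ 20.3, -37.2])] [ 0.075 -0.95 ]
A [array([-29.3,  60.9]), array([29.3, 61.4]), array([-28.8, -61.9]), array([ 29.9, -61.8])] [ 0.275 -0.35 ]
k [-34.5  57.5] [34.6 57.8] [-34.3 -58.8] [ 35.4 -58.6] [-26.8  65.4] [-29.7 -68.2]
```

Emit:
{"op": "servo_tool", "data": {"commands": [{"delta_pos": [0, 0, -0.04], "delta_rot": [0, 0, 0], "fingers": 0.075}, {"delta_pos": [0.039, -0.015, 0], "delta_rot": [0, 0, -6], "fingers": 0.075}, {"delta_pos": [0.041, -0.011, 0], "delta_rot": [0, 0, -6], "fingers": 0.075}, {"delta_pos": [0.042, -0.007, 0], "delta_rot": [0, 0, -6], "fingers": 0.075}, {"delta_pos": [0.042, -0.002, 0], "delta_rot": [0, 0, -6], "fingers": 0.075}, {"delta_pos": [0.042, 0.002, 0], "delta_rot": [0, 0, -6], "fingers": 0.075}, {"delta_pos": [0.042, 0.006, 0], "delta_rot": [0, 0, -6], "fingers": 0.075}, {"delta_pos": [0.041, 0.01, 0], "delta_rot": [0, 0, -6], "fingers": 0.075}, {"delta_pos": [0.04, 0.015, 0], "delta_rot": [0, 0, -6], "fingers": 0.075}, {"delta_pos": [0.038, 0.019, 0], "delta_rot": [0, 0, -6], "fingers": 0.075}]}}

```text
time_s: 32.45
position: [0.5179, 0.0607, 0.2129]
ee_rot: [-3.122, -0.02, 1.956]
ft_force: [1.2, 0.3, -0.3]
gripper_width: 0.0749
```

```bash
python3 -c "
from h import *
rel([0.577,0.247,.17],117,4)"
```

```text
t 32.45 pos [0.5179 0.0607 0.2129] rpy [-178.86   -1.14  112.08] w 0.0749 F [ 1.2  0.3 -0.3]
 delta tool mm [149.5 125.7  43.4] /row [37.4 31.4 10.8]
 rot [-1.09 -1.19 -4.91] /row [-0.27 -0.3  -1.23]
```

Emit:
{"op": "servo_tool", "data": {"commands": [{"delta_pos": [0.034, 0.03, 0.01], "delta_rot": [-0.5, -0.5, -2], "fingers": 0.075}, {"delta_pos": [0.034, 0.03, 0.01], "delta_rot": [-0.5, -0.5, -1], "fingers": 0.075}, {"delta_pos": [0.034, 0.03, 0.01], "delta_rot": [0, 0, 0], "fingers": 0.075}, {"delta_pos": [0.008, 0.01, 0.005], "delta_rot": [0, 0, 0], "fingers": 0.075}, {"delta_pos": [0, 0, 0], "delta_rot": [0, 0, 0], "fingers": 0.075}]}}

```text
time_s: 32.95
position: [0.5566, 0.2168, 0.1664]
ee_rot: [-3.126, -0.008, 2.025]
ft_force: [-1.3, -0.5, 0.0]
gripper_width: 0.0752
```

```bash
python3 -c "
from h import *
d=save('wrist','w17.png')
for o in darkrects(d,thr=50,amin=2000,amax=20000): print(o)
rel([0.577,0.247,.06],117,1)"
```

```text
(array([286., 155.]), 4206.5, array([578.7, 247.3]), array([47.8, 90.6]), np.float32(116.6))
t 33.0 pos [0.5561 0.2159 0.1664] rpy [-179.07   -0.46  115.95] w 0.0752 F [-0.2  0.6 -0.6]
 delta tool mm [ 17.9  34.1 106. ] /row [ 17.9  34.1 106. ]
 rot [-0.92 -0.47 -1.05] /row [-0.92 -0.47 -1.05]
```

View pics/w17.png

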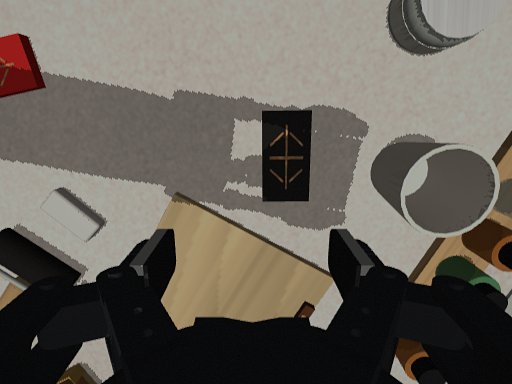

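Emit:
{"op": "servo_tool", "data": {"commands": [{"delta_pos": [0.009, 0.018, 0.015], "delta_rot": [-0.5, -0.3, -0.7], "fingers": 0.07}, {"delta_pos": [0.008, 0.015, 0.03], "delta_rot": [-0.4, -0.2, 0], "fingers": 0.07}, {"delta_pos": [0, 0, 0.035], "delta_rot": [0, 0, 0], "fingers": 0.07}, {"delta_pos": [0, 0, 0.015], "delta_rot": [0, 0, 0], "fingers": 0.07}, {"delta_pos": [0, 0, 0], "delta_rot": [0, 0, 0], "fingers": 0.07}]}}

```text
time_s: 33.5
position: [0.5773, 0.2389, 0.0692]
ee_rot: [-3.139, 0.003, 2.031]
ft_force: [0.0, -0.6, -0.0]
gripper_width: 0.0701
```

```bash
python3 -c "
from h import *
d=save('wrist','w18.png')
for o in darkrects(d,thr=50,amin=3000,amax=40000,roi=(185,0,330,310)): print(o)
rel([0.578,0.247,.001],116.7,1)"
```

```text
(array([257., 188.]), 8487.5, array([578.5, 247.3]), array([47.8, 91.2]), np.float32(116.8))
t 33.55 pos [0.5776 0.239  0.07  ] rpy [-179.88    0.2   116.34] w 0.0701 F [-0.9 -0.7 -0.6]
 delta tool mm [ 7.3  4.1 69. ] /row [ 7.3  4.1 69. ]
 rot [-0.12  0.2  -0.36] /row [-0.12  0.2  -0.36]
```

Emit:
{"op": "servo_tool", "data": {"commands": [{"delta_pos": [0.006, 0.004, 0.02], "delta_rot": [-0.1, 0.2, -0.3], "fingers": 0.07}, {"delta_pos": [0, 0, 0.025], "delta_rot": [0, 0, 0], "fingers": 0.07}, {"delta_pos": [0, 0, 0.013], "delta_rot": [0, 0, 0], "fingers": 0.07}, {"delta_pos": [0, 0, 0], "delta_rot": [0, 0, 0], "fingers": 0.07}]}}

```text
time_s: 33.95
position: [0.5846, 0.2448, 0.0189]
ee_rot: [3.13, 0.002, 2.032]
ft_force: [0.2, 0.7, 0.3]
gripper_width: 0.0702
```

```bash
python3 -c "
from h import *
rel([0.578,0.247,.0],116.7,1)"
```

```text
t 33.95 pos [0.5846 0.2448 0.0189] rpy [1.7935e+02 1.2000e-01 1.1642e+02] w 0.0702 F [0.2 0.7 0.3]
 delta tool mm [ 5.  -5.2 18.8] /row [ 5.  -5.2 18.8]
 rot [ 0.65  0.12 -0.28] /row [ 0.65  0.12 -0.28]
```

Emit:
{"op": "servo_tool", "data": {"commands": [{"delta_pos": [0.004, -0.005, 0.005], "delta_rot": [0.6, 0.1, -0.3], "fingers": 0.07}, {"delta_pos": [0.001, 0, 0.007], "delta_rot": [0, 0, 0], "fingers": 0.066}, {"delta_pos": [0, 0, 0.004], "delta_rot": [0, 0, 0], "fingers": 0.066}, {"delta_pos": [0, 0, 0], "delta_rot": [0, 0, 0], "fingers": 0.066}]}}

```text
time_s: 34.35
position: [0.5806, 0.2478, 0.0064]
ee_rot: [3.135, 0.001, 2.037]
ft_force: [-0.5, -0.5, 0.3]
gripper_width: 0.0659
```

```bash
python3 -c "
from h import *
rel([0.578,0.247,.0],116.7,1)"
```

```text
t 34.35 pos [0.5806 0.2478 0.0064] rpy [1.7961e+02 6.0000e-02 1.1671e+02] w 0.0659 F [-0.5 -0.5  0.3]
 delta tool mm [ 0.5 -2.8  6.4] /row [ 0.5 -2.8  6.4]
 rot [0.39 0.06 0.01] /row [0.39 0.06 0.01]
```

Emit:
{"op": "servo_tool", "data": {"commands": [{"delta_pos": [0.0005, -0.0025, 0.003], "delta_rot": [0.4, 0, 0], "fingers": 0.066}, {"delta_pos": [0, 0, 0.003], "delta_rot": [0, 0, 0], "fingers": 0.06}, {"delta_pos": [0, 0, 0.001], "delta_rot": [0, 0, 0], "fingers": 0.045}, {"delta_pos": [0, 0, 0], "delta_rot": [0, 0, 0], "fingers": 0.035}, {"delta_pos": [0, 0, 0], "delta_rot": [0, 0, 0], "fingers": 0.035}, {"delta_pos": [0, 0, 0], "delta_rot": [0, 0, 0], "fingers": 0.035}, {"delta_pos": [0, 0, 0], "delta_rot": [0, 0, 0], "fingers": 0.035}], "newtons": 40}}

```text
time_s: 35.05
position: [0.5791, 0.2476, 0.0001]
ee_rot: [3.14, 0.001, 2.037]
ft_force: [0.9, -0.8, 0.2]
gripper_width: 0.0468
```

Emit:
{"op": "servo_tool", "data": {"commands": [{"delta_pos": [0, 0, -0.04], "delta_rot": [0, 0, 0], "fingers": 0.035}, {"delta_pos": [0, 0, -0.03], "delta_rot": [0, 0, 0], "fingers": 0.035}, {"delta_pos": [0, 0, 0], "delta_rot": [0, 0, 0], "fingers": 0.035}]}}

```text
time_s: 35.35
position: [0.5766, 0.2468, 0.0686]
ee_rot: [-3.136, 0.001, 2.037]
ft_force: [0.9, 1.3, -0.0]
gripper_width: 0.0469
```

```bash
python3 -c "
from h import *
y=np.radians(-3.75);c=np.array([663.4,-34.15]);R=np.array([[np.cos(y),-np.sin(y)],[np.sin(y),np.cos(y)]])
print('margin',c+R@[-31,51],'home',c+R@[-24,46],'push',c+R@[-24,103])
m=(c+R@[-31,51])/1000
rel([*m,.07],86.3,6)"
```

```text
margin [635.80193297  18.76830209] home [642.45992979  13.32118557] push [646.18790815  70.1991442 ]
t 35.35 pos [0.5766 0.2468 0.0686] rpy [-1.7969e+02  3.0000e-02  1.1672e+02] w 0.0469 F [ 0.9  1.3 -0. ]
 delta tool mm [-230.3  -49.6   -1. ] /row [-38.4  -8.3  -0.2]
 rot [-0.3   0.11 30.42] /row [-0.05  0.02  5.07]
```

Emit:
{"op": "servo_tool", "data": {"commands": [{"delta_pos": [-0.033, -0.007, 0], "delta_rot": [0, 0, 4.8], "fingers": 0.035}, {"delta_pos": [-0.034, -0.004, 0], "delta_rot": [0, 0, 4.8], "fingers": 0.035}, {"delta_pos": [-0.034, -0.001, 0], "delta_rot": [0, 0, 4.8], "fingers": 0.035}, {"delta_pos": [-0.034, 0.002, 0], "delta_rot": [0, 0, 4.8], "fingers": 0.035}, {"delta_pos": [-0.034, 0.005, 0], "delta_rot": [0, 0, 4.8], "fingers": 0.035}, {"delta_pos": [-0.03, 0.008, 0], "delta_rot": [0, 0, 4], "fingers": 0.035}, {"delta_pos": [-0.015, 0.008, 0], "delta_rot": [0, 0, 2], "fingers": 0.035}, {"delta_pos": [0, 0, 0], "delta_rot": [0, 0, 0], "fingers": 0.035}]}}

```text
time_s: 36.15
position: [0.6351, 0.0314, 0.061]
ee_rot: [-3.13, 0.003, 1.496]
ft_force: [0.6, 0.7, -0.9]
gripper_width: 0.0469
```

```bash
python3 -c "
from h import *
rel([.6358,.0188,.04],86.3,1)"
```

```text
t 36.15 pos [0.6351 0.0314 0.061 ] rpy [-1.7935e+02  1.7000e-01  8.5720e+01] w 0.0469 F [ 0.6  0.7 -0.9]
 delta tool mm [-12.4   1.9  21.1] /row [-12.4   1.9  21.1]
 rot [-0.65  0.17 -0.58] /row [-0.65  0.17 -0.58]
```

Emit:
{"op": "servo_tool", "data": {"commands": [{"delta_pos": [-0.01, 0.001, 0.012], "delta_rot": [-0.6, 0.1, -0.6], "fingers": 0.035}, {"delta_pos": [-0.002, 0, 0.016], "delta_rot": [0, 0, 0], "fingers": 0.035}, {"delta_pos": [0, 0, 0.006], "delta_rot": [0, 0, 0], "fingers": 0.035}, {"delta_pos": [0, 0, 0], "delta_rot": [0, 0, 0], "fingers": 0.035}]}}

```text
time_s: 36.55
position: [0.6329, 0.0234, 0.0231]
ee_rot: [-3.136, -0.001, 1.51]
ft_force: [0.3, 0.8, -0.3]
gripper_width: 0.0471
```

```bash
python3 -c "
from h import *
rel([.6358,.0188,.0125],86.3,1)"
```

```text
t 36.55 pos [0.6329 0.0234 0.0231] rpy [-1.7971e+02 -8.0000e-02  8.6540e+01] w 0.0471 F [ 0.3  0.8 -0.3]
 delta tool mm [-4.5  3.2 10.6] /row [-4.5  3.2 10.6]
 rot [-0.29 -0.08  0.24] /row [-0.29 -0.08  0.24]
```

Emit:
{"op": "servo_tool", "data": {"commands": [{"delta_pos": [-0.003, 0.002, 0.005], "delta_rot": [-0.3, 0, 0.2], "fingers": 0.035}, {"delta_pos": [0, 0, 0.003], "delta_rot": [0, 0, 0], "fingers": 0.035}, {"delta_pos": [0, 0, 0.001], "delta_rot": [0, 0, 0], "fingers": 0.035}, {"delta_pos": [0, 0, 0.001], "delta_rot": [0, 0, 0], "fingers": 0.035}]}}

```text
time_s: 36.95
position: [0.635, 0.0229, 0.0126]
ee_rot: [3.141, -0.002, 1.51]
ft_force: [0.7, -0.4, -0.6]
gripper_width: 0.0471
```

Emit:
{"op": "servo_tool", "data": {"commands": [{"delta_pos": [0, 0.003, 0], "delta_rot": [0, 0, 0], "fingers": 0.035}, {"delta_pos": [0, 0.002, 0], "delta_rot": [0, 0, 0], "fingers": 0.035}]}}

```text
time_s: 37.15
position: [0.6404, 0.0227, 0.013]
ee_rot: [3.14, -0.002, 1.51]
ft_force: [-0.9, 0.5, 0.1]
gripper_width: 0.047
```

Emit:
{"op": "servo_tool", "data": {"commands": [{"delta_pos": [0, 0.001, 0], "delta_rot": [0, 0, 0], "fingers": 0.035}, {"delta_pos": [0, 0.001, 0], "delta_rot": [0, 0, 0], "fingers": 0.035}]}}

```text
time_s: 37.35
position: [0.6435, 0.0225, 0.0137]
ee_rot: [3.139, -0.002, 1.51]
ft_force: [-1.8, -0.3, -1.1]
gripper_width: 0.0467
```

Emit:
{"op": "servo_tool", "data": {"commands": [{"delta_pos": [0, 0.001, 0], "delta_rot": [0, 0, 0], "fingers": 0.035}, {"delta_pos": [0, 0.001, 0], "delta_rot": [0, 0, 0], "fingers": 0.035}]}}

```text
time_s: 37.55
position: [0.6435, 0.0224, 0.0134]
ee_rot: [-3.139, -0.002, 1.51]
ft_force: [-2.6, 0.4, 2.0]
gripper_width: 0.0471
```

Emit:
{"op": "servo_tool", "data": {"commands": [{"delta_pos": [-0.003, 0, 0], "delta_rot": [0, 0, 0], "fingers": 0.035}, {"delta_pos": [-0.002, 0, 0], "delta_rot": [0, 0, 0], "fingers": 0.035}]}}

```text
time_s: 37.75
position: [0.6431, 0.0176, 0.0131]
ee_rot: [-3.139, -0.002, 1.51]
ft_force: [-0.7, 1.0, 0.1]
gripper_width: 0.0466
```

Emit:
{"op": "servo_tool", "data": {"commands": [{"delta_pos": [-0.0015, 0, 0], "delta_rot": [0, 0, 0], "fingers": 0.035}, {"delta_pos": [-0.001, 0, 0], "delta_rot": [0, 0, 0], "fingers": 0.035}]}}

```text
time_s: 37.95
position: [0.643, 0.0147, 0.0129]
ee_rot: [-3.139, -0.003, 1.51]
ft_force: [-0.9, 0.1, 0.3]
gripper_width: 0.0467
```

Emit:
{"op": "servo_tool", "data": {"commands": [{"delta_pos": [-0.001, 0, 0], "delta_rot": [0, 0, 0], "fingers": 0.035}, {"delta_pos": [-0.001, 0, 0], "delta_rot": [0, 0, 0], "fingers": 0.035}]}}

```text
time_s: 38.15
position: [0.6429, 0.0134, 0.0129]
ee_rot: [-3.139, -0.004, 1.509]
ft_force: [-0.7, 5.3, -0.4]
gripper_width: 0.0472
```

Emit:
{"op": "servo_tool", "data": {"commands": [{"delta_pos": [-0.001, 0, 0], "delta_rot": [0, 0, 0], "fingers": 0.035}]}}

```text
time_s: 38.25
position: [0.6429, 0.0134, 0.0129]
ee_rot: [-3.139, -0.006, 1.509]
ft_force: [-1.4, 5.6, -0.2]
gripper_width: 0.0473
```

Contact at both fences. Press, release, then push on the end with shut fingers.

Emit:
{"op": "servo_tool", "data": {"commands": [{"delta_pos": [0, 0.001, 0], "delta_rot": [0, 0, 0], "fingers": 0.035}, {"delta_pos": [0, 0.001, 0], "delta_rot": [0, 0, 0], "fingers": 0.054}, {"delta_pos": [0, 0, 0], "delta_rot": [0, 0, 0], "fingers": 0.057}, {"delta_pos": [0, 0, 0], "delta_rot": [0, 0, 0], "fingers": 0.057}, {"delta_pos": [0, 0, -0.02], "delta_rot": [0, 0, 0], "fingers": 0.057}, {"delta_pos": [0, 0, -0.03], "delta_rot": [0, 0, 0], "fingers": 0.03}, {"delta_pos": [0.045, 0, 0], "delta_rot": [0, 0, 0], "fingers": 0}, {"delta_pos": [0.025, -0.004, 0], "delta_rot": [0, 0, 0], "fingers": 0}, {"delta_pos": [0, 0, 0], "delta_rot": [0, 0, 0], "fingers": 0}, {"delta_pos": [0, 0, 0], "delta_rot": [0, 0, 0], "fingers": 0}]}}

```text
time_s: 39.25
position: [0.6514, 0.0796, 0.0678]
ee_rot: [3.131, -0.001, 1.506]
ft_force: [0.1, 0.0, 0.2]
gripper_width: 0.0003
```

```bash
python3 -c "
from h import *
rel([.6466,.080,.016],86.3,10)"
```

```text
t 39.25 pos [0.6514 0.0796 0.0678] rpy [ 1.7939e+02 -7.0000e-02  8.6300e+01] w 0.0003 F [0.1 0.  0.2]
 delta tool mm [ 0.  -5.4 51.8] /row [ 0.  -0.5  5.2]
 rot [ 0.61 -0.07  0.  ] /row [ 0.06 -0.01  0.  ]
```

Emit:
{"op": "servo_tool", "data": {"commands": [{"delta_pos": [0.002, -0.005, 0.02], "delta_rot": [0.6, 0, 0], "fingers": 0}, {"delta_pos": [0, 0, 0.02], "delta_rot": [0, 0, 0], "fingers": 0}, {"delta_pos": [0, 0, 0.006], "delta_rot": [0, 0, 0], "fingers": 0}, {"delta_pos": [0, 0, 0.001], "delta_rot": [0, 0, 0], "fingers": 0}]}}

```text
time_s: 39.65
position: [0.6457, 0.0783, 0.0161]
ee_rot: [-3.139, 0.0, 1.503]
ft_force: [0.1, -0.1, -0.7]
gripper_width: -0.0002
```

Emit:
{"op": "servo_tool", "data": {"commands": [{"delta_pos": [-0.003, 0, 0], "delta_rot": [0, 0, 0], "fingers": 0}, {"delta_pos": [-0.003, 0, 0], "delta_rot": [0, 0, 0], "fingers": 0}]}}

```text
time_s: 39.85
position: [0.6443, 0.0711, 0.0148]
ee_rot: [-3.137, 0.001, 1.502]
ft_force: [0.2, 0.4, 0.1]
gripper_width: 0.0
```

Emit:
{"op": "servo_tool", "data": {"commands": [{"delta_pos": [-0.001, 0, 0], "delta_rot": [0, 0, 0], "fingers": 0}, {"delta_pos": [-0.001, 0, 0], "delta_rot": [0, 0, 0], "fingers": 0}]}}

```text
time_s: 40.05
position: [0.6444, 0.0703, 0.0156]
ee_rot: [-3.137, -0.003, 1.499]
ft_force: [-0.8, 5.5, 0.2]
gripper_width: -0.0001
```

Emit:
{"op": "servo_tool", "data": {"commands": [{"delta_pos": [-0.0005, 0, 0], "delta_rot": [0, 0, 0], "fingers": 0}, {"delta_pos": [0.004, 0, -0.015], "delta_rot": [0, 0, 0], "fingers": 0}, {"delta_pos": [0, 0, -0.035], "delta_rot": [0, 0, 0], "fingers": 0.065}, {"delta_pos": [-0.03, 0, 0], "delta_rot": [0, 0, 0], "fingers": 0.066}, {"delta_pos": [-0.028, -0.002, 0], "delta_rot": [0, 0, 0], "fingers": 0.066}, {"delta_pos": [0, 0, 0], "delta_rot": [0, 0, 0], "fingers": 0.066}, {"delta_pos": [0, 0, 0], "delta_rot": [0, 0, 0], "fingers": 0.066}]}}

```text
time_s: 40.75
position: [0.6439, 0.0132, 0.0767]
ee_rot: [3.134, 0.003, 1.505]
ft_force: [0.3, 0.2, -0.6]
gripper_width: 0.0659
```

```bash
python3 -c "
from h import *
d=save('wrist','w19.png')
rel([.6427,.0134,.012],86.3,1)"
```

```text
t 40.8 pos [0.6442 0.0133 0.0769] rpy [179.51   0.19  86.24] w 0.0662 F [0.3 1.4 0.1]
 delta tool mm [ 0.3 -2.1 64.9] /row [ 0.3 -2.1 64.9]
 rot [ 0.49  0.19 -0.05] /row [ 0.49  0.19 -0.05]
```

View pics/w19.png

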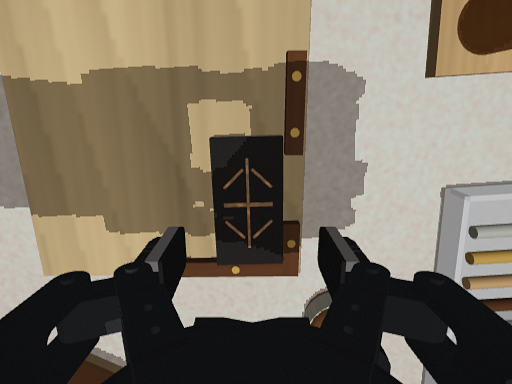

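Block C at (247,200) is home. I'll descend and regrip at the middle.

Emit:
{"op": "servo_tool", "data": {"commands": [{"delta_pos": [-0.001, -0.002, 0.02], "delta_rot": [0.5, 0.2, 0], "fingers": 0.066}, {"delta_pos": [0, 0, 0.025], "delta_rot": [0, 0, 0], "fingers": 0.066}, {"delta_pos": [0, 0, 0.008], "delta_rot": [0, 0, 0], "fingers": 0.06}, {"delta_pos": [0, 0, 0], "delta_rot": [0, 0, 0], "fingers": 0.06}]}}

```text
time_s: 41.2
position: [0.6422, 0.0149, 0.0204]
ee_rot: [-3.141, -0.0, 1.509]
ft_force: [-0.4, -0.1, 0.4]
gripper_width: 0.0598
```

```bash
python3 -c "
from h import *
rel([.6427,.0134,.012],86.3,1)"
```

```text
t 41.2 pos [0.6422 0.0149 0.0204] rpy [-1.7994e+02 -3.0000e-02  8.6450e+01] w 0.0598 F [-0.4 -0.1  0.4]
 delta tool mm [-1.5  0.6  8.4] /row [-1.5  0.6  8.4]
 rot [-0.06 -0.03  0.15] /row [-0.06 -0.03  0.15]
```

Emit:
{"op": "servo_tool", "data": {"commands": [{"delta_pos": [-0.0015, 0.0005, 0.005], "delta_rot": [0, 0, 0.15], "fingers": 0.06}, {"delta_pos": [-0.0003, 0, 0.003], "delta_rot": [0, 0, 0], "fingers": 0.06}, {"delta_pos": [0, 0, 0], "delta_rot": [0, 0, 0], "fingers": 0.06}]}}

```text
time_s: 41.5
position: [0.6422, 0.0139, 0.011]
ee_rot: [-3.139, -0.0, 1.507]
ft_force: [0.9, 0.2, 0.5]
gripper_width: 0.0601
```

```bash
python3 -c "
from h import *
rel([.6427,.0134,.011],86.3,1)"
```

```text
t 41.5 pos [0.6422 0.0139 0.011 ] rpy [-1.7984e+02 -2.0000e-02  8.6370e+01] w 0.0601 F [0.9 0.2 0.5]
 delta tool mm [-0.4  0.6  0. ] /row [-0.4  0.6  0. ]
 rot [-0.16 -0.02  0.07] /row [-0.16 -0.02  0.07]
```

Emit:
{"op": "servo_tool", "data": {"commands": [{"delta_pos": [-0.0004, 0.0007, 0], "delta_rot": [0, 0, 0], "fingers": 0.056}, {"delta_pos": [0, 0, 0], "delta_rot": [0, 0, 0], "fingers": 0.05}, {"delta_pos": [0, 0, 0], "delta_rot": [0, 0, 0], "fingers": 0.04}, {"delta_pos": [0, 0, 0], "delta_rot": [0, 0, 0], "fingers": 0.04}, {"delta_pos": [0, 0, 0], "delta_rot": [0, 0, 0], "fingers": 0.04}], "newtons": 60}}

```text
time_s: 42.0
position: [0.6428, 0.0134, 0.0129]
ee_rot: [-3.139, -0.0, 1.508]
ft_force: [-0.0, -0.3, 0.4]
gripper_width: 0.0461
```

```bash
python3 -c "
from h import *
rel([.6427,.0134,.011],86.3,1)"
```

```text
t 42.0 pos [0.6428 0.0134 0.0129] rpy [-1.7984e+02 -3.0000e-02  8.6370e+01] w 0.0461 F [-0.  -0.3  0.4]
 delta tool mm [-0.  -0.1  1.9] /row [-0.  -0.1  1.9]
 rot [-0.16 -0.03  0.07] /row [-0.16 -0.03  0.07]
```

Emit:
{"op": "servo_tool", "data": {"commands": [{"delta_pos": [0, 0, -0.03], "delta_rot": [0, 0, 0], "fingers": 0.04}, {"delta_pos": [0, 0, -0.05], "delta_rot": [0, 0, 0], "fingers": 0.04}, {"delta_pos": [0, 0, -0.05], "delta_rot": [0, 0, 0], "fingers": 0.04}, {"delta_pos": [0, 0, -0.04], "delta_rot": [0, 0, 0], "fingers": 0.04}, {"delta_pos": [0, 0, 0], "delta_rot": [0, 0, 0], "fingers": 0.04}]}}

```text
time_s: 42.5
position: [0.6438, 0.0129, 0.1863]
ee_rot: [-3.139, -0.0, 1.507]
ft_force: [0.6, 0.2, -0.2]
gripper_width: 0.0462
```

```bash
python3 -c "
from h import *
rel([.4863,-.2763,.15],56,8)"
```

```text
t 42.5 pos [0.6438 0.0129 0.1863] rpy [-1.7983e+02 -2.0000e-02  8.6340e+01] w 0.0462 F [ 0.6  0.2 -0.2]
 delta tool mm [-298.7 -138.5   36.6] /row [-37.3 -17.3   4.6]
 rot [-1.700e-01  3.000e-02  3.034e+01] /row [-0.02  0.    3.79]
```

Emit:
{"op": "servo_tool", "data": {"commands": [{"delta_pos": [-0.038, -0.017, 0.002], "delta_rot": [0, 0, 4], "fingers": 0.04}, {"delta_pos": [-0.039, -0.014, 0.002], "delta_rot": [0, 0, 4], "fingers": 0.04}, {"delta_pos": [-0.039, -0.011, 0.002], "delta_rot": [0, 0, 4], "fingers": 0.04}, {"delta_pos": [-0.04, -0.008, 0.002], "delta_rot": [0, 0, 4], "fingers": 0.04}, {"delta_pos": [-0.04, -0.005, 0.002], "delta_rot": [0, 0, 4], "fingers": 0.04}, {"delta_pos": [-0.04, -0.002, 0.002], "delta_rot": [0, 0, 4], "fingers": 0.04}, {"delta_pos": [-0.038, 0.002, 0.002], "delta_rot": [0, 0, 4], "fingers": 0.04}, {"delta_pos": [-0.03, 0.002, 0], "delta_rot": [0, 0, 1.5], "fingers": 0.04}, {"delta_pos": [-0.005, 0, 0], "delta_rot": [0, 0, 0], "fingers": 0.04}, {"delta_pos": [0, 0, 0], "delta_rot": [0, 0, 0], "fingers": 0.04}]}}

```text
time_s: 43.5
position: [0.4951, -0.2783, 0.1686]
ee_rot: [3.134, -0.005, 0.973]
ft_force: [0.7, 0.2, 0.3]
gripper_width: 0.0461
```

```bash
python3 -c "
from h import *
rel([.4863,-.2763,.07],56,1)"
```

```text
t 43.5 pos [ 0.4951 -0.2783  0.1686] rpy [179.54  -0.26  55.75] w 0.0461 F [0.7 0.2 0.3]
 delta tool mm [-3.8 -9.2 98.5] /row [-3.8 -9.2 98.5]
 rot [ 0.46 -0.26 -0.26] /row [ 0.46 -0.26 -0.26]
```

Emit:
{"op": "servo_tool", "data": {"commands": [{"delta_pos": [-0.003, -0.008, 0.02], "delta_rot": [0.4, -0.2, -0.2], "fingers": 0.04}, {"delta_pos": [0, 0, 0.035], "delta_rot": [0, 0, 0], "fingers": 0.04}, {"delta_pos": [0, 0, 0.025], "delta_rot": [0, 0, 0], "fingers": 0.04}, {"delta_pos": [0, 0, 0.008], "delta_rot": [0, 0, 0], "fingers": 0.04}, {"delta_pos": [0, 0, 0], "delta_rot": [0, 0, 0], "fingers": 0.04}]}}

```text
time_s: 44.0
position: [0.4914, -0.2726, 0.0786]
ee_rot: [3.136, -0.004, 0.981]
ft_force: [0.3, 0.3, -0.1]
gripper_width: 0.0464
```

```bash
python3 -c "
from h import *
rel([.4863,-.2763,.041],56,1)"
```

```text
t 44.0 pos [ 0.4914 -0.2726  0.0786] rpy [179.68  -0.2   56.23] w 0.0464 F [ 0.3  0.3 -0.1]
 delta tool mm [-6.  -2.4 37.5] /row [-6.  -2.4 37.5]
 rot [ 0.32 -0.2   0.23] /row [ 0.32 -0.2   0.23]
```

Emit:
{"op": "servo_tool", "data": {"commands": [{"delta_pos": [-0.005, -0.002, 0.012], "delta_rot": [0.3, -0.2, 0.2], "fingers": 0.04}, {"delta_pos": [-0.001, -0.001, 0.01], "delta_rot": [0, 0, 0], "fingers": 0.04}, {"delta_pos": [0, 0, 0.004], "delta_rot": [0, 0, 0], "fingers": 0.04}, {"delta_pos": [0, 0, 0], "delta_rot": [0, 0, 0], "fingers": 0.04}]}}

```text
time_s: 44.4
position: [0.4882, -0.2764, 0.0534]
ee_rot: [3.136, -0.0, 0.98]
ft_force: [-0.9, 0.9, -0.4]
gripper_width: 0.0463
```

```bash
python3 -c "
from h import *
rel([.4863,-.2763,.0395],56,1)"
```

```text
t 44.4 pos [ 0.4882 -0.2764  0.0534] rpy [179.69  -0.    56.14] w 0.0463 F [-0.9  0.9 -0.4]
 delta tool mm [-1.  -1.7 13.9] /row [-1.  -1.7 13.9]
 rot [ 0.31 -0.    0.14] /row [ 0.31 -0.    0.14]
```

Emit:
{"op": "servo_tool", "data": {"commands": [{"delta_pos": [-0.0005, -0.0015, 0.006], "delta_rot": [0.3, 0, 0.1], "fingers": 0.04}, {"delta_pos": [0, -0.0005, 0.004], "delta_rot": [0, 0, 0], "fingers": 0.04}, {"delta_pos": [0, 0, 0.001], "delta_rot": [0, 0, 0], "fingers": 0.04}, {"delta_pos": [0, 0, 0], "delta_rot": [0, 0, 0], "fingers": 0.04}]}}

```text
time_s: 44.8
position: [0.4871, -0.2766, 0.0428]
ee_rot: [3.139, -0.0, 0.977]
ft_force: [-0.3, -0.1, -1.3]
gripper_width: 0.0465
```

```bash
python3 -c "
from h import *
rel([.4863,-.2763,.0392],56,1)
d=save('wrist','w20.png')
im=cv2.imread('pics/w20.png')
im=np.clip(im.astype(float)*2,0,255).astype('uint8')
cv2.imwrite('pics/w20c.png',cv2.resize(im[60:360,130:380],None,fx=2,fy=2,interpolation=2))"
```

```text
t 44.8 pos [ 0.4871 -0.2766  0.0428] rpy [179.86  -0.    56.  ] w 0.0465 F [-0.3 -0.1 -1.3]
 delta tool mm [-0.2 -0.9  3.6] /row [-0.2 -0.9  3.6]
 rot [ 0.14 -0.    0.  ] /row [ 0.14 -0.    0.  ]
```

View pics/w20c.png

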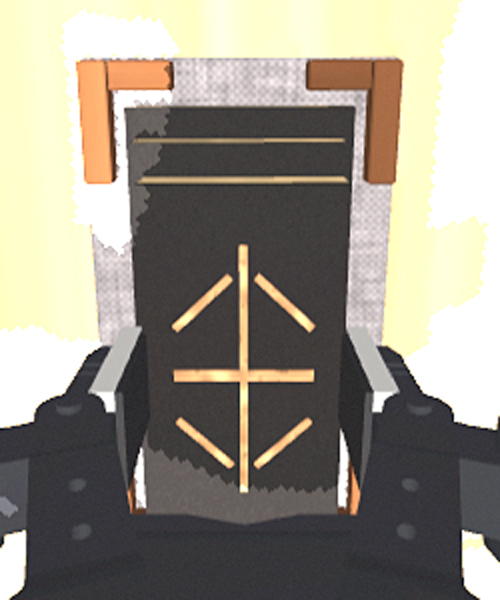

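Emit:
{"op": "servo_tool", "data": {"commands": [{"delta_pos": [-0.0002, -0.0009, 0.002], "delta_rot": [0.1, 0, 0], "fingers": 0.04}, {"delta_pos": [0, 0, 0.001], "delta_rot": [0, 0, 0], "fingers": 0.04}, {"delta_pos": [0, 0, 0.0006], "delta_rot": [0, 0, 0], "fingers": 0.04}]}}

```text
time_s: 45.15
position: [0.4867, -0.2766, 0.0395]
ee_rot: [3.14, -0.0, 0.977]
ft_force: [0.0, -1.3, -0.6]
gripper_width: 0.0464
```

```bash
python3 -c "
from h import *
rel([.4863,-.2763,.039],56,1)"
```

```text
t 45.15 pos [ 0.4867 -0.2766  0.0395] rpy [179.89  -0.    56.  ] w 0.0464 F [ 0.  -1.3 -0.6]
 delta tool mm [ 0.  -0.5  0.5] /row [ 0.  -0.5  0.5]
 rot [ 0.11 -0.    0.  ] /row [ 0.11 -0.    0.  ]
```

Emit:
{"op": "servo_tool", "data": {"commands": [{"delta_pos": [0, -0.0005, 0.0006], "delta_rot": [0.1, 0, 0], "fingers": 0.04}, {"delta_pos": [0, 0, 0.0003], "delta_rot": [0, 0, 0], "fingers": 0.04}, {"delta_pos": [0, 0, 0], "delta_rot": [0, 0, 0], "fingers": 0.048}, {"delta_pos": [0, 0, 0], "delta_rot": [0, 0, 0], "fingers": 0.054}, {"delta_pos": [0, 0, 0], "delta_rot": [0, 0, 0], "fingers": 0.062}, {"delta_pos": [0, 0, -0.01], "delta_rot": [0, 0, 0], "fingers": 0.068}, {"delta_pos": [0, 0, -0.04], "delta_rot": [0, 0, 0], "fingers": 0.08}, {"delta_pos": [-0.02, 0, -0.05], "delta_rot": [0, 0, 0], "fingers": 0.08}, {"delta_pos": [-0.04, 0, -0.05], "delta_rot": [0, 0, 0], "fingers": 0.08}, {"delta_pos": [-0.01, 0, -0.02], "delta_rot": [0, 0, 0], "fingers": 0.08}]}}

```text
time_s: 46.15
position: [0.4497, -0.3262, 0.201]
ee_rot: [-3.133, 0.0, 0.982]
ft_force: [0.1, -0.0, 0.4]
gripper_width: 0.0799
```

Emit:
{"op": "servo_tool", "data": {"commands": [{"delta_pos": [0, 0, 0], "delta_rot": [0, 0, 0], "fingers": 0.08}]}}

```text
time_s: 46.25
position: [0.4514, -0.3291, 0.2059]
ee_rot: [3.141, 0.002, 0.98]
ft_force: [1.3, -0.2, 0.4]
gripper_width: 0.0802
```

```bash
python3 -c "
from h import *
d=save('wrist','w21.png');save('scene','s21.png')
im=cv2.imread('pics/w21.png')
i2=np.clip(im.astype(float)*2,0,255).astype('uint8')
cv2.imwrite('pics/w21d.png',cv2.resize(i2[10:190,195:310],None,fx=5,fy=3.3,interpolation=2))
rel([0.5,0.2,.2],90,1)"
```

```text
t 46.35 pos [ 0.4503 -0.3267  0.2022] rpy [-1.7967e+02  3.0000e-02  5.6190e+01] w 0.0803 F [-0.5  0.8 -0.7]
 delta tool mm [ 465.3 -251.8    3.5] /row [ 465.3 -251.8    3.5]
 rot [ -0.33  -0.07 -33.81] /row [ -0.33  -0.07 -33.81]
```

View pics/w21d.png

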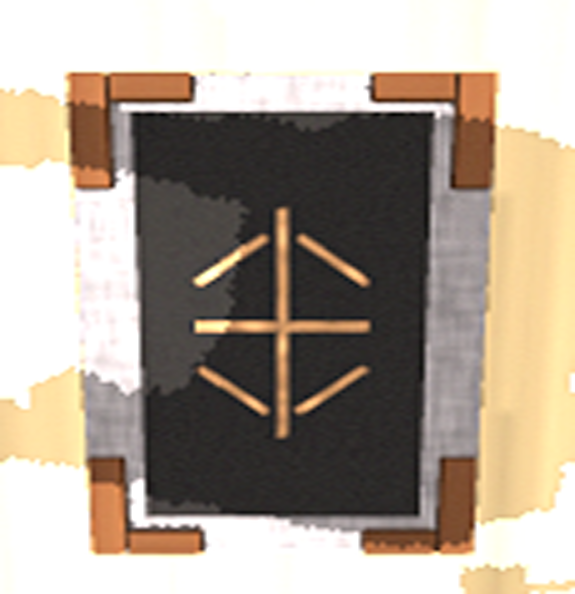

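View pics/w21.png

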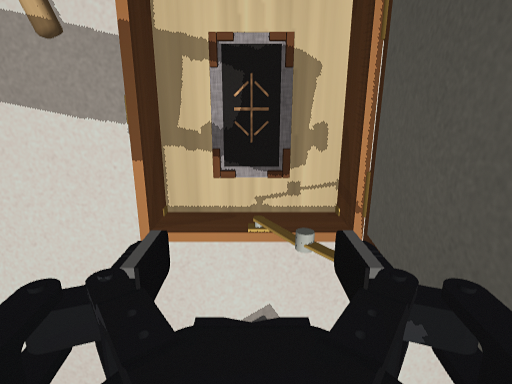

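```bash
python3 - <<'E'
from h import *
d=load('w21')
g=lambda u,v,z: ch(d,195+(u+.5)/5-.5,10+(v+.5)/3.3-.5,z)
print('C cross centre',g(282,326,.05),'ends',g(282,208,.05),g(282,438,.05),g(195,326,.05),g(370,326,.05))
A=[g(*p,.026) for p in((132,113),(433,112),(147,515),(419,515))];print('A',A,np.mean(A,0))
print('k',g(110,130,.022),g(454,130,.022),g(125,500,.022),g(442,500,.022),g(140,99,.022),g(140,531,.022))
print('knee',[ch(d,304,240,z) for z in(.118,.121)])
E
```

```text
C cross centre [ 0.1 -0.8] ends [ 0.  31.6] [  0.2 -33.5] [-16.7  -0.9] [17.1 -0.8]
A [array([-29.8,  60.7]), array([29.8, 61.2]), array([-29.4, -61.8]), array([ 30.3, -61.7])] [ 0.225 -0.4  ]
k [-34.7  56.7] [34.6 56.9] [-34.5 -57.5] [ 35.6 -57.3] [-28.5  65.4] [-31.5 -68.1]
knee [array([  44.9, -107.1]), array([  44.4, -105.7])]
```

```bash
cat >> h.py <<'E'
CT=np.array([487.2,-276.3])  # chest centre in TCP frame
def relc(x,y,z,yaw=56):
    w=CT+x*CX+y*CY; p,R,s=cur(); v=p[:2]*1000-CT
    print('chest xy',round(v@CX,1),round(v@CY,1)); rel([w[0]/1000,w[1]/1000,z/1000],yaw)
E
python3 -c "
from h import *
relc(8,-106,150)"
```

```text
chest xy -2.4 -62.4
t 46.35 pos [ 0.4503 -0.3267  0.2022] rpy [-1.7967e+02  3.0000e-02  5.6190e+01] w 0.0803 F [-0.5  0.8 -0.7]
 delta tool mm [-43.6  10.6  52.2] /row [-43.6  10.6  52.2]
 rot [-0.33  0.03  0.19] /row [-0.33  0.03  0.19]
```

```bash
python3 -c "
import cv2
im=cv2.imread('pics/w21.png')
cv2.imwrite('pics/w21k.png',cv2.resize(im[190:300,220:370],None,fx=5,fy=5,interpolation=2))"
```

```text
(no output)
```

View pics/w21k.png

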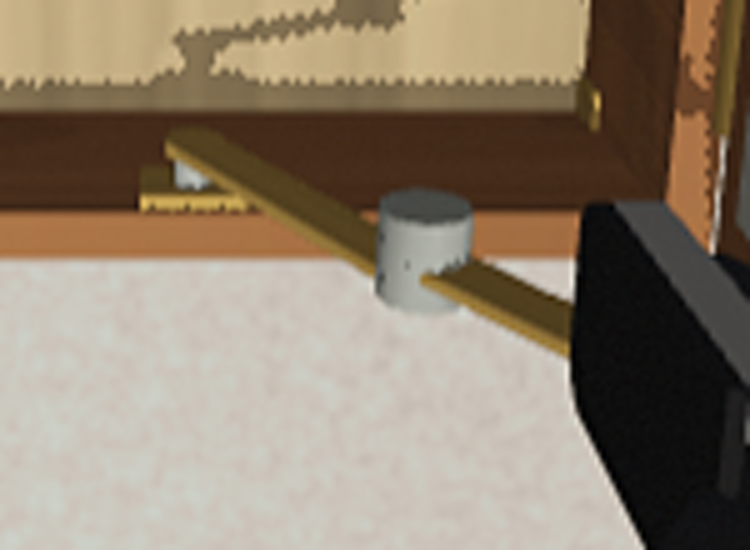

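Emit:
{"op": "servo_tool", "data": {"commands": [{"delta_pos": [0, 0, 0], "delta_rot": [-0.3, 0, 0.2], "fingers": 0}, {"delta_pos": [0, 0.005, 0], "delta_rot": [0, 0, 0], "fingers": 0}, {"delta_pos": [-0.02, 0.003, 0], "delta_rot": [0, 0, 0], "fingers": 0}, {"delta_pos": [-0.02, 0, 0.01], "delta_rot": [0, 0, 0], "fingers": 0}, {"delta_pos": [0, 0, 0.03], "delta_rot": [0, 0, 0], "fingers": 0}, {"delta_pos": [0, 0, 0.01], "delta_rot": [0, 0, 0], "fingers": 0}, {"delta_pos": [0, 0, 0], "delta_rot": [0, 0, 0], "fingers": 0}]}}

```text
time_s: 47.05
position: [0.4323, -0.357, 0.1392]
ee_rot: [-3.123, -0.004, 0.983]
ft_force: [-0.3, 0.1, 0.9]
gripper_width: -0.0001
```

```bash
python3 -c "
from h import *
relc(8,-107,113)
d=save('wrist','w22.png')"
```

```text
chest xy -0.4 -97.6
t 47.05 pos [ 0.4323 -0.357   0.1392] rpy [-178.91   -0.23   56.34] w -0.0001 F [-0.3  0.1  0.9]
 delta tool mm [-9.6  8.8 26. ] /row [-9.6  8.8 26. ]
 rot [-1.09 -0.22  0.35] /row [-1.09 -0.22  0.35]
```

View pics/w22.png

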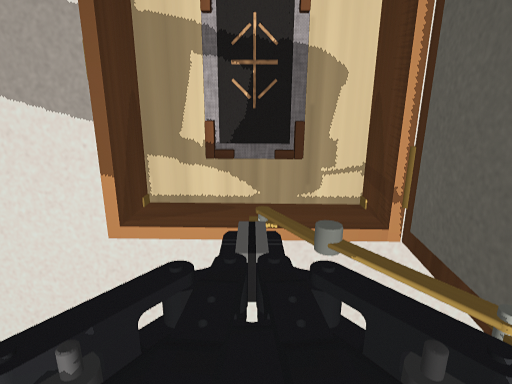

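Emit:
{"op": "servo_tool", "data": {"commands": [{"delta_pos": [-0.008, 0.006, 0.012], "delta_rot": [-1, -0.2, 0.3], "fingers": 0}, {"delta_pos": [-0.001, 0.002, 0.01], "delta_rot": [0, 0, 0], "fingers": 0}, {"delta_pos": [0, 0, 0.003], "delta_rot": [0, 0, 0], "fingers": 0}, {"delta_pos": [0, 0, 0], "delta_rot": [0, 0, 0], "fingers": 0}]}}

```text
time_s: 47.5
position: [0.4365, -0.3684, 0.1157]
ee_rot: [3.141, -0.001, 0.981]
ft_force: [0.5, 0.3, -0.4]
gripper_width: 0.0001
```

```bash
python3 -c "
from h import *
relc(24,-107,113)"
```

```text
chest xy 9.5 -104.7
t 47.5 pos [ 0.4365 -0.3684  0.1157] rpy [ 1.7994e+02 -4.0000e-02  5.6200e+01] w 0.0001 F [ 0.5  0.3 -0.4]
 delta tool mm [-2.4 14.5  2.7] /row [-2.4 14.5  2.7]
 rot [ 0.06 -0.04  0.2 ] /row [ 0.06 -0.04  0.2 ]
```

Emit:
{"op": "servo_tool", "data": {"commands": [{"delta_pos": [-0.002, 0.008, 0.002], "delta_rot": [0, 0, 0.2], "fingers": 0}, {"delta_pos": [0, 0.006, 0], "delta_rot": [0, 0, 0], "fingers": 0}, {"delta_pos": [0, 0.002, 0], "delta_rot": [0, 0, 0], "fingers": 0}]}}

```text
time_s: 47.8
position: [0.4496, -0.379, 0.1147]
ee_rot: [-3.142, -0.001, 0.978]
ft_force: [-1.9, 1.1, -0.6]
gripper_width: -0.0003
```

Emit:
{"op": "servo_tool", "data": {"commands": [{"delta_pos": [0, 0.002, 0], "delta_rot": [0, 0, 0], "fingers": 0}, {"delta_pos": [0, 0.002, 0], "delta_rot": [0, 0, 0], "fingers": 0}]}}

```text
time_s: 48.0
position: [0.4521, -0.3805, 0.1142]
ee_rot: [-3.137, -0.001, 0.978]
ft_force: [-1.5, 0.9, -1.9]
gripper_width: 0.0004
```

```bash
python3 -c "
from h import *
relc(40,-107,110)"
```

```text
chest xy 29.2 -106.0
t 48.0 pos [ 0.4521 -0.3805  0.1142] rpy [-1.7976e+02 -6.0000e-02  5.6050e+01] w 0.0004 F [-1.5  0.9 -1.9]
 delta tool mm [-1.  10.8  4.1] /row [-1.  10.8  4.1]
 rot [-0.24 -0.06  0.05] /row [-0.24 -0.06  0.05]
```

Emit:
{"op": "servo_tool", "data": {"commands": [{"delta_pos": [0, 0.003, 0.001], "delta_rot": [0, 0, 0], "fingers": 0}, {"delta_pos": [0, 0.003, 0.001], "delta_rot": [0, 0, 0], "fingers": 0}, {"delta_pos": [0, 0.003, 0.001], "delta_rot": [0, 0, 0], "fingers": 0}]}}

```text
time_s: 48.3
position: [0.4537, -0.3815, 0.1132]
ee_rot: [-3.119, -0.002, 0.979]
ft_force: [-16.4, 12.4, 19.2]
gripper_width: 0.0004
```

Emit:
{"op": "servo_tool", "data": {"commands": [{"delta_pos": [0, 0.003, 0.002], "delta_rot": [0, 0, 0], "fingers": 0}, {"delta_pos": [0, 0.003, 0.002], "delta_rot": [0, 0, 0], "fingers": 0}]}}

```text
time_s: 48.5
position: [0.4527, -0.3808, 0.1141]
ee_rot: [-3.102, -0.002, 0.98]
ft_force: [-17.5, 12.1, 19.3]
gripper_width: -0.0001
```

```bash
python3 -c "
from h import *
relc(50,-107,110)
d=save('wrist','w23.png')"
```

```text
chest xy 29.8 -106.0
t 48.5 pos [ 0.4527 -0.3808  0.1141] rpy [-1.7775e+02 -1.4000e-01  5.6120e+01] w -0.0001 F [-17.5  12.1  19.3]
 delta tool mm [-1.1 20.3  3.3] /row [-1.1 20.3  3.3]
 rot [-2.25 -0.14  0.13] /row [-2.25 -0.14  0.13]
```

View pics/w23.png

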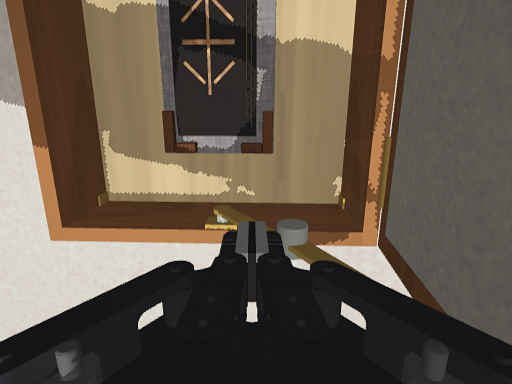

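```bash
python3 -c "
from h import *
for n,uv,pv in (('w21',(304,241),(258,221)),('w22',(328,238),(262,213)),('w23',(292,232),(224,213))):
    d=load(n); print(n,ch(d,*uv,.121),'pivot',ch(d,*pv,.06), ch(d,*pv,.075))
for n in('w22','w23'):
    im=cv2.imread('pics/%s.png'%n); cv2.imwrite('pics/%sk.png'%n,cv2.resize(im[190:290,190:350],None,fx=5,fy=5,interpolation=2))
save('side','sd23.png');save('scene','s23.png')
im=cv2.imread('pics/side0.png')[90:200,220:330]; i2=cv2.imread('pics/sd23.png')[90:200,220:330]
cv2.imwrite('pics/sdk.png',cv2.resize(np.hstack([im,i2]),None,fx=3.6,fy=3.6,interpolation=2))
"
```

```text
w21 [  44.4 -106.6] pivot [   7.6 -113.1] [   7.2 -107.2]
w22 [  44.7 -106.1] pivot [   7.4 -113.1] [   7.1 -107.8]
w23 [  50.7 -100.1] pivot [   9.3 -113. ] [  11.4 -107.6]
```

View pics/w23k.png

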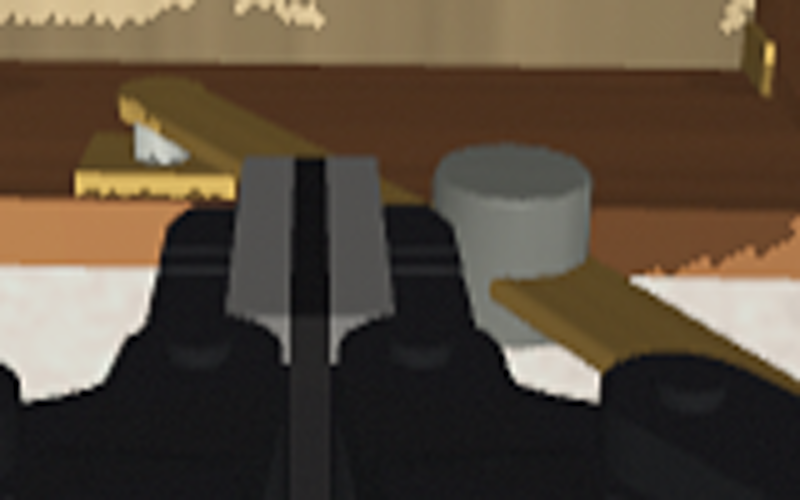

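View pics/sdk.png

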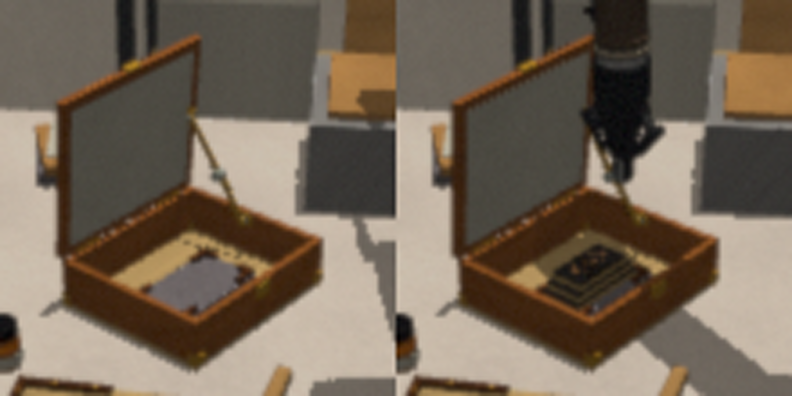

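Emit:
{"op": "servo_tool", "data": {"commands": [{"delta_pos": [0, -0.005, -0.001], "delta_rot": [-0.5, 0, 0], "fingers": 0}, {"delta_pos": [0, -0.015, -0.003], "delta_rot": [-1, 0, 0], "fingers": 0}, {"delta_pos": [0, -0.02, -0.02], "delta_rot": [0, 0, 0], "fingers": 0}, {"delta_pos": [0.02, -0.01, -0.05], "delta_rot": [0, 0, 0], "fingers": 0}, {"delta_pos": [0.02, 0, -0.03], "delta_rot": [0, 0, 0], "fingers": 0}, {"delta_pos": [0, 0, 0], "delta_rot": [0, 0, 0], "fingers": 0}]}}

```text
time_s: 49.25
position: [0.4375, -0.3244, 0.2222]
ee_rot: [3.136, -0.002, 0.977]
ft_force: [0.8, -0.2, -0.3]
gripper_width: -0.0001
```

```bash
python3 -c "
from h import *
relc(8,-107,150,146)
d=save('wrist','w24.png')"
```

```text
chest xy -14.3 -67.7
t 49.25 pos [ 0.4375 -0.3244  0.2222] rpy [ 1.7966e+02 -1.1000e-01  5.5960e+01] w -0.0001 F [ 0.8 -0.2 -0.3]
 delta tool mm [-39.5  21.9  72.2] /row [-39.5  21.9  72.2]
 rot [  0.36   0.18 -90.04] /row [  0.36   0.18 -90.04]
```

View pics/w24.png

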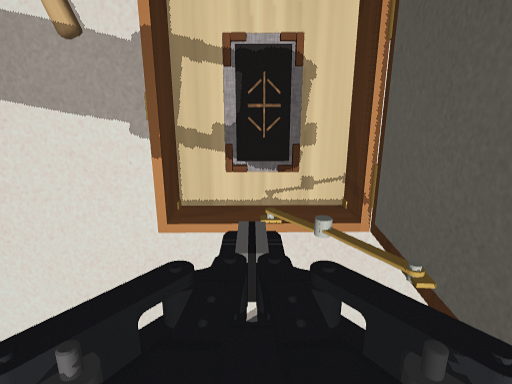

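Emit:
{"op": "servo_tool", "data": {"commands": [{"delta_pos": [0, 0, 0], "delta_rot": [0, 0, -8.5], "fingers": 0}, {"delta_pos": [0, 0, 0], "delta_rot": [0, 0, -8.5], "fingers": 0}, {"delta_pos": [0, 0, 0], "delta_rot": [0, 0, -8.5], "fingers": 0}, {"delta_pos": [0, 0, 0], "delta_rot": [0, 0, -8.5], "fingers": 0}, {"delta_pos": [0, 0, 0], "delta_rot": [0, 0, -8.5], "fingers": 0}, {"delta_pos": [0, 0, 0], "delta_rot": [0, 0, -8.5], "fingers": 0}, {"delta_pos": [0, 0, 0], "delta_rot": [0, 0, -8.5], "fingers": 0}, {"delta_pos": [0, 0, 0], "delta_rot": [0, 0, -8.5], "fingers": 0}, {"delta_pos": [0, 0, 0], "delta_rot": [0, 0, -8.5], "fingers": 0}, {"delta_pos": [0, 0, 0], "delta_rot": [0, 0, -8.5], "fingers": 0}]}}

```text
time_s: 50.3
position: [0.4325, -0.3287, 0.205]
ee_rot: [-3.141, -0.004, 2.48]
ft_force: [0.2, 0.0, -0.2]
gripper_width: 0.0
```

```bash
python3 -c "
from h import *
relc(5,-107,150,146)
d=load('w24');print(ch(d,322,227,.121),ch(d,322,227,.117))"
```

```text
chest xy -16.1 -74.0
t 50.3 pos [ 0.4325 -0.3287  0.205 ] rpy [-179.94   -0.25  142.12] w 0.0 F [ 0.2  0.  -0.2]
 delta tool mm [-23.5 -31.4  54.9] /row [-23.5 -31.4  54.9]
 rot [-0.05 -0.25 -3.88] /row [-0.05 -0.25 -3.88]
[  49.1 -104.6] [  50.2 -106.3]
```

Emit:
{"op": "servo_tool", "data": {"commands": [{"delta_pos": [-0.01, -0.02, 0.01], "delta_rot": [0, -0.2, -3.8], "fingers": 0}, {"delta_pos": [-0.01, -0.01, 0.03], "delta_rot": [0, 0, 0], "fingers": 0}, {"delta_pos": [0, 0, 0.02], "delta_rot": [0, 0, 0], "fingers": 0}, {"delta_pos": [0, 0, 0], "delta_rot": [0, 0, 0], "fingers": 0}]}}

```text
time_s: 50.7
position: [0.4293, -0.3676, 0.1377]
ee_rot: [-3.14, -0.002, 2.552]
ft_force: [0.1, 0.5, -0.4]
gripper_width: 0.0001
```

```bash
python3 -c "
from h import *
relc(12,-107,110,146)"
```

```text
chest xy 3.0 -108.1
t 50.7 pos [ 0.4293 -0.3676  0.1377] rpy [-1.7992e+02 -1.0000e-01  1.4620e+02] w 0.0001 F [ 0.1  0.5 -0.4]
 delta tool mm [-9.   1.1 27.7] /row [-9.   1.1 27.7]
 rot [-0.08 -0.1   0.2 ] /row [-0.08 -0.1   0.2 ]
```

Emit:
{"op": "servo_tool", "data": {"commands": [{"delta_pos": [-0.009, 0.001, 0.015], "delta_rot": [0, 0, 0], "fingers": 0}, {"delta_pos": [-0.006, 0, 0.009], "delta_rot": [0, 0, 0], "fingers": 0}, {"delta_pos": [-0.006, 0, 0], "delta_rot": [0, 0, 0], "fingers": 0}, {"delta_pos": [-0.003, 0, 0], "delta_rot": [0, 0, 0], "fingers": 0}]}}

```text
time_s: 51.1
position: [0.4494, -0.3813, 0.1112]
ee_rot: [-3.14, -0.004, 2.551]
ft_force: [-0.6, -0.2, -0.6]
gripper_width: -0.0001
```

Emit:
{"op": "servo_tool", "data": {"commands": [{"delta_pos": [-0.003, 0, 0], "delta_rot": [0, 0, 0], "fingers": 0}, {"delta_pos": [-0.003, 0, 0], "delta_rot": [0, 0, 0], "fingers": 0}]}}

```text
time_s: 51.3
position: [0.4541, -0.3843, 0.112]
ee_rot: [-3.14, -0.007, 2.551]
ft_force: [-3.6, 2.3, -1.7]
gripper_width: 0.0002
```

```bash
python3 -c "
from h import *
relc(45,-107,105,146)"
```

```text
chest xy 33.0 -108.1
t 51.3 pos [ 0.4541 -0.3843  0.112 ] rpy [-179.91   -0.38  146.17] w 0.0002 F [-3.6  2.3 -1.7]
 delta tool mm [-12.1   1.1   7. ] /row [-12.1   1.1   7. ]
 rot [-0.09 -0.38  0.17] /row [-0.09 -0.38  0.17]
```

Contact with ~4 N. Keep pushing towards the hinge and slightly down.

Emit:
{"op": "servo_tool", "data": {"commands": [{"delta_pos": [-0.003, 0, 0.001], "delta_rot": [0, 0, 0], "fingers": 0}, {"delta_pos": [-0.003, 0, 0.001], "delta_rot": [0, 0, 0], "fingers": 0}]}}

```text
time_s: 51.5
position: [0.4569, -0.3862, 0.1096]
ee_rot: [-3.14, -0.013, 2.552]
ft_force: [-4.7, 2.0, -0.8]
gripper_width: -0.0001
```

Emit:
{"op": "servo_tool", "data": {"commands": [{"delta_pos": [-0.003, 0, 0.001], "delta_rot": [0, 0, 0], "fingers": 0}, {"delta_pos": [-0.003, 0, 0.002], "delta_rot": [0, 0, 0], "fingers": 0}]}}

```text
time_s: 51.7
position: [0.4605, -0.3886, 0.106]
ee_rot: [-3.14, -0.018, 2.552]
ft_force: [-5.0, 3.0, 2.0]
gripper_width: 0.0004
```

Emit:
{"op": "servo_tool", "data": {"commands": [{"delta_pos": [-0.003, 0, 0.002], "delta_rot": [0, 0, 0], "fingers": 0}, {"delta_pos": [-0.003, 0, 0.002], "delta_rot": [0, 0, 0], "fingers": 0}]}}

```text
time_s: 51.9
position: [0.4615, -0.3894, 0.1049]
ee_rot: [-3.14, -0.031, 2.553]
ft_force: [-23.1, 16.5, 29.8]
gripper_width: 0.0001
```

```bash
python3 -c "
from h import *
relc(45,-107,105,146)
save('wrist','w25.png')"
```

```text
chest xy 41.9 -108.1
t 51.9 pos [ 0.4615 -0.3894  0.1049] rpy [-179.93   -1.75  146.27] w 0.0001 F [-23.1  16.5  29.8]
 delta tool mm [-3.1  1.1 -0.2] /row [-3.1  1.1 -0.2]
 rot [-0.08 -1.75  0.27] /row [-0.08 -1.75  0.27]
```

View pics/w25.png

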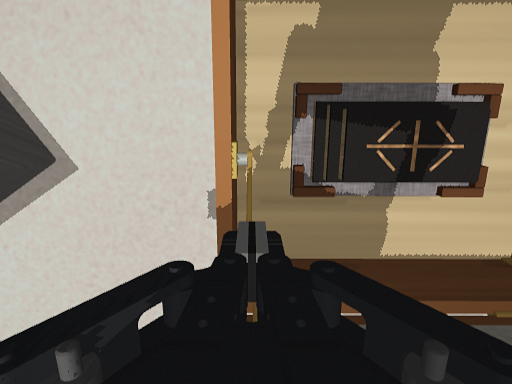

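Emit:
{"op": "servo_tool", "data": {"commands": [{"delta_pos": [0.001, 0, -0.001], "delta_rot": [0, 0, 0], "fingers": 0}]}}

```text
time_s: 52.05
position: [0.4608, -0.3889, 0.1071]
ee_rot: [-3.14, -0.03, 2.553]
ft_force: [-1.0, -0.1, -0.9]
gripper_width: -0.0002
```

```bash
python3 -c "
from h import *
relc(45,-107,105,146)
save('side','sd26.png');save('scene','s26.png')
i=cv2.imread('pics/sd26.png')[20:200,200:360]; j=cv2.imread('pics/s26.png')[120:300,30:190]
cv2.imwrite('pics/k26.png',cv2.resize(np.hstack([i,j]),None,fx=2.5,fy=2.5,interpolation=2))
print(state()['torque'])"
```

```text
chest xy 41.1 -108.1
t 52.05 pos [ 0.4608 -0.3889  0.1071] rpy [-179.93   -1.72  146.26] w -0.0002 F [-1.  -0.1 -0.9]
 delta tool mm [-4.   1.1  2. ] /row [-4.   1.1  2. ]
 rot [-0.08 -1.72  0.26] /row [-0.08 -1.72  0.26]
[0.20828413 0.2087538  0.01158101]
```

View pics/k26.png

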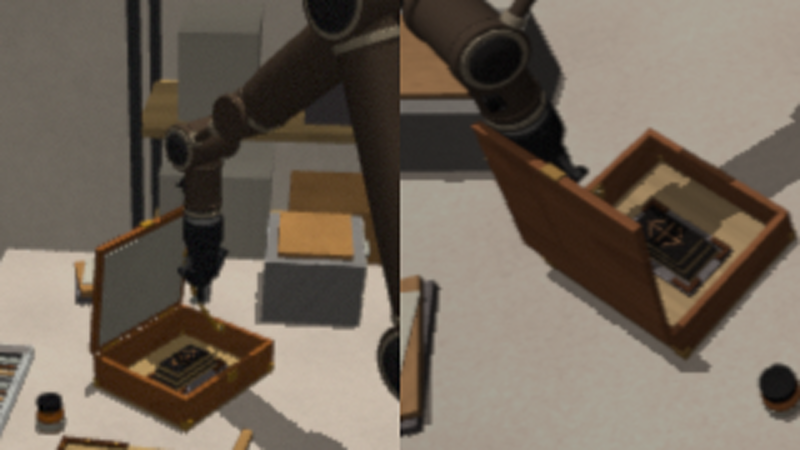

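Emit:
{"op": "servo_tool", "data": {"commands": [{"delta_pos": [0.02, 0, -0.005], "delta_rot": [0, 0, 0], "fingers": 0}, {"delta_pos": [0.03, 0, -0.03], "delta_rot": [0, -1, 0], "fingers": 0}, {"delta_pos": [0.03, 0.01, -0.05], "delta_rot": [0, -0.7, 0], "fingers": 0}, {"delta_pos": [0.01, 0.02, -0.05], "delta_rot": [0, 0, 0], "fingers": 0}, {"delta_pos": [0, 0.02, -0.04], "delta_rot": [0, 0, 0], "fingers": 0}, {"delta_pos": [0, 0, 0], "delta_rot": [0, 0, 0], "fingers": 0}]}}

```text
time_s: 52.75
position: [0.4251, -0.3064, 0.282]
ee_rot: [-3.141, 0.032, 2.55]
ft_force: [0.7, -1.1, 0.4]
gripper_width: -0.0001
```

```bash
python3 -c "
from h import *
relc(45,-107,105,146)
save('side','sd27.png');save('scene','s27.png')
i=cv2.imread('pics/sd27.png')[20:200,200:360]; j=cv2.imread('pics/s27.png')[120:300,30:190]
cv2.imwrite('pics/k27.png',cv2.resize(np.hstack([i,j]),None,fx=2.5,fy=2.5,interpolation=2))
i=cv2.imread('pics/sd27.png')[90:200,220:330]
cv2.imwrite('pics/k27b.png',cv2.resize(i,None,fx=5,fy=5,interpolation=2))"
```

```text
chest xy -34.7 -59.7
t 52.75 pos [ 0.4251 -0.3064  0.282 ] rpy [-179.97    1.83  146.11] w -0.0001 F [ 0.7 -1.1  0.4]
 delta tool mm [-73.9 -47.4 179.5] /row [-73.9 -47.4 179.5]
 rot [-0.03  1.83  0.11] /row [-0.03  1.83  0.11]
```

View pics/k27.png

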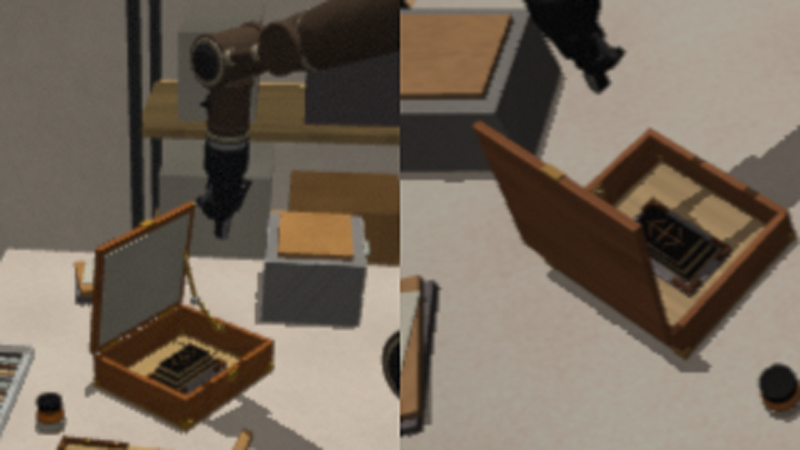

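View pics/k27b.png

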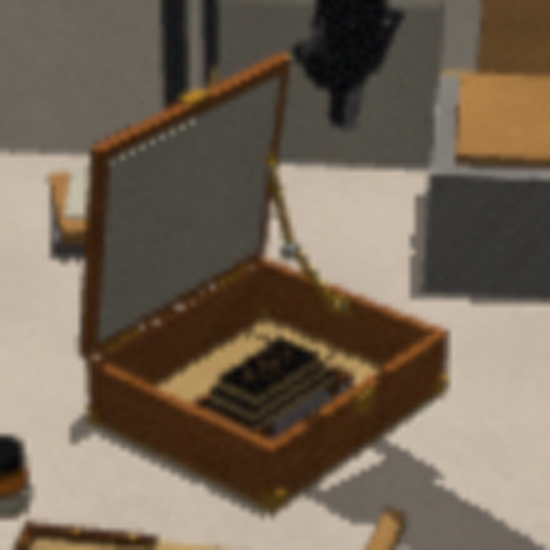

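```bash
python3 - <<'E'
from h import *
def onplane(d,uv,yc):
    c,r=ray(d,uv); n=np.array([CY[0],CY[1],0]); k=((yc/1000)-(c-np.array([*CO/1000,0]))@n)/(r@n); p=(c+k*r)*1000; w=p[:2]-CO
    return np.round([w@CX,w@CY,p[2]],1)
for n,pts in(('side0',[(220+216/3.6,90+172/3.6),(220+190/3.6,90+112/3.6),(220+240/3.6,90+217/3.6)]),('sd27',[(220+287/5,90+250/5),(220+271/5,90+160/5),(220+337/5,90+302/5)])):
    d=load(n); P=[onplane(d,p,-107) for p in pts]; print(n,P)
    a=np.array(P[0]-P[2])[[0,2]];b=np.array(P[1]-P[0])[[0,2]]
    print(np.hypot(*a),np.hypot(*b),'fold deg',np.degrees(np.arctan2(a[1],a[0])-np.arctan2(b[1],b[0])))
E
```

```text
side0 [array([  45.9, -107. ,  121.8]), array([  91.8, -107. ,  195.6]), array([   3.3, -107. ,   68.4])]
68.31046771908387 86.90943562122584 fold deg -6.701616422738483
sd27 [array([  61.8, -107. ,  104.1]), array([  82.9, -107. ,  193.7]), array([  -1.1, -107. ,   69.3])]
71.88497756833482 92.05090982711685 fold deg -47.79482485914621
```

Emit:
{"op": "servo_tool", "data": {"commands": [{"delta_pos": [0, 0, -0.04], "delta_rot": [0, 1, 0], "fingers": 0}, {"delta_pos": [0, 0.02, -0.03], "delta_rot": [0, 0.8, 0], "fingers": 0}, {"delta_pos": [-0.03, 0.02, -0.01], "delta_rot": [0, 0, 0], "fingers": 0}, {"delta_pos": [-0.045, 0.01, 0], "delta_rot": [0, 0, 0], "fingers": 0}, {"delta_pos": [-0.045, 0, 0], "delta_rot": [0, 0, 0], "fingers": 0}, {"delta_pos": [-0.045, 0, 0], "delta_rot": [0, 0, 0], "fingers": 0}, {"delta_pos": [-0.02, 0, 0], "delta_rot": [0, 0, 0], "fingers": 0}, {"delta_pos": [0, 0, 0], "delta_rot": [0, 0, 0], "fingers": 0}]}}

```text
time_s: 53.65
position: [0.6079, -0.3719, 0.3338]
ee_rot: [3.14, -0.026, 2.546]
ft_force: [-0.2, 0.8, 0.0]
gripper_width: -0.0
```

```bash
python3 -c "
from h import *
relc(140,0,270,146)
save('wrist','w28.png')"
```

```text
chest xy 153.5 -11.7
t 53.65 pos [ 0.6079 -0.3719  0.3338] rpy [179.93  -1.51 145.85] w -0.0 F [-0.2  0.8  0. ]
 delta tool mm [11.9 11.6 64.1] /row [11.9 11.6 64.1]
 rot [ 0.07 -1.51 -0.15] /row [ 0.07 -1.51 -0.15]
```

View pics/w28.png

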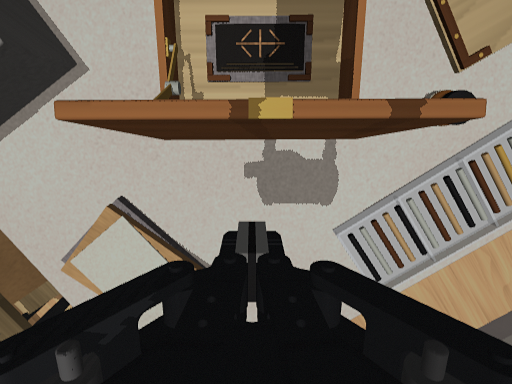

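Emit:
{"op": "servo_tool", "data": {"commands": [{"delta_pos": [0, 0, 0.03], "delta_rot": [0, -1.5, 0], "fingers": 0}, {"delta_pos": [0, 0, 0.03], "delta_rot": [0, 0, 0], "fingers": 0}, {"delta_pos": [0.01, 0, 0.008], "delta_rot": [0, 0, 0], "fingers": 0}, {"delta_pos": [0.01, 0, 0], "delta_rot": [0, 0, 0], "fingers": 0}]}}

```text
time_s: 54.1
position: [0.585, -0.3581, 0.2573]
ee_rot: [3.14, -0.008, 2.544]
ft_force: [-0.6, 0.1, 1.3]
gripper_width: -0.0001
```

```bash
python3 -c "
from h import *
relc(110,0,270,146)"
```

```text
chest xy 126.8 -13.1
t 54.1 pos [ 0.585  -0.3581  0.2573] rpy [179.92  -0.47 145.74] w -0.0001 F [-0.6  0.1  1.3]
 delta tool mm [ 16.9  13.1 -12.5] /row [ 16.9  13.1 -12.5]
 rot [ 0.08 -0.47 -0.26] /row [ 0.08 -0.47 -0.26]
```

Emit:
{"op": "servo_tool", "data": {"commands": [{"delta_pos": [0.006, 0, 0], "delta_rot": [0, 0, 0], "fingers": 0}, {"delta_pos": [0.006, 0, 0], "delta_rot": [0, 0, 0], "fingers": 0}, {"delta_pos": [0.003, 0, 0], "delta_rot": [0, 0, 0], "fingers": 0}, {"delta_pos": [0.003, 0, 0], "delta_rot": [0, 0, 0], "fingers": 0}]}}

```text
time_s: 54.5
position: [0.5667, -0.3463, 0.2557]
ee_rot: [3.14, -0.009, 2.543]
ft_force: [1.9, -1.8, -1.4]
gripper_width: 0.0001
```

Emit:
{"op": "servo_tool", "data": {"commands": [{"delta_pos": [0.003, 0, 0], "delta_rot": [0, 0, 0], "fingers": 0}, {"delta_pos": [0.003, 0, 0], "delta_rot": [0, 0, 0], "fingers": 0}, {"delta_pos": [0.003, 0, 0], "delta_rot": [0, 0, 0], "fingers": 0}]}}

```text
time_s: 54.8
position: [0.5604, -0.3421, 0.2574]
ee_rot: [3.14, -0.003, 2.543]
ft_force: [1.9, -0.6, -0.4]
gripper_width: 0.0001
```

```bash
python3 -c "
from h import *
relc(90,0,257,146)"
```

```text
chest xy 97.5 -13.6
t 54.8 pos [ 0.5604 -0.3421  0.2574] rpy [ 1.7990e+02 -1.6000e-01  1.4568e+02] w 0.0001 F [ 1.9 -0.6 -0.4]
 delta tool mm [ 7.5 13.6  0.5] /row [ 7.5 13.6  0.5]
 rot [ 0.1  -0.16 -0.32] /row [ 0.1  -0.16 -0.32]
```

Emit:
{"op": "servo_tool", "data": {"commands": [{"delta_pos": [0.004, 0, 0], "delta_rot": [0, 0, 0], "fingers": 0}, {"delta_pos": [0.004, 0, 0], "delta_rot": [0, 0, 0], "fingers": 0}, {"delta_pos": [0.004, 0, 0], "delta_rot": [0, 0, 0], "fingers": 0}, {"delta_pos": [0.004, 0, 0], "delta_rot": [0, 0, 0], "fingers": 0}, {"delta_pos": [0.004, 0, 0], "delta_rot": [0, 0, 0], "fingers": 0}]}}

```text
time_s: 55.3
position: [0.5429, -0.3302, 0.258]
ee_rot: [3.14, -0.002, 2.543]
ft_force: [2.8, -0.8, -1.1]
gripper_width: -0.0003
```

```bash
python3 -c "
from h import *
relc(66,-13,257,146)
save('wrist','w29.png')"
```

```text
chest xy 76.3 -13.6
t 55.3 pos [ 0.5429 -0.3302  0.258 ] rpy [ 1.7991e+02 -1.0000e-01  1.4569e+02] w -0.0003 F [ 2.8 -0.8 -1.1]
 delta tool mm [10.3  0.5  1. ] /row [10.3  0.5  1. ]
 rot [ 0.09 -0.1  -0.31] /row [ 0.09 -0.1  -0.31]
```

View pics/w29.png

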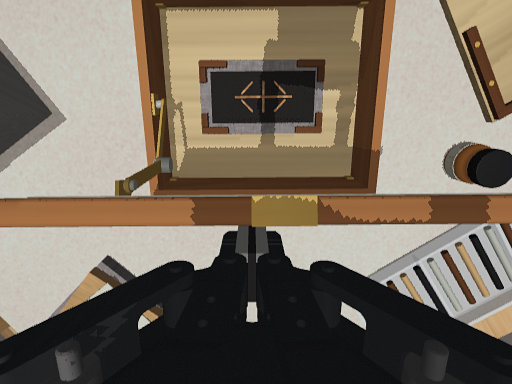

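Emit:
{"op": "servo_tool", "data": {"commands": [{"delta_pos": [0.005, 0, 0], "delta_rot": [0, 0, 0], "fingers": 0}, {"delta_pos": [0.005, 0, 0.001], "delta_rot": [0, 0, 0], "fingers": 0}, {"delta_pos": [0.005, 0, 0.001], "delta_rot": [0, 0, 0], "fingers": 0}, {"delta_pos": [0.005, 0, 0.001], "delta_rot": [0, 0, 0], "fingers": 0}, {"delta_pos": [0.005, 0, 0.001], "delta_rot": [0, 0, 0], "fingers": 0}, {"delta_pos": [0.005, 0, 0.002], "delta_rot": [0, 0, 0], "fingers": 0}]}}

```text
time_s: 55.95
position: [0.5155, -0.3116, 0.2522]
ee_rot: [3.14, -0.002, 2.543]
ft_force: [0.9, -0.7, -0.6]
gripper_width: 0.0003
```

Emit:
{"op": "servo_tool", "data": {"commands": [{"delta_pos": [0.005, 0, 0.002], "delta_rot": [0, 0, 0], "fingers": 0}, {"delta_pos": [0.005, 0, 0.002], "delta_rot": [0, 0, 0], "fingers": 0}, {"delta_pos": [0.005, 0, 0.002], "delta_rot": [0, 0, 0], "fingers": 0}, {"delta_pos": [0.004, 0, 0.002], "delta_rot": [0, 0, 0], "fingers": 0}, {"delta_pos": [0.004, 0, 0.002], "delta_rot": [0, 0, 0], "fingers": 0}]}}

```text
time_s: 56.45
position: [0.4942, -0.297, 0.2413]
ee_rot: [3.14, -0.003, 2.543]
ft_force: [1.4, -1.3, -0.4]
gripper_width: -0.0001
```

```bash
python3 -c "
from h import *
relc(10,-13,235,146)
save('wrist','w30.png')
save('side','sd30.png')
i=cv2.imread('pics/sd30.png')[20:200,200:360]
cv2.imwrite('pics/k30.png',cv2.resize(i,None,fx=3.3,fy=3.3,interpolation=2))"
```

```text
chest xy 17.4 -13.3
t 56.45 pos [ 0.4942 -0.297   0.2413] rpy [179.92  -0.2  145.69] w -0.0001 F [ 1.4 -1.3 -0.4]
 delta tool mm [7.4 0.2 6.3] /row [7.4 0.2 6.3]
 rot [ 0.08 -0.2  -0.31] /row [ 0.08 -0.2  -0.31]
```

View pics/k30.png

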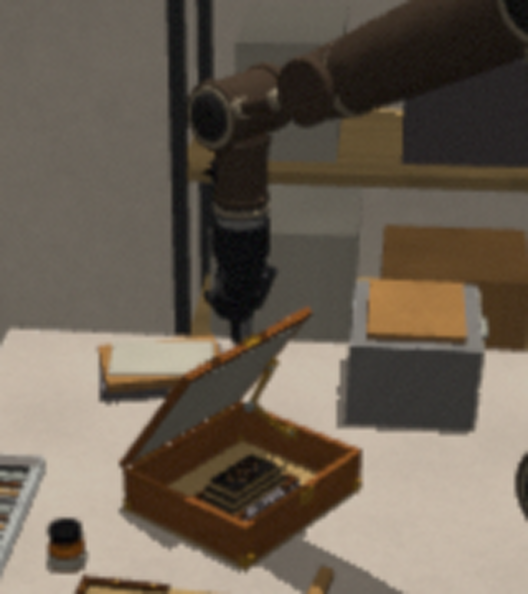

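Emit:
{"op": "servo_tool", "data": {"commands": [{"delta_pos": [0.005, 0, 0.003], "delta_rot": [0, 0, 0], "fingers": 0}, {"delta_pos": [0.005, 0, 0.003], "delta_rot": [0, 0, 0], "fingers": 0}, {"delta_pos": [0.004, 0, 0.003], "delta_rot": [0, 0, 0], "fingers": 0}, {"delta_pos": [0.004, 0, 0.003], "delta_rot": [0, 0, 0], "fingers": 0}, {"delta_pos": [0.004, 0, 0.003], "delta_rot": [0, 0, 0], "fingers": 0}, {"delta_pos": [0.004, 0, 0.003], "delta_rot": [0, 0, 0], "fingers": 0}, {"delta_pos": [0, 0, 0], "delta_rot": [0, 0, 0], "fingers": 0}, {"delta_pos": [0, 0, 0], "delta_rot": [0, 0, 0], "fingers": 0}]}}

```text
time_s: 57.35
position: [0.4696, -0.2802, 0.2212]
ee_rot: [3.14, -0.007, 2.543]
ft_force: [0.1, -0.5, -0.2]
gripper_width: 0.0
```

```bash
python3 -c "
from h import *
relc(-22,-13,208,146)
save('side','sd31.png')
i=cv2.imread('pics/sd31.png')[20:200,200:360]
cv2.imwrite('pics/k31.png',cv2.resize(i,None,fx=3.3,fy=3.3,interpolation=2))"
```

```text
chest xy -12.4 -13.1
t 57.35 pos [ 0.4696 -0.2802  0.2212] rpy [179.92  -0.39 145.7 ] w 0.0 F [ 0.1 -0.5 -0.2]
 delta tool mm [ 9.5 -0.  13.2] /row [ 9.5 -0.  13.2]
 rot [ 0.08 -0.39 -0.3 ] /row [ 0.08 -0.39 -0.3 ]
```

View pics/k31.png

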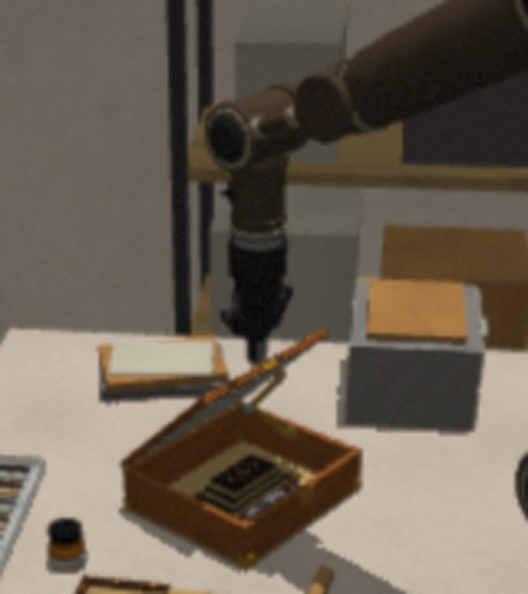

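Emit:
{"op": "servo_tool", "data": {"commands": [{"delta_pos": [0, 0, -0.02], "delta_rot": [0, 0, 0], "fingers": 0}, {"delta_pos": [0, 0, 0], "delta_rot": [0, 0, 0], "fingers": 0}, {"delta_pos": [0, 0, 0], "delta_rot": [0, 0, 0], "fingers": 0}, {"delta_pos": [0, 0, 0], "delta_rot": [0, 0, 0], "fingers": 0}, {"delta_pos": [0, 0, 0], "delta_rot": [0, 0, 0], "fingers": 0}, {"delta_pos": [0, 0, 0], "delta_rot": [0, 0, 0], "fingers": 0}, {"delta_pos": [0, 0, 0], "delta_rot": [0, 0, 0], "fingers": 0}, {"delta_pos": [0, 0, 0], "delta_rot": [0, 0, 0], "fingers": 0}, {"delta_pos": [0, 0, 0], "delta_rot": [0, 0, 0], "fingers": 0}, {"delta_pos": [0, 0, 0], "delta_rot": [0, 0, 0], "fingers": 0}]}}

```text
time_s: 58.4
position: [0.468, -0.279, 0.2376]
ee_rot: [3.14, -0.014, 2.543]
ft_force: [0.4, 0.3, 0.3]
gripper_width: -0.0001
```

Emit:
{"op": "servo_tool", "data": {"commands": [{"delta_pos": [0, 0, 0], "delta_rot": [0, 0, 0], "fingers": 0}, {"delta_pos": [0, 0, 0], "delta_rot": [0, 0, 0], "fingers": 0}, {"delta_pos": [0, 0, 0], "delta_rot": [0, 0, 0], "fingers": 0}, {"delta_pos": [0, 0, 0], "delta_rot": [0, 0, 0], "fingers": 0}, {"delta_pos": [0, 0, 0], "delta_rot": [0, 0, 0], "fingers": 0}, {"delta_pos": [0, 0, 0], "delta_rot": [0, 0, 0], "fingers": 0}, {"delta_pos": [0, 0, 0], "delta_rot": [0, 0, 0], "fingers": 0}, {"delta_pos": [0, 0, 0], "delta_rot": [0, 0, 0], "fingers": 0}, {"delta_pos": [0, 0, 0], "delta_rot": [0, 0, 0], "fingers": 0}, {"delta_pos": [0, 0, 0], "delta_rot": [0, 0, 0], "fingers": 0}]}}

```text
time_s: 59.4
position: [0.4681, -0.2791, 0.2378]
ee_rot: [3.14, -0.014, 2.543]
ft_force: [-0.1, -0.4, -0.3]
gripper_width: -0.0001
```

```bash
python3 -c "
from h import *
relc(-22,-13,208,146)
save('side','sd32.png')
i=cv2.imread('pics/sd32.png')[20:200,200:360]
cv2.imwrite('pics/k32.png',cv2.resize(i,None,fx=3.3,fy=3.3,interpolation=2))"
```

```text
chest xy -14.3 -13.0
t 59.4 pos [ 0.4681 -0.2791  0.2378] rpy [179.9   -0.78 145.69] w -0.0001 F [-0.1 -0.4 -0.3]
 delta tool mm [ 7.3 -0.1 29.9] /row [ 7.3 -0.1 29.9]
 rot [ 0.1  -0.78 -0.31] /row [ 0.1  -0.78 -0.31]
```

View pics/k32.png

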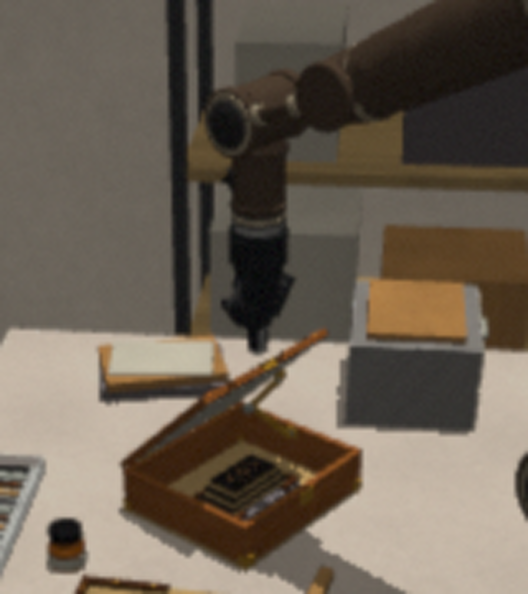

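Emit:
{"op": "servo_tool", "data": {"commands": [{"delta_pos": [0.003, 0, 0.01], "delta_rot": [0, -0.7, -0.3], "fingers": 0}, {"delta_pos": [0.003, 0, 0.008], "delta_rot": [0, 0, 0], "fingers": 0}, {"delta_pos": [0.002, 0, 0.005], "delta_rot": [0, 0, 0], "fingers": 0}, {"delta_pos": [0.002, 0, 0.005], "delta_rot": [0, 0, 0], "fingers": 0}, {"delta_pos": [0.002, 0, 0.005], "delta_rot": [0, 0, 0], "fingers": 0}, {"delta_pos": [0.002, 0, 0.005], "delta_rot": [0, 0, 0], "fingers": 0}]}}

```text
time_s: 60.05
position: [0.4575, -0.2719, 0.1998]
ee_rot: [3.14, 0.003, 2.548]
ft_force: [0.3, 1.1, 1.4]
gripper_width: 0.0002
```

```bash
python3 -c "
from h import *
relc(-33,-13,195,146)"
```

```text
chest xy -27.0 -13.0
t 60.05 pos [ 0.4575 -0.2719  0.1998] rpy [179.91   0.19 145.98] w 0.0002 F [0.3 1.1 1.4]
 delta tool mm [ 6.  -0.   4.8] /row [ 6.  -0.   4.8]
 rot [ 0.09  0.19 -0.02] /row [ 0.09  0.19 -0.02]
```

Emit:
{"op": "servo_tool", "data": {"commands": [{"delta_pos": [0.003, 0, 0.005], "delta_rot": [0, 0, 0], "fingers": 0}, {"delta_pos": [0.003, 0, 0.005], "delta_rot": [0, 0, 0], "fingers": 0}, {"delta_pos": [0.002, 0, 0.005], "delta_rot": [0, 0, 0], "fingers": 0}, {"delta_pos": [0.002, 0, 0.005], "delta_rot": [0, 0, 0], "fingers": 0}, {"delta_pos": [0.002, 0, 0.005], "delta_rot": [0, 0, 0], "fingers": 0}, {"delta_pos": [0.002, 0, 0.005], "delta_rot": [0, 0, 0], "fingers": 0}]}}

```text
time_s: 60.65
position: [0.4448, -0.2633, 0.167]
ee_rot: [3.14, 0.003, 2.548]
ft_force: [0.0, 0.2, 1.1]
gripper_width: -0.0001
```

```bash
python3 -c "
from h import *
relc(-60,-13,150,146)
save('side','sd33.png')
i=cv2.imread('pics/sd33.png')[20:200,200:360]
cv2.imwrite('pics/k33.png',cv2.resize(i,None,fx=3.3,fy=3.3,interpolation=2))"
```

```text
chest xy -42.4 -12.9
t 60.65 pos [ 0.4448 -0.2633  0.167 ] rpy [1.7991e+02 1.6000e-01 1.4598e+02] w -0.0001 F [0.  0.2 1.1]
 delta tool mm [17.7 -0.1 17. ] /row [17.7 -0.1 17. ]
 rot [ 0.09  0.16 -0.02] /row [ 0.09  0.16 -0.02]
```

View pics/k33.png

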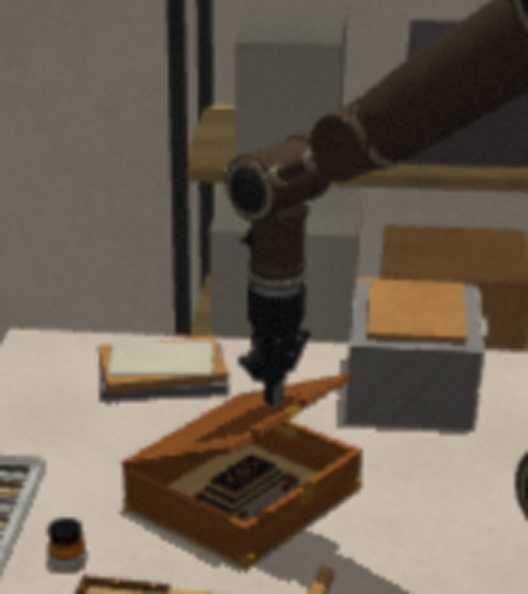

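Emit:
{"op": "servo_tool", "data": {"commands": [{"delta_pos": [0.003, 0, 0.005], "delta_rot": [0, 0, 0], "fingers": 0}, {"delta_pos": [0.003, 0, 0.005], "delta_rot": [0, 0, 0], "fingers": 0}, {"delta_pos": [0.002, 0, 0.005], "delta_rot": [0, 0, 0], "fingers": 0}, {"delta_pos": [0.002, 0, 0.005], "delta_rot": [0, 0, 0], "fingers": 0}, {"delta_pos": [0.002, 0, 0.005], "delta_rot": [0, 0, 0], "fingers": 0}, {"delta_pos": [0.002, 0, 0.005], "delta_rot": [0, 0, 0], "fingers": 0}]}}

```text
time_s: 61.3
position: [0.4319, -0.2545, 0.1338]
ee_rot: [3.14, 0.002, 2.548]
ft_force: [-0.1, 0.1, -0.7]
gripper_width: 0.0001
```

Emit:
{"op": "servo_tool", "data": {"commands": [{"delta_pos": [0.001, 0, 0.004], "delta_rot": [0, 0, 0], "fingers": 0}, {"delta_pos": [0.001, 0, 0.004], "delta_rot": [0, 0, 0], "fingers": 0}, {"delta_pos": [0.001, 0, 0.004], "delta_rot": [0, 0, 0], "fingers": 0}, {"delta_pos": [0.001, 0, 0.004], "delta_rot": [0, 0, 0], "fingers": 0}]}}

```text
time_s: 61.7
position: [0.4279, -0.2518, 0.116]
ee_rot: [3.14, 0.001, 2.548]
ft_force: [-0.0, -0.8, 0.0]
gripper_width: -0.0
```

```bash
python3 -c "
from h import *
relc(-75,-13,99,146)
save('side','sd34.png')
i=cv2.imread('pics/sd34.png')[20:200,200:360]
cv2.imwrite('pics/k34.png',cv2.resize(i,None,fx=3.3,fy=3.3,interpolation=2))"
```

```text
chest xy -62.8 -12.8
t 61.7 pos [ 0.4279 -0.2518  0.116 ] rpy [1.7991e+02 5.0000e-02 1.4598e+02] w -0.0 F [-0.  -0.8  0. ]
 delta tool mm [12.2 -0.2 17. ] /row [12.2 -0.2 17. ]
 rot [ 0.09  0.05 -0.02] /row [ 0.09  0.05 -0.02]
```

View pics/k34.png

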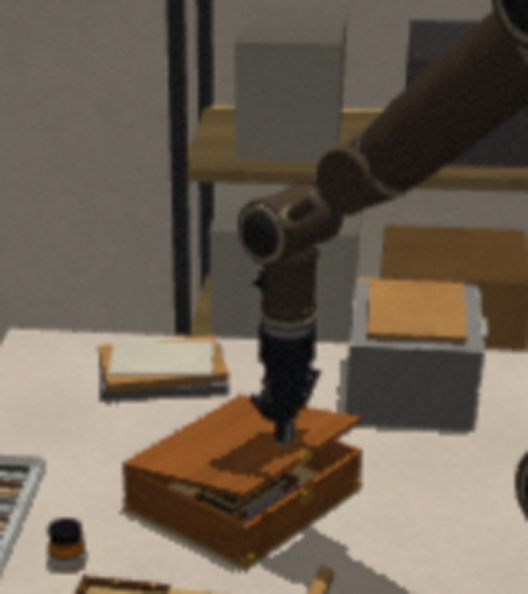

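Emit:
{"op": "servo_tool", "data": {"commands": [{"delta_pos": [0.001, 0, 0.004], "delta_rot": [0, 0, 0], "fingers": 0}, {"delta_pos": [0.001, 0, 0.004], "delta_rot": [0, 0, 0], "fingers": 0}, {"delta_pos": [0.001, 0, 0.003], "delta_rot": [0, 0, 0], "fingers": 0}, {"delta_pos": [0, 0, 0.003], "delta_rot": [0, 0, 0], "fingers": 0}]}}

```text
time_s: 62.15
position: [0.425, -0.2498, 0.1005]
ee_rot: [3.14, 0.0, 2.548]
ft_force: [0.5, 0.5, 0.7]
gripper_width: -0.0
```

Emit:
{"op": "servo_tool", "data": {"commands": [{"delta_pos": [0, 0, 0.003], "delta_rot": [0, 0, 0], "fingers": 0}, {"delta_pos": [0, 0, 0.003], "delta_rot": [0, 0, 0], "fingers": 0}, {"delta_pos": [0, 0, 0.003], "delta_rot": [0, 0, 0], "fingers": 0}]}}

```text
time_s: 62.45
position: [0.425, -0.2498, 0.0907]
ee_rot: [3.14, 0.0, 2.548]
ft_force: [-0.0, 0.1, 0.5]
gripper_width: -0.0001
```

Emit:
{"op": "servo_tool", "data": {"commands": [{"delta_pos": [0, 0, 0.002], "delta_rot": [0, 0, 0], "fingers": 0}, {"delta_pos": [0, 0, 0.002], "delta_rot": [0, 0, 0], "fingers": 0}]}}

```text
time_s: 62.65
position: [0.425, -0.2497, 0.0862]
ee_rot: [3.14, 0.0, 2.548]
ft_force: [-0.2, 1.0, 1.2]
gripper_width: -0.0001
```

Emit:
{"op": "servo_tool", "data": {"commands": [{"delta_pos": [0, 0, 0.002], "delta_rot": [0, 0, 0], "fingers": 0}, {"delta_pos": [0, 0, 0.001], "delta_rot": [0, 0, 0], "fingers": 0}]}}

```text
time_s: 62.85
position: [0.4249, -0.2496, 0.0829]
ee_rot: [3.14, -0.0, 2.548]
ft_force: [0.2, 0.5, 0.5]
gripper_width: 0.0001
```

Emit:
{"op": "servo_tool", "data": {"commands": [{"delta_pos": [0, 0, 0.001], "delta_rot": [0, 0, 0], "fingers": 0}]}}

```text
time_s: 62.95
position: [0.4249, -0.2497, 0.082]
ee_rot: [3.14, -0.001, 2.548]
ft_force: [-2.3, 0.9, 10.9]
gripper_width: 0.0001
```

Emit:
{"op": "servo_tool", "data": {"commands": [{"delta_pos": [0, 0, 0.001], "delta_rot": [0, 0, 0], "fingers": 0}]}}

```text
time_s: 63.05
position: [0.4249, -0.2497, 0.0819]
ee_rot: [3.14, -0.002, 2.548]
ft_force: [-3.7, 3.2, 12.1]
gripper_width: 0.0
```

Firm stop at z = 0.082, which is the rim plus the lid thickness, so the lid is shut. I'll withdraw and check.

Emit:
{"op": "servo_tool", "data": {"commands": [{"delta_pos": [0, 0, -0.005], "delta_rot": [0, 0, 0], "fingers": 0}, {"delta_pos": [0, 0, -0.03], "delta_rot": [0, 0, 0], "fingers": 0}, {"delta_pos": [0, 0, -0.05], "delta_rot": [0, 0, 0], "fingers": 0}, {"delta_pos": [0.01, 0, -0.05], "delta_rot": [0, 0, 0], "fingers": 0}, {"delta_pos": [0.03, 0, -0.05], "delta_rot": [0, 0, 0], "fingers": 0}, {"delta_pos": [0.03, 0, -0.03], "delta_rot": [0, 0, 0], "fingers": 0}, {"delta_pos": [0, 0, 0], "delta_rot": [0, 0, 0], "fingers": 0}, {"delta_pos": [0, 0, 0], "delta_rot": [0, 0, 0], "fingers": 0}, {"delta_pos": [0, 0, 0], "delta_rot": [0, 0, 0], "fingers": 0}, {"delta_pos": [0, 0, 0], "delta_rot": [0, 0, 0], "fingers": 0}]}}

```text
time_s: 64.05
position: [0.3705, -0.2134, 0.2974]
ee_rot: [3.14, 0.003, 2.548]
ft_force: [-1.3, 0.8, 0.1]
gripper_width: -0.0002
```

```bash
python3 -c "
from h import *
rel([.4,-.2,.3])
save('side','sd40.png');save('scene','s40.png')
i=cv2.imread('pics/sd40.png')[90:200,200:330]
cv2.imwrite('pics/k40.png',cv2.resize(i,None,fx=5,fy=5,interpolation=2))"
```

```text
t 64.05 pos [ 0.3705 -0.2134  0.2974] rpy [1.7991e+02 1.5000e-01 1.4597e+02] w -0.0002 F [-1.3  0.8  0.1]
 delta tool mm [-16.9  27.7  -2.5] /row [-16.9  27.7  -2.5]
```

View pics/k40.png

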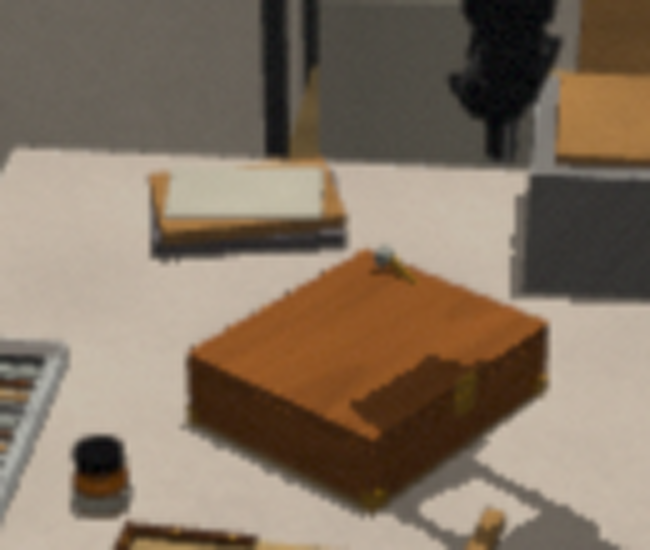

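View pics/s40.png

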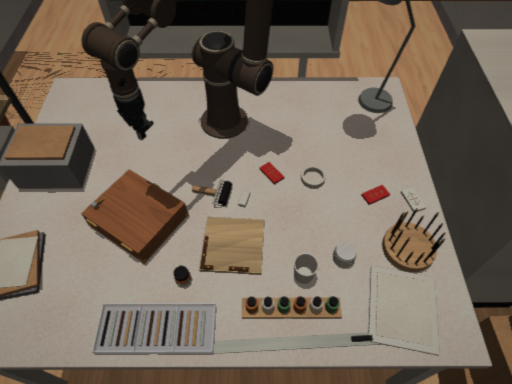

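```bash
python3 -c "
from plant import finish_job,state
print(finish_job(), state()['time_s'])"
```

```text
the job is handed in; nothing more can be done
the job is handed in; nothing more can be done
```

The job is done and handed in at about 64 s. All three blocks were there, and I did them in the order A, B, C. I slid each one home against both fences, regripped it at its middle and laid it on the rest. I then broke the stay at its knee, lowered the lid and left the arm touching nothing.

**Last checks**
- **Blocks home:** each shut-finger push on the block's end met the short fence within about 0.1 mm of the predicted spot. The wrist pictures showed each block flush with both fences.
- **Stack:** in the wrist view before the lid closed, all three block centres were within about 1 mm of each other and of the rest's centre, and looked square.
- **Lid:** pressing on it met a firm stop at z = 0.082 m, which is the rim plus the lid's thickness. The side view shows it lying flat on the chest.
- **Bystanders:** they appear in the same places as at the start in the scene view. I compared these by eye only.

**What went wrong or disagreed**
- **First push on the knee:** the gripper's linkage came up against the upper link, at about 28 N. I backed off and turned the tool a quarter turn.
- **Second push:** it broke the stay but ended with the fingertip hard against the stay or its link at about 41 N. I think only the tip touched, but the force reading cannot prove that it was not the gripper body.
- **Lid sinking:** it did not sink by itself from about 45 degrees over two seconds, contrary to the description, so I lowered it the rest of the way by finger at about 1 N. The final press against the rim was about 12 N.
- **Knuckle on the shut lid:** the stay's steel knuckle shows through the lid's corner in the last side picture, although the lid sits flat.

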